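# Measure a set of wooden beads on the bench gauge and collect them

## Robot

A 7-joint arm with a two-finger parallel gripper is mounted at the origin on the work surface. World frame = base frame: x ahead of the robot, y to its left, z up, the work surface at z = 0. Lengths are in mm, angles in rad, forces in N, time in s.
With the tool pointing down it reaches from about 425 to 925 mm from the base axis. Payload 6.8 kg.
Tool frame: the origin (TCP) lies at the very end of the fingers, on their centre line; the grasp point (between the pads) lies r.grip_point_offset behind it (r.grip_point_offset is the distance from the TCP to the grasp point, in mm); x points along the fingers, y is the direction in which the jaws open and shut, and the axes are right-handed (so a half turn about x gives the same grasp; the last joint's range is limited). The gripper opens to 85 mm and grips with 20 to 120 N. Pads are 22 mm wide; open, the fingers measure 114 mm over their backs; the gripper's body (76 mm by 85 mm) begins 54 mm behind the grasp point. The pads swing forward as they close: fully open they stand 13 mm farther back than shut.
Start: joints at [1.189, 0.477, 0.022, 1.555, -0.011, 1.109, -0.083], TCP at [182.523, -649.871, 231.308] pointing down, gripper open.
Joint ranges: [-2.96, 2.96], [-0.34, 2.1], [-1.41, 1.46], [0.24, 2.44], [-1.37, 4.51], [0.17, 1.92], [-2.96, 2.96]. Speed limits (rad/s): [2.39, 2.39, 3.14, 3.14, 3.14, 3.14, 3.14].

## Interface

Orientations are given as [roll, pitch, yaw] about the fixed x, y, z axes, in that order (R = Rz(yaw) Ry(pitch) Rx(roll)).
In Python, from cell import r, imaging gives the robot as it stands. The module is installed in compiled form; this text tells all that it offers.
- The arm moves only by the shell command python3 -m pendant 'ROWS' [FORCE]. ROWS is a JSON object of lists of equal length, an entry for each row: "grip": the opening in per cent of the stroke, from 0 (shut) to 100 (fully open); "travel": the shift along the tool's x, y, z in mm, a list of three; "yaw": the turn about the tool's x in rad. In form: {"grip": [grip, ...], "travel": [[tx, ty, tz], ...], "yaw": [yaw, ...]}. A call has 1 to 20 rows; each row shifts and turns the commanded pose from where the row before left it, along the tool's axes as they then stand; what a row does not reach is not made up. A row lasts 1/10 s, in which the tool goes at most 50 mm and 8.59 degrees, less where a joint would pass 70% of its speed; a pose out of reach is approached as far as the arm can. A call with a gripper value outside its range is refused whole. The fingers move at their own pace and stop on an object; FORCE is the grip in N (left out, the last holds). Time passes only in rows, so rows that do not move let the fingers close. It gives the time, the measured TCP pose, the force and the opening at its end, in the units of the state.
- r.read_state(): the state, without advancing time (a new reading comes with each control period).
- imaging.grab_frame(name): name is "scene" or "top"; returns the picture (384x512x3 uint8, blue, green, red); there is no depth.
- imaging.camera_model(name): a dict with "fovy" (degrees; the focal length in pixels is half the picture's height over the tangent of half this angle, whatever the lens; pixels are square), "cx", "cy" (the principal point, pixels), "k1" (the pictures are not rectified: a ray, as slopes to the right and down, at radius r is drawn at 1 + k1 r^2 times it, then the intrinsics apply), "origin" and "orientation" of the camera in the world. Camera axes: x right, y down, z forward; pixel columns grow to the right and rows downward; lengths in mm; the calibration is good to about 2 mm. A picture is of the moment at which its call begins. camera_model takes no time and is no camera call.
- r.close_job(): hands the job in, once; it reports no verdict.
Trained networks look in the newest picture that a camera, given by its name, has taken for a name from the list of things; names that differ only in an ending like _2 or _b are one class to them, and where a whole thing is asked for, a point or a joint stands for the part that bears it (a point fixed in the world has none). Each returns a list of dicts, best first, with "confidence" (0 to 1); they miss things now and then, are a little off and sometimes report something else, mostly with a low value. They report only what shows in the picture. A call takes as long as a camera call. They do not tell look-alikes from the thing itself.
- imaging.boxes_of(camera, thing): "centre" ([row, column] in pixels, amid what is visible of it).
- imaging.landmark_of(camera, thing): "centre" ([row, column] in pixels: a listed point, or the origin of a listed thing).
The state is a dict: "clock": time; "joint_pos": joint angles; "dq": joint speeds; "effort": joint torques, N m; "eef_pos": TCP position; "orientation": TCP orientation; "ft_force": force on the tool from outside, world axes, zero at the start; "moment": the same for the moment, N m; "width": finger opening in mm.
Only numpy, scipy, OpenCV 4.12 (cv2) and the standard library are available. Lean on these libraries where they do the work, as an engineer would, in place of code of your own. Each camera call takes 0.05 s, during which the arm holds its last target.

## Task

Measure this set of flat wooden beads on the bench gauge: free the clamp knob, lay all the loose beads flat on the bed in one straight row, with the bored ends facing the jaw and the fixed stop, slide the jaw shut until it presses the row firmly together from end to end, and lock the knob again so that the reading is kept. Then, with the jaw left locked at that reading, take the beads out and drop every one into the wire basket. Leave the thread spool, glue jar and awl alone and do not tip the basket over.

Things in the scene. Friction and masses are not known exactly. Their poses are not given: they have to be found in the camera images.
- bead1: Flat dark-wood bead, a rounded bar 44 x 28 x 18 mm (own x, y, z), 25 g or so; the small brass-rimmed bore runs along its own y (28 mm) and shows on the two 44 x 18 ends. Origin at its centre; z up or down when lying flat. All beads are alike; 3 to 5 of beads 1-5 are there, at first lying flat on the grey felt mat (4 mm thick, fixed).
- bead2: Flat dark-wood bead, a rounded bar 44 x 28 x 18 mm (own x, y, z), 25 g or so; the small brass-rimmed bore runs along its own y (28 mm) and shows on the two 44 x 18 ends. Origin at its centre; z up or down when lying flat. All beads are alike; 3 to 5 of beads 1-5 are there, at first lying flat on the grey felt mat (4 mm thick, fixed).
- bead3: Flat dark-wood bead, a rounded bar 44 x 28 x 18 mm (own x, y, z), 25 g or so; the small brass-rimmed bore runs along its own y (28 mm) and shows on the two 44 x 18 ends. Origin at its centre; z up or down when lying flat. All beads are alike; 3 to 5 of beads 1-5 are there, at first lying flat on the grey felt mat (4 mm thick, fixed).
- bead4: Flat dark-wood bead, a rounded bar 44 x 28 x 18 mm (own x, y, z), 25 g or so; the small brass-rimmed bore runs along its own y (28 mm) and shows on the two 44 x 18 ends. Origin at its centre; z up or down when lying flat. All beads are alike; 3 to 5 of beads 1-5 are there, at first lying flat on the grey felt mat (4 mm thick, fixed).
- bead5: Flat dark-wood bead, a rounded bar 44 x 28 x 18 mm (own x, y, z), 25 g or so; the small brass-rimmed bore runs along its own y (28 mm) and shows on the two 44 x 18 ends. Origin at its centre; z up or down when lying flat. All beads are alike; 3 to 5 of beads 1-5 are there, at first lying flat on the grey felt mat (4 mm thick, fixed).
- gauge: Bench gauge, fixed: flat aluminium bed 100 x 380 x 10 mm (own x, y, z), origin at the centre of its underside; the bed's top, on which the beads are laid, is 10 mm above the origin. The row runs along own y on the centre line x = 0. A fixed stop block (64 wide in x, 26 in y, top 37 mm above the origin) stands at the -y end, its face towards +y at own y = -150 mm; nothing stands beside the row.
- stop_face (a point): Point on the stop's face, on the row's centre line, 9 mm above the bed (mid-height of a lying bead). Axes as the gauge's; the row starts here and runs to +y.
- jaw_face (a point): Point on the sliding jaw's pressing face (it faces -y, towards the stop), on the centre line, 9 mm above the bed. Axes as the gauge's. The jaw face is 64 mm wide and 27 mm high; behind it the carriage is 64 mm wide, reaches 155 mm to +y, and its top is 20 mm above the bed.
- jaw (a joint): Opening of the jaw in m: 0 shut against the stop, grows to +y of the gauge, at most 0.185. It moves with the carriage against about 2.5 N of friction while the clamp is free; locked, it resists about 15 N. A push of some 5 to 15 N on the fin presses the row firmly enough. The beads' total length is the reading (28 mm each).
- jaw_fin (a point): Centre of the upright dark steel fin on the carriage by which the jaw is pushed or pulled: 36 mm (x) by 12 mm (y), standing from 20 to 56 mm above the bed; this point is 38 mm above the bed and 42 mm behind the jaw face.
- clamp (a joint): Clamp knob on the carriage, rad, 0 to 1.4, growing clockwise seen from above. Below about 0.3 the jaw is free, above 1.0 it is locked; stops at both ends, needs about 0.12 to 0.2 N m. At 0 the knob's grip bar lies along the gauge's x axis.
- clamp_grip (a point): Point on the knob's axis at the height to grip, 57 mm above the bed's top, 118 mm behind the jaw face. The grip bar is 42 mm long, 14 mm thick, 32 mm high, its top 7 mm above this point, on a disc of 44 mm diameter over a fixed foot of 62 mm diameter on the carriage's top. Turns with the knob: its x axis lies along the bar.
- basket: Loose square wire basket of steel, 160 x 160 mm outside, 65 mm high, walls 4 mm, floor 4 mm, open at the top, 0.45 kg; origin at the centre of its underside.
- spool: Bystander: white thread spool lying flat, 60 mm across, 24 mm high; origin under its centre.
- gluejar: Bystander: amber glue jar, 48 mm across, 65 mm high; origin under its centre.
- awl: Bystander: awl with a wooden handle lying on the bench, 150 mm long, 26 mm thick; origin at the underside of its middle.
Things that resemble listed ones, but are neither listed nor needed, are in the scene too. Leave any blue, orange or white look-alike of the bead2 alone.

How it is judged:
By the outcome, as a careful person would: the job done as asked, in the order asked, and still so for the second after the job is handed in, with the robot touching nothing.
Of bead1, bead2, bead3, bead4, bead5 only 3 to 5 are there at a start; the rules pass over those that are not, and their reading is None.
At some moment in a run one of bead1, bead2, bead3, bead4, bead5, basket may be knocked a few centimetres aside while the robot is not near it.
Once in a run the grip may slacken for a moment while it holds something.
It also fails if it takes over 210 s, if anything falls off the work surface, if the arm or the gripper's body presses on something with over 40 N, if the wrist force passes 120 N, or if a joint passes its speed limit or range.

## Working session

There is one attempt and no reset: what is moved stays moved. The work goes in short steps, Python scripts to look and compute and a shell command to move; the robot and the scene stay as the last step left them, time stands still between calls to the robot, and variables do not carry over. Pictures are saved under pics/ and viewed, and the job is handed in when it is done.

```bash
mkdir -p pics; ls; python3 - <<'E'
from cell import r, imaging
import cv2
print(r.read_state(), r.grip_point_offset)
for n in ("scene","top"):
    print(n, imaging.camera_model(n))
    im=imaging.grab_frame(n); cv2.imwrite(f"pics/{n}0.png",im)
E
```

```text
pics
{'clock': 0.0, 'joint_pos': array([ 1.18889656,  0.47778194,  0.02233795,  1.55644043, -0.01152817,
        1.10928611, -0.08310652]), 'dq': array([-0.00096142, -0.00121793,  0.00034944, -0.00136065, -0.00086129,
        0.00024847,  0.00138463]), 'effort': array([ 4.33099049e-04, -5.96450830e+01,  1.60815116e+00, -2.81195426e+01,
        1.24241039e-02,  9.47232504e-03, -1.76482956e-06]), 'eef_pos': array([ 182.35244729, -649.29724755,  230.34249671]), 'orientation': array([-1.51135373,  1.56900823,  1.90404291]), 'ft_force': array([ 0.75712387, -0.21936577, -0.59543512]), 'moment': array([ 0.01907056, -0.00073643, -0.00693344]), 'width': 85.39842258939737} 18.700000000000003
scene {'fovy': 44.17708632791417, 'cx': 257.2011726480783, 'cy': 192.4488526930517, 'k1': -0.14164246233062655, 'origin': array([1136.19637075,  476.97570629, 1138.12303934]), 'orientation': array([-2.49047939, -0.00760623,  2.23071144])}
top {'fovy': 47.70811148251752, 'cx': 252.05614151648177, 'cy': 196.26659926212776, 'k1': 0.049645814186384044, 'origin': array([ 345.68785349,  -29.41508527, 1219.82384321]), 'orientation': array([-2.99941619,  0.02720147, -1.57553228])}
```

View pics/top0.png

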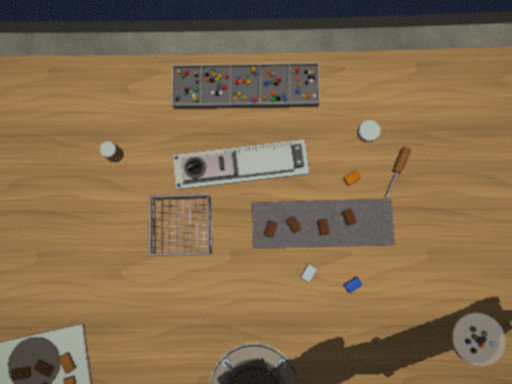

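View pics/scene0.png

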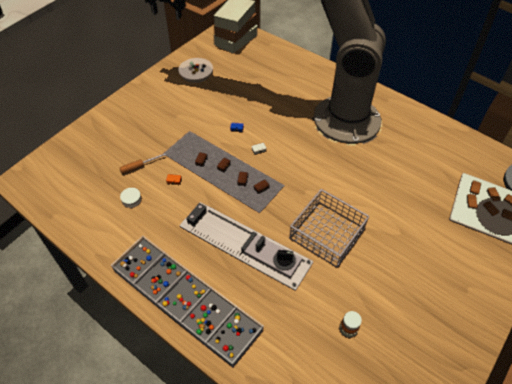

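The top picture shows four dark beads on the grey mat, at about (row, col) (229,270), (224,293), (227,323) and (216,348). The gauge has its stop at (156,297), the knob at (167,194) and the fin near (162,221). The basket is at (225,181).

```bash
cat > h.py <<'E'
from cell import r, imaging
import numpy as np, cv2
from scipy.spatial.transform import Rotation as Ro
np.set_printoptions(precision=3,suppress=True)
def cam(n):
    m=imaging.camera_model(n); f=192/np.tan(np.radians(m["fovy"]/2))
    return m,f,Ro.from_euler("xyz",m["orientation"]).as_matrix()
def px2w(n,rc,z):
    m,f,R=cam(n); d=np.array([(rc[1]-m["cx"])/f,(rc[0]-m["cy"])/f]); rd=np.linalg.norm(d); u=rd
    for _ in range(30): u=rd/(1+m["k1"]*u*u)
    d=d*(u/rd if rd>0 else 1)
    v=R@np.array([d[0],d[1],1]); o=m["origin"]; return o+v*(z-o[2])/v[2]
def w2px(n,p):
    m,f,R=cam(n); c=R.T@(np.asarray(p,float)-m["origin"]); s=c[:2]/c[2]; s=s*(1+m["k1"]*(s@s))
    return np.array([s[1]*f+m["cy"],s[0]*f+m["cx"]])
def tcp():
    s=r.read_state(); R=Ro.from_euler("xyz",s["orientation"]).as_matrix(); return s,s["eef_pos"],R
def goto(p,ydir=None):
    """travel needed (tool axes) to TCP p; yaw to make tool y along angle ydir (mod pi)"""
    s,e,R=tcp(); d=R.T@(np.asarray(p,float)-e)
    print("tcp",e,"tooly ang",np.arctan2(R[1,1],R[0,1]),"toolx",R[:,0],"q7",s["joint_pos"][6],"w",s["width"],"t",s["clock"],"F",s["ft_force"])
    print("travel now-axes",d)
    if ydir is not None:
        a=np.arctan2(R[1,1],R[0,1]); dy=(ydir-a+np.pi/2)%np.pi-np.pi/2
        print("world ccw",dy,"-> yaw(tool x down)",-dy)
E
python3 - <<'E'
from h import *
for n in ("top","scene"):
    imaging.grab_frame(n)
    for t,z in (("stop_face",19),("jaw_face",19),("jaw_fin",48),("clamp_grip",67),("gauge",0),("basket",0),("bead1",13),("spool",0),("gluejar",0),("awl",0)):
        for d in imaging.landmark_of(n,t)[:6]:
            print(n,t,round(d["confidence"],2),np.array(d["centre"]),px2w(n,d["centre"],z))
goto([0,0,0])
E
python3 -c "
import cv2
im=cv2.imread('pics/top0.png')
cv2.imwrite('pics/z1.png',cv2.resize(im[130:270,140:400],None,fx=3,fy=3,interpolation=cv2.INTER_CUBIC))"
```

```text
top stop_face 0.88 [157.5 294.7] [ 627.218 -118.408   19.   ]
top jaw_face 0.78 [165.2 231.4] [606.996  60.424  19.   ]
top jaw_fin 0.61 [163.8 219. ] [604.978  92.544  48.   ]
top clamp_grip 0.64 [162.6 191.5] [604.848 165.513  67.   ]
top clamp_grip 0.45 [225.5 269.4] [432.149 -44.502  67.   ]
top clamp_grip 0.33 [223.1 183.2] [440.199 185.23   67.   ]
top gauge 0.69 [164.6 241. ] [612.601  34.255   0.   ]
top gauge 0.28 [155.7 294.9] [ 636.941 -120.481    0.   ]
top basket 0.95 [225.  180.4] [440.389 205.518   0.   ]
top bead1 0.73 [223.8 295.8] [ 440.453 -118.415   13.   ]
top bead1 0.64 [283.1 351.5] [ 279.315 -265.071   13.   ]
top bead1 0.58 [216.7 349.6] [ 459.234 -267.007   13.   ]
top bead1 0.48 [275.8 308. ] [ 298.726 -148.638   13.   ]
top bead1 0.47 [225.9 320. ] [ 434.236 -184.99    13.   ]
top bead1 0.44 [224.5 269.2] [438.981 -44.683  13.   ]
top spool 0.9 [132.4 368. ] [ 702.5  -330.24    0.  ]
top gluejar 0.92 [153.  115.2] [650.231 397.957   0.   ]
top awl 0.74 [173.1 392.8] [ 583.094 -394.459    0.   ]
scene stop_face 0.73 [216.7 198.7] [ 629.854 -117.38    19.   
[... 395 characters left out ...]
.294 -45.049  13.   ]
scene bead1 0.63 [163.4 225.3] [ 424.91  -190.858   13.   ]
scene bead1 0.58 [160.6 200.1] [ 465.097 -261.11    13.   ]
scene bead1 0.58 [178.6 243.5] [ 437.438 -107.441   13.   ]
scene bead1 0.53 [178.7 171.6] [ 573.907 -280.858   13.   ]
scene bead1 0.5 [148.2 262.3] [ 301.771 -138.871   13.   ]
scene spool 0.57 [199.3 131.6] [ 700.095 -329.704    0.   ]
scene gluejar 0.65 [327.9 350.5] [639.824 400.78    0.   ]
scene awl 0.65 [163.4 146.5] [ 571.955 -397.409    0.   ]
tcp [ 182.527 -649.87   231.319] tooly ang -1.2970251608007026 toolx [ 0. -0. -1.] q7 -0.08312217374989542 w 85.34397698679474 t 1.2 F [-0.159 -0.043 -0.308]
travel now-axes [ 231.311 -675.018    0.028]
```

View pics/z1.png

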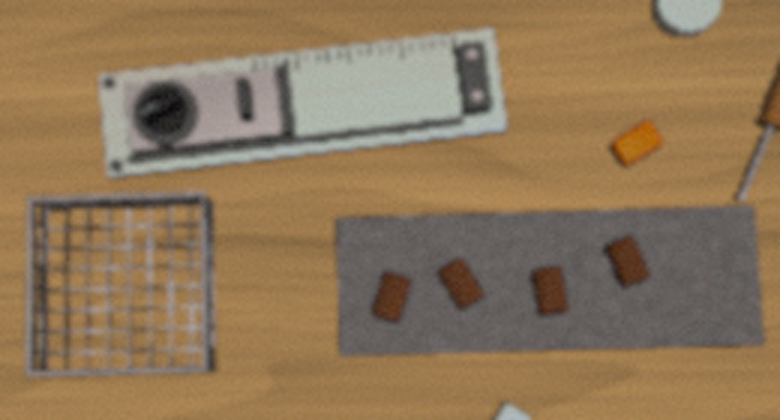

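```bash
cat >> h.py <<'E'
def beadmask(im,sat=120):
    hsv=cv2.cvtColor(im,cv2.COLOR_BGR2HSV)
    return ((hsv[...,0]<12)|(hsv[...,0]>172))&(hsv[...,1]>sat)&(hsv[...,2]>30)&(hsv[...,2]<140)
def beads(n="top",im=None,roi=None,zt=22,S=4,show=True):
    """fit blobs: top-face silhouettes. returns list (xy, long axis angle)"""
    if im is None: im=imaging.grab_frame(n)
    m=beadmask(im).astype(np.uint8)
    if roi is not None:
        k=np.zeros_like(m); k[roi[0]:roi[1],roi[2]:roi[3]]=1; m*=k
    nl,lab,st,ce=cv2.connectedComponentsWithStats(m)
    out=[]
    for i in range(1,nl):
        if st[i,4]<25: continue
        ys,xs=np.where(lab==i)
        W=np.array([px2w(n,(y,x),zt-7)[:2] for y,x in zip(ys,xs)])
        c=W.mean(0); ev,E=np.linalg.eigh(np.cov((W-c).T)); a=np.arctan2(E[1,1],E[0,1])
        if a<0:a+=np.pi
        out.append((c,a))
        if show: print(n,"blob",st[i,4],"px",ce[i][::-1],"xy",c,"long ang",round(a,3),"LW",np.sqrt(ev[::-1]*12))
    return out
E
python3 - <<'E'
from h import *
beads("top"); beads("scene")
C=[(100,75),(492,30),(508,130),(112,175)]
W=[px2w("top",(130+y/3,140+x/3),10) for x,y in C]
print(np.array(W)); W=np.array(W)[:,:2]
print("centre",W.mean(0), np.linalg.norm(W[0]-W[1]),np.linalg.norm(W[1]-W[2]))
d=(W[0]+W[3]-W[1]-W[2]); print("gy ang",np.arctan2(d[1],d[0]))
E
```

```text
top blob 78 px [217.295 349.179] xy [ 457.421 -265.397] long ang 0.331 LW [38.858 25.124]
top blob 62 px [223.726 292.516] xy [ 440.575 -109.2  ] long ang 0.351 LW [40.014 22.377]
top blob 81 px [226.42  323.148] xy [ 432.623 -193.321] long ang 0.2 LW [39.423 24.447]
top blob 76 px [228.658 270.289] xy [427.299 -47.553] long ang 2.804 LW [40.775 22.66 ]
scene blob 84 px [157.833 200.69 ] xy [ 456.435 -266.167] long ang 0.398 LW [43.36  26.292]
scene blob 82 px [163.293 223.305] xy [ 429.64  -194.906] long ang 0.207 LW [43.587 25.539]
scene blob 92 px [177.37  242.185] xy [ 437.335 -112.641] long ang 0.552 LW [44.914 25.222]
scene blob 26 px [181.962 173.923] xy [ 579.725 -264.962] long ang 2.267 LW [46.447 13.426]
scene blob 96 px [185.219 260.906] xy [426.192 -48.961] long ang 2.88 LW [43.669 26.378]
scene blob 45 px [329.022 347.911] xy [652.794 398.129] long ang 1.754 LW [39.557 17.087]
[[ 640.376  227.574   10.   ]
 [ 680.072 -146.43    10.   ]
 [ 583.109 -159.433   10.   ]
 [ 543.608  214.283   10.   ]]
centre [611.791  33.998] 376.1051365296432 97.83069255528179
gy ang 1.6763198868101084
```

```bash
python3 - <<'E'
from h import *
a=cv2.imread('pics/top0.png')[140:195,165:235]; b=cv2.imread('pics/scene0.png')[215:290,230:320]
a=cv2.resize(a,(560,440),interpolation=cv2.INTER_CUBIC)
b=cv2.resize(b,None,fx=6,fy=6,interpolation=cv2.INTER_CUBIC)
cv2.imwrite('pics/ka.png',a); cv2.imwrite('pics/kb.png',b)
g=np.array([-0.1054,0.9944]);c=np.array([612,34.])
for o in (165,170,175,180,185):
    s=c-150*g; print(o,[ (w2px("top",[*(s+(o+q)*g),z]),w2px("scene",[*(s+(o+q)*g),z])) for q,z in ((0,37),(42,66),(118,74))])
E
```

```text
165 [(array([162.58 , 235.047]), array([239.5  , 248.303])), (array([162.   , 219.006]), array([240.927, 261.62 ])), (array([164.525, 190.761]), array([252.604, 286.732]))]
170 [(array([162.784, 233.264]), array([240.332, 249.855])), (array([162.208, 217.181]), array([241.784, 263.234])), (array([164.734, 188.922]), array([253.491, 288.412]))]
175 [(array([162.987, 231.482]), array([241.167, 251.411])), (array([162.416, 215.355]), array([242.643, 264.851])), (array([164.942, 187.083]), array([254.38 , 290.095]))]
180 [(array([163.191, 229.699]), array([242.003, 252.971])), (array([162.624, 213.53 ]), array([243.504, 266.472])), (array([165.151, 185.244]), array([255.271, 291.782]))]
185 [(array([163.394, 227.917]), array([242.841, 254.534])), (array([162.832, 211.704]), array([244.366, 268.097])), (array([165.359, 183.404]), array([256.163, 293.473]))]
```

View pics/ka.png

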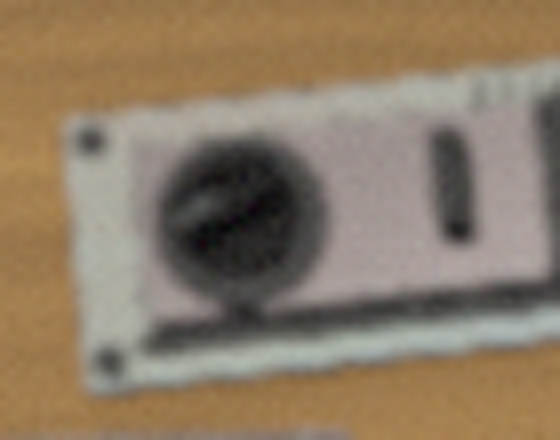

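View pics/kb.png

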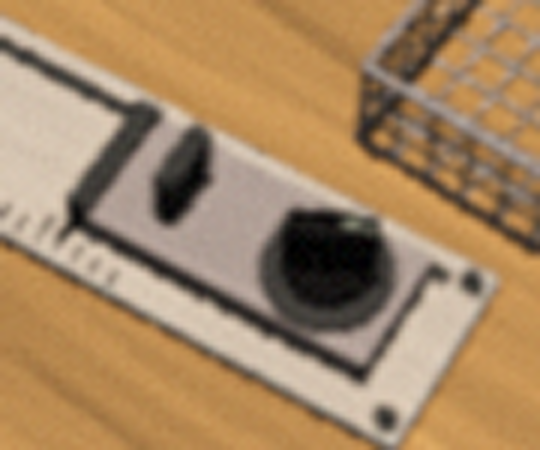

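```bash
python3 - <<'E'
from h import *
print(px2w("top",(167.7,195.6),38),px2w("top",(163.1,221.6),55),px2w("scene",(215+272/6,230+328/6),38))
g=np.array([-0.1054,0.9944]);c=np.array([612,34.])
for o in (168,172):
  k=c-150*g+(o+118)*g; print(k)
  for n,ox,oy,s in(("top",165,140,8),("scene",230,215,6)):
    for cl in (1.0,1.25,1.4):
      a=0.1055-cl; e=[w2px(n,[*(k+t*21*np.array([np.cos(a),np.sin(a)])),74]) for t in(-1,1)]
      print(o,n,cl,[((p[1]-ox)*s,(p[0]-oy)*s) for p in e])
goto([599,162,140],0.1055-1.25+np.pi/2)
E
```

```text
[596.759 158.772  38.   ] [605.317  84.676  55.   ] [602.256 165.195  38.   ]
[597.666 169.238]
168 top 1.0 [(np.float64(148.23323928952277), np.float64(235.84827530088842)), (np.float64(246.14639465690766), np.float64(158.65413823673953))]
168 top 1.25 [(np.float64(140.34355926661192), np.float64(222.95048923062654)), (np.float64(254.0763792080952), np.float64(171.48958320066845))]
168 top 1.4 [(np.float64(137.29077958115613), np.float64(214.39382133799927)), (np.float64(257.16634444461033), np.float64(180.02055509223942))]
168 scene 1.0 [(np.float64(395.0380086658689), np.float64(228.17655320821336)), (np.float64(297.7645339537977), np.float64(229.42357967961226))]
168 scene 1.25 [(np.float64(394.28896845883764), np.float64(238.69630416636193)), (np.float64(298.74942468242614), np.float64(218.9398161792614))]
168 scene 1.4 [(np.float64(392.39405216320006), np.float64(244.777569426772)), (np.float64(300.76811042710904), np.float64(212.92701095741205))]
[597.244 173.216]
172 top 1.0 [(np.float64(136.444063409323), np.float64(237.18349668711767)), (np.float64(234.3947892286758), np.fl
[... 326 characters left out ...]
 1.0 [(np.float64(403.14580784684847), np.float64(232.43140561155724)), (np.float64(305.7975466113304), np.float64(233.69487512060743))]
172 scene 1.25 [(np.float64(402.41573458590733), np.float64(242.97065991276259)), (np.float64(306.7638075005243), np.float64(223.19131581381936))]
172 scene 1.4 [(np.float64(400.53066735891844), np.float64(249.0634286146451)), (np.float64(308.7730030365325), np.float64(217.16696392114488))]
tcp [ 182.489 -649.877  231.302] tooly ang -1.2970716774480775 toolx [-0. -0. -1.] q7 -0.08312511924263069 w 85.28726135395263 t 1.3 F [ 0.367 -0.711 -0.268]
travel now-axes [  91.28  -669.062 -620.472]
world ccw -1.4182246493468194 -> yaw(tool x down) 1.4182246493468194
```

```bash
python3 -m pendant '{"grip":[60,60,60,60,60,60,60,60,60,60,60,60,60,60,60,60,60,60,60,60],"travel":[[0,-33.5,-31],[0,-33.5,-31],[0,-33.5,-31],[0,-33.5,-31],[0,-33.5,-31],[0,-33.5,-31],[0,-33.5,-31],[0,-33.5,-31],[0,-33.5,-31],[0,-33.5,-31],[0,-33.5,-31],[0,-33.5,-31],[0,-33.5,-31],[0,-33.5,-31],[0,-33.5,-31],[0,-33.5,-31],[0,-33.5,-31],[0,-33.5,-31],[0,-33.5,-31],[0,-33.5,-31]],"yaw":[0,0,0,0,0,0,0,0,0,0,0,0,0,0,0,0,0,0,0,0]}' 40
python3 -m pendant '{"grip":[60,60,60,60,60,60,60,60,60,60,60,60],"travel":[[0,0,0],[0,0,0],[0,0,0],[0,0,0],[0,0,0],[0,0,0],[0,0,0],[0,0,0],[0,0,0],[0,0,0],[0,0,0],[0,0,0]],"yaw":[-0.145,-0.145,-0.145,-0.145,-0.145,-0.145,-0.145,-0.145,-0.145,-0.145,-0.145,-0.1]}'
python3 -c "
from h import *
goto([599,162,140],0.1055-1.2+np.pi/2)"
```

```text
clock: 3.3
eef_pos: [599.1, 164.3, 231.4]
orientation: [2.287, 1.57, -0.581]
ft_force: [0.7, -0.2, 0.8]
width: 51.5
clock: 4.5
eef_pos: [598.4, 162.5, 231.3]
orientation: [-0.359, 1.571, -1.527]
ft_force: [0.3, -0.0, -1.2]
width: 51.0
tcp [598.395 162.473 231.267] tooly ang 0.4028390178999915 toolx [ 0. -0. -1.] q7 -0.29058852490927134 w 50.99476944939426 t 4.5 F [ 0.259 -0.032 -1.191]
travel now-axes [91.267  0.376  0.658]
world ccw 0.0734573088949051 -> yaw(tool x down) -0.0734573088949051
```

```bash
python3 -m pendant '{"grip":[60,60,60,60,60,60,60,60],"travel":[[20,0,0],[30,0,0],[30,0,0],[30,0,0],[20,0,0],[10,0,0],[5,0,0],[0,0,0]],"yaw":[-0.05,0,0,0,0,0,0,0]}'
python3 -c "
from h import *
a=imaging.grab_frame('scene')[170:300,220:340]
cv2.imwrite('pics/s1.png',cv2.resize(a,None,fx=4.5,fy=4.5,interpolation=cv2.INTER_CUBIC))"
```

```text
clock: 5.3
eef_pos: [598.5, 162.9, 86.5]
orientation: [1.441, 1.571, 0.318]
ft_force: [-0.5, -0.6, -0.2]
width: 51.3
```

View pics/s1.png

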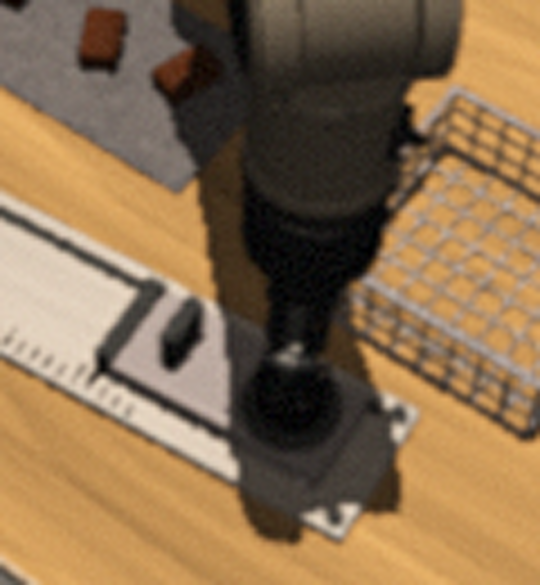

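The gripper stands over the knob at about (row 400, col 290) of the crop and is clear of the fin and the basket. I'll go down and close.

```bash
python3 -m pendant '{"grip":[60,60,60,60,60,60,0,0,0,0,0,0,0,0],"travel":[[12,0,0],[12,0,0],[8,0,0],[4,0,0],[0,0,0],[0,0,0],[0,0,0],[0,0,0],[0,0,0],[0,0,0],[0,0,0],[0,0,0],[0,0,0],[0,0,0]],"yaw":[0,0,0,0,0,0,0,0,0,0,0,0,0,0]}' 40
python3 -c "
from h import *
goto([598,163,50]);print(r.read_state()['moment'])"
```

```text
clock: 6.75
eef_pos: [598.0, 162.7, 50.8]
orientation: [-0.958, 1.57, -2.081]
ft_force: [-3.6, -2.1, 5.7]
width: 13.8
tcp [597.957 162.749  50.769] tooly ang 0.44827754587472857 toolx [-0.    -0.001 -1.   ] q7 -0.39354691729780156 w 13.777226413010599 t 6.75 F [-3.592 -2.124  5.672]
travel now-axes [ 0.769  0.148 -0.207]
[-0.259  0.732  0.119]
```

```bash
python3 -m pendant '{"grip":[0,0,0,0,0,0,0,0,0,0,0,0],"travel":[[0,0,0],[0,0,0],[0,0,0],[0,0,0],[0,0,0],[0,0,0],[0,0,0],[0,0,0],[0,0,0],[0,0,0],[0,0,0],[0,0,0]],"yaw":[-0.1,-0.12,-0.12,-0.12,-0.12,-0.12,-0.12,-0.12,-0.12,-0.06,0,0]}'
python3 -c "
from h import *
goto([598,163,50]);print(r.read_state()['moment'])"
```

```text
clock: 7.95
eef_pos: [596.9, 162.3, 50.7]
orientation: [-2.497, 1.568, -2.5]
ft_force: [-6.7, -2.5, 9.5]
width: 13.4
tcp [596.885 162.285  50.705] tooly ang 1.5681959181238263 toolx [-0.002 -0.002 -1.   ] q7 0.5879583837905303 w 13.398445347955892 t 7.95 F [-6.701 -2.463  9.512]
travel now-axes [0.701 0.719 1.115]
[-0.659  1.433  0.185]
```

```bash
python3 -m pendant '{"grip":[0,0,60,60,60,60,60],"travel":[[0,0,0],[0,0,0],[0,0,0],[0,0,0],[0,0,0],[-15,0,0],[-30,0,0]],"yaw":[-0.08,0,0,0,0,0,0]}'
python3 -m pendant '{"grip":[60,60,60,60],"travel":[[-45,0,0],[-45,0,0],[-20,0,0],[0,0,0]],"yaw":[0,0,0,0]}'
python3 - <<'E'
from h import *
a=imaging.grab_frame('scene'); b=imaging.grab_frame('top')
cv2.imwrite('pics/s2.png',a[170:300,220:340].repeat(4,0).repeat(4,1)); cv2.imwrite('pics/t2.png',b)
B=beads("top",b); beads("scene",a)
goto([429,-48,60],2.83)
E
```

```text
clock: 8.65
eef_pos: [597.1, 162.1, 94.5]
orientation: [-2.956, 1.567, -2.878]
ft_force: [1.0, -0.2, -0.2]
width: 50.9
clock: 9.05
eef_pos: [600.0, 164.5, 210.3]
orientation: [0.261, 1.564, 0.339]
ft_force: [0.2, -0.2, -0.1]
width: 51.1
top blob 48 px [218.438 350.438] xy [ 454.231 -268.714] long ang 0.714 LW [30.794 22.606]
scene blob 86 px [157.907 200.686] xy [ 456.675 -265.97 ] long ang 0.405 LW [43.507 26.344]
scene blob 86 px [163.384 223.291] xy [ 429.958 -194.693] long ang 0.113 LW [42.775 25.75 ]
scene blob 97 px [177.66  242.124] xy [ 438.337 -112.072] long ang 0.558 LW [46.172 25.103]
scene blob 25 px [182.   174.12] xy [ 579.46  -264.381] long ang 2.285 LW [46.094 13.336]
scene blob 42 px [328.714 348.048] xy [651.899 397.97 ] long ang 1.764 LW [45.489 18.748]
tcp [598.371 162.745 206.005] tooly ang 1.6479116014448736 toolx [ 0.001 -0.    -1.   ] q7 0.78802308867579 w 51.611948086582984 t 9.15 F [-0.83   0.189  0.077]
travel now-axes [ 145.855 -197.025 -185.271]
world ccw 1.1820883985551265 -> yaw(tool x down) -1.1820883985551265
```

View pics/t2.png

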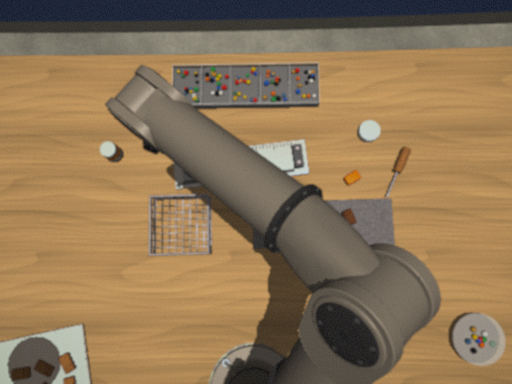

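View pics/s2.png

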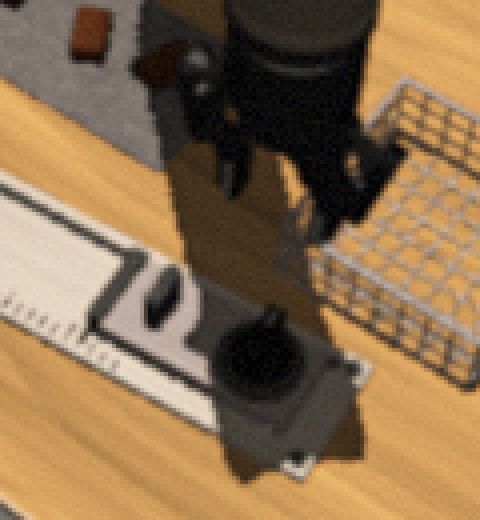

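```bash
python3 -m pendant '{"grip":[80,80,80,80,80,80,80,80,80,80],"travel":[[0,0,0],[0,0,0],[0,0,0],[0,0,0],[0,0,0],[0,0,0],[0,0,0],[0,0,0],[0,0,0],[0,0,0]],"yaw":[0.143,0.143,0.143,0.143,0.143,0.143,0.143,0.143,0.143,0]}'
python3 -c "
from h import *
goto([457,-266,60],0.365)"
```

```text
clock: 10.15
eef_pos: [597.5, 162.4, 204.0]
orientation: [-1.405, 1.568, -2.616]
ft_force: [0.4, 0.3, -0.0]
width: 68.3
tcp [597.506 162.409 204.013] tooly ang 0.3600080564286966 toolx [-0.002 -0.001 -1.   ] q7 -0.3545116914348342 w 68.32744220948275 t 10.15 F [ 0.374  0.333 -0.026]
travel now-axes [ 144.825 -282.076  351.39 ]
world ccw 0.004991943571303281 -> yaw(tool x down) -0.004991943571303281
```

```bash
python3 -m pendant '{"grip":[80,80,80,80,80,80,80,80,80,80,80,80,80,80,80,80],"travel":[[0,-23.5,29.3],[0,-23.5,29.3],[0,-23.5,29.3],[0,-23.5,29.3],[0,-23.5,29.3],[0,-23.5,29.3],[0,-23.5,29.3],[0,-23.5,29.3],[0,-23.5,29.3],[0,-23.5,29.3],[0,-23.5,29.3],[0,-23.5,29.3],[40,0,0],[40,0,0],[40,0,0],[0,0,0]],"yaw":[0,0,0,0,0,0,0,0,0,0,0,0,0,0,0,0]}'
python3 - <<'E'
from h import *
goto([457,-266,6],0.365)
a=imaging.grab_frame('scene')
beads("scene",a)
cv2.imwrite('pics/s3.png',cv2.resize(a[110:240,140:300],None,fx=4,fy=4))
E
```

```text
clock: 11.75
eef_pos: [454.3, -264.1, 80.2]
orientation: [-2.477, 1.56, 2.6]
ft_force: [-0.8, 0.1, 0.4]
width: 68.0
tcp [ 454.324 -264.058   80.242] tooly ang 0.36477428055641653 toolx [-0.009  0.006 -1.   ] q7 0.36090514855580064 w 68.00373133618535 t 11.75 F [-0.785  0.122  0.359]
travel now-axes [74.202  2.303  3.4  ]
world ccw 0.00022571944358351637 -> yaw(tool x down) -0.00022571944358351637
scene blob 79 px [163.418 223.228] xy [ 430.173 -194.759] long ang 0.175 LW [47.448 22.757]
scene blob 93 px [177.516 242.204] xy [ 437.748 -112.233] long ang 0.594 LW [44.991 25.302]
scene blob 27 px [182.037 173.741] xy [ 580.282 -265.196] long ang 2.286 LW [46.954 13.04 ]
scene blob 90 px [185.    261.189] xy [425.003 -48.804] long ang 2.88 LW [40.879 26.684]
scene blob 42 px [328.905 347.667] xy [652.902 397.472] long ang 1.717 LW [40.611 16.727]
```

View pics/s3.png

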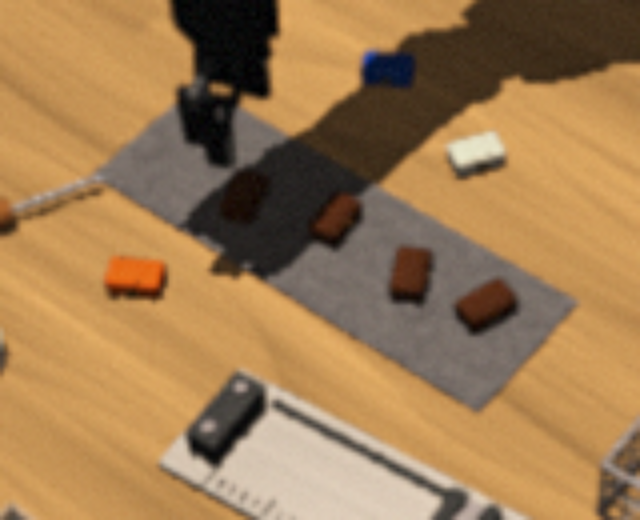

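The first bead sits in the arm's shadow at about (195,243) of the crop and has not moved. I'll go down and grip it.

```bash
python3 -m pendant '{"grip":[80,80,80,80,80,80,0,0,0,0,0,0],"travel":[[20,1,2],[20,1,1],[16,0,0],[10,0,0],[6,0,0],[0,0,0],[0,0,0],[0,0,0],[0,0,0],[0,0,0],[0,0,0],[0,0,0]],"yaw":[0,0,0,0,0,0,0,0,0,0,0,0]}' 30
python3 -c "
from h import *
goto([457,-266,6],0.365)"
```

```text
clock: 13.0
eef_pos: [462.1, -268.0, 14.2]
orientation: [0.47, 1.57, -0.739]
ft_force: [-0.6, 1.6, 6.9]
width: 43.3
tcp [ 462.064 -268.024   14.211] tooly ang 0.3611073997681985 toolx [ 0.001 -0.001 -1.   ] q7 0.26852547818113887 w 43.29421677515925 t 13.0 F [-0.608  1.597  6.899]
travel now-axes [ 8.204 -4.027 -3.692]
world ccw 0.0038926002318016018 -> yaw(tool x down) -0.0038926002318016018
```

```bash
python3 -m pendant '{"grip":[75,75,75,75,75,75,0,0,0,0,0,0],"travel":[[0,0,0],[0,0,0],[0,-2,-2],[4,0,0],[3,0,0],[0,0,0],[0,0,0],[0,0,0],[0,0,0],[0,0,0],[0,0,0],[0,0,0]],"yaw":[0,0,0,0,0,0,0,0,0,0,0,0]}' 30
python3 -c "
from h import *
goto([457,-266,6],0.365)"
```

```text
clock: 14.2
eef_pos: [459.2, -266.7, 6.4]
orientation: [0.916, 1.57, -0.293]
ft_force: [-0.5, 0.9, 1.3]
width: 43.4
tcp [ 459.177 -266.688    6.417] tooly ang 0.36097732660215426 toolx [ 0. -0. -1.] q7 0.2574915927162106 w 43.44784826653294 t 14.2 F [-0.486  0.874  1.347]
travel now-axes [ 0.417 -1.794 -1.413]
world ccw 0.0040226733978456775 -> yaw(tool x down) -0.0040226733978456775
```

```bash
python3 -m pendant '{"grip":[0,0,0,0,0,0,0],"travel":[[-20,0,0],[-30,0,0],[-30,0,0],[-20,0,0],[0,0,0],[0,0,0],[0,0,0]],"yaw":[0,0,0,0.128,0.128,0,0]}'
python3 -c "
from h import *
goto([626,-98.1,14],0.1055)"
```

```text
clock: 14.9
eef_pos: [458.5, -266.6, 105.9]
orientation: [-1.676, 1.57, -3.139]
ft_force: [-0.1, 0.3, -0.1]
width: 43.0
tcp [ 458.488 -266.594  105.929] tooly ang 0.10836877263020676 toolx [-0.001 -0.    -1.   ] q7 0.16560358992828822 w 42.96325719011313 t 14.9 F [-0.146  0.317 -0.053]
travel now-axes [  91.768  184.841 -149.379]
world ccw -0.002868772630206795 -> yaw(tool x down) 0.002868772630206795
```

```bash
python3 -m pendant '{"grip":[0,0,0,0,0,0,0,0,0,0,0,0],"travel":[[0,23.1,-18.7],[0,23.1,-18.7],[0,23.1,-18.7],[0,23.1,-18.7],[0,23.1,-18.7],[0,23.1,-18.7],[0,23.1,-18.7],[0,23.1,-18.7],[40,0,0],[20,0,0],[0,0,0],[0,0,0]],"yaw":[0,0,0,0,0,0,0,0,0,0,0,0]}'
python3 - <<'E'
from h import *
goto([626,-98.1,14],0.1055)
a=imaging.grab_frame('scene')
cv2.imwrite('pics/s4.png',cv2.resize(a[130:290,150:310],None,fx=3.7,fy=3.7))
E
```

```text
clock: 16.1
eef_pos: [626.7, -98.5, 45.9]
orientation: [-2.044, 1.569, 2.775]
ft_force: [-0.9, -0.0, 0.1]
width: 43.0
tcp [626.732 -98.468  45.869] tooly ang 0.10644300617302897 toolx [-0.001  0.001 -1.   ] q7 -0.23726288341052276 w 43.02406453535639 t 16.1 F [-0.895 -0.018  0.139]
travel now-axes [31.87  -0.647 -0.423]
world ccw -0.000943006173028893 -> yaw(tool x down) 0.000943006173028893
```

View pics/s4.png

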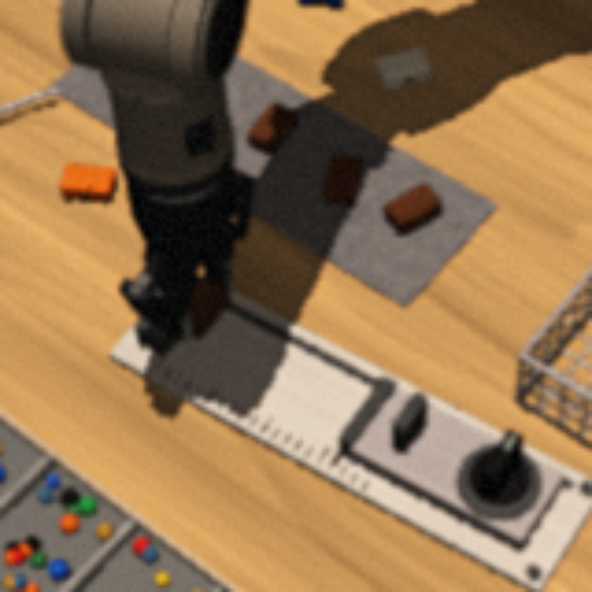

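The bead is in the grip at about (305,208) of the crop, over the bed just past the stop. I'll lower it.

```bash
python3 -m pendant '{"grip":[0,0,0,0,0],"travel":[[16,-0.5,-0.5],[10,0,0],[5,0,0],[1,0,0],[0,0,0]],"yaw":[0,0,0,0,0]}'
python3 -c "
from h import *
goto([626,-98.1,12.5],0.1055)"
```

```text
clock: 16.65
eef_pos: [626.5, -98.1, 14.2]
orientation: [-1.846, 1.571, 2.971]
ft_force: [-0.7, -1.2, 0.7]
width: 43.3
tcp [626.503 -98.074  14.155] tooly ang 0.10507284592083861 toolx [-0.  0. -1.] q7 -0.26417362445118686 w 43.336583269222686 t 16.65 F [-0.691 -1.231  0.72 ]
travel now-axes [ 1.655 -0.503 -0.026]
world ccw 0.0004271540791613848 -> yaw(tool x down) -0.0004271540791613848
```

```bash
python3 -m pendant '{"grip":[0,0,80,80,80,80,80,80,80,80],"travel":[[0.8,0,0],[0,0,0],[0,0,0],[0,0,0],[0,0,0],[-10,0,0],[-35,0,0],[-40,0,0],[0,0,0],[0,0,0]],"yaw":[0,0,0,0,0,0,0,0,-0.095,0]}'
python3 - <<'E'
from h import *
a=imaging.grab_frame('scene')
beads("scene",a)
goto([431,-194,60],0.2)
cv2.imwrite('pics/s5.png',cv2.resize(a[130:290,150:310],None,fx=3.7,fy=3.7))
E
```

```text
clock: 17.65
eef_pos: [627.5, -98.2, 100.6]
orientation: [1.201, 1.568, -0.169]
ft_force: [-0.8, -0.3, 0.5]
width: 68.3
scene blob 86 px [163.523 222.942] xy [ 431.069 -195.182] long ang 0.18 LW [44.045 25.607]
scene blob 26 px [182.077 174.346] xy [ 579.25  -263.628] long ang 2.255 LW [45.103 14.226]
scene blob 99 px [185.141 261.131] xy [425.535 -48.607] long ang 2.887 LW [44.531 26.404]
scene blob 44 px [328.977 348.045] xy [652.491 398.335] long ang 1.76 LW [41.991 17.059]
tcp [626.535 -98.328  99.164] tooly ang 0.198027323666013 toolx [ 0.001 -0.    -1.   ] q7 -0.12035795915878056 w 68.30672648461147 t 17.7 F [ 0.884  0.065 -0.021]
travel now-axes [  39.072 -210.556   55.321]
world ccw 0.0019726763339869002 -> yaw(tool x down) -0.0019726763339869002
```

View pics/s5.png

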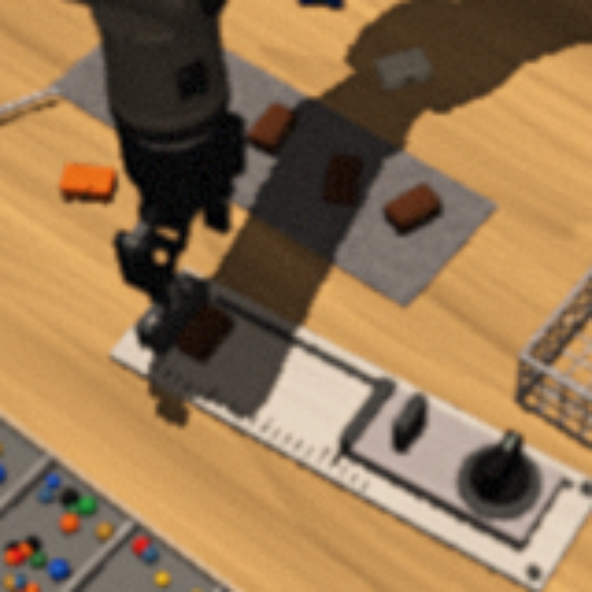

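The first bead lies flat on the bed next to the stop, at (330,205) of the crop. The other three have not moved.

```bash
python3 -m pendant '{"grip":[80,80,80,80,80,80,80,80,80,80,80,80,80,80,80,80],"travel":[[0,-21,5.6],[0,-21,5.6],[0,-21,5.6],[0,-21,5.6],[0,-21,5.6],[0,-21,5.6],[0,-21,5.6],[0,-21,5.6],[0,-21,5.6],[0,-21,5.6],[30,0,0],[25,0,0],[15,0,0],[0,0,0],[0,0,0],[0,0,0]],"yaw":[0,0,0,0,0,0,0,0,0,0,0,0,0,0,0,0]}'
python3 - <<'E'
from h import *
goto([432,-194.5,6.5],0.19)
E
```

```text
clock: 19.3
eef_pos: [432.7, -194.7, 29.3]
orientation: [1.028, 1.569, -0.343]
ft_force: [-0.0, 0.7, -0.5]
width: 68.5
tcp [ 432.698 -194.696   29.33 ] tooly ang 0.19989394284075013 toolx [ 0.001 -0.    -1.   ] q7 0.0021166401064524097 w 68.54164893778412 t 19.3 F [-0.035  0.663 -0.504]
travel now-axes [22.829 -0.673 -0.347]
world ccw -0.00989394284075007 -> yaw(tool x down) 0.00989394284075007
```

```bash
python3 -m pendant '{"grip":[80,80,80,0,0,0,0,0,0,0],"travel":[[15,0,0],[8,0,0],[0,0,0],[0,0,0],[0,0,0],[0,0,0],[0,0,0],[0,0,0],[0,0,0],[0,0,0]],"yaw":[0,0,0,0,0,0,0,0,0,0]}'
python3 -m pendant '{"grip":[0,0,0,0,0,0],"travel":[[-20,0,0],[-30,0,0],[-30,0,0],[-20,0,0],[0,0,0],[0,0,0]],"yaw":[0,0,0,0.095,0,0]}'
python3 - <<'E'
from h import *
goto([622.6,-66.3,20],0.1055)
E
```

```text
clock: 20.3
eef_pos: [432.2, -194.7, 5.8]
orientation: [0.96, 1.57, -0.411]
ft_force: [-1.7, 1.1, 4.9]
width: 43.6
clock: 20.9
eef_pos: [431.7, -195.0, 105.4]
orientation: [0.216, 1.57, -1.249]
ft_force: [0.7, 0.1, 0.6]
width: 43.7
tcp [ 431.691 -195.028  105.404] tooly ang 0.10599515639479892 toolx [ 0.    -0.001 -1.   ] q7 0.04752818881652067 w 43.73675304268326 t 20.9 F [0.686 0.111 0.572]
travel now-axes [  85.353  203.442 -107.876]
world ccw -0.0004951563947990234 -> yaw(tool x down) 0.0004951563947990234
```

```bash
python3 -m pendant '{"grip":[0,0,0,0,0,0,0,0,0,0,0,0,0,0],"travel":[[0,20.3,-10.8],[0,20.3,-10.8],[0,20.3,-10.8],[0,20.3,-10.8],[0,20.3,-10.8],[0,20.3,-10.8],[0,20.3,-10.8],[0,20.3,-10.8],[0,20.3,-10.8],[0,20.3,-10.8],[40,0,0],[20,0,0],[0,0,0],[0,0,0]],"yaw":[0,0,0,0,0,0,0,0,0,0,0,0,0,0]}'
python3 - <<'E'
from h import *
goto([622.6,-66.3,13],0.1055)
a=imaging.grab_frame('scene')
cv2.imwrite('pics/s6.png',cv2.resize(a[130:290,150:310],None,fx=3.7,fy=3.7))
E
```

```text
clock: 22.3
eef_pos: [621.7, -65.8, 44.4]
orientation: [-1.847, 1.568, 2.972]
ft_force: [0.6, 0.2, 0.3]
width: 43.5
tcp [621.674 -65.792  44.423] tooly ang 0.10601979291050058 toolx [-0.002  0.    -1.   ] q7 -0.3038620781356686 w 43.487383596121866 t 22.3 F [0.624 0.241 0.331]
travel now-axes [31.42   0.937  0.623]
world ccw -0.0005197929105005272 -> yaw(tool x down) 0.0005197929105005272
```

View pics/s6.png

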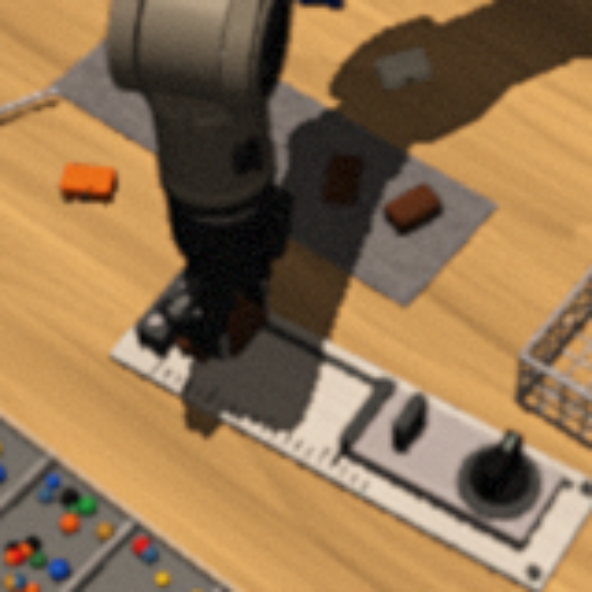

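The second bead is held at (325,243) and the first is behind it. I'll lower, release and rise.

```bash
python3 -m pendant '{"grip":[0,0,0,0,0,80,80,80,80,80,80,80,80,80,80],"travel":[[16,0.5,0.3],[10,0,0],[4,0,0],[1,0,0],[0,0,0],[0,0,0],[0,0,0],[0,0,0],[-10,0,0],[-35,0,0],[-40,0,0],[0,0,0],[0,0,0],[0,0,0],[0,0,0]],"yaw":[0,0,0,0,0,0,0,0,0,0,0,-0.13,-0.13,-0.13,0]}'
python3 - <<'E'
from h import *
a=imaging.grab_frame('scene');b=imaging.grab_frame('top')
beads("scene",a);beads("top",b)
goto([438.5,-111,30],0.5)
cv2.imwrite('pics/s7.png',cv2.resize(a[130:290,150:310],None,fx=3.7,fy=3.7))
cv2.imwrite('pics/t7.png',cv2.resize(b[130:270,140:400],None,fx=3,fy=3))
E
```

```text
clock: 23.85
eef_pos: [623.1, -66.4, 100.3]
orientation: [1.325, 1.57, 0.25]
ft_force: [-0.5, 1.0, -0.9]
width: 68.4
scene blob 96 px [185.177 260.938] xy [426.005 -48.985] long ang 2.929 LW [43.579 26.149]
scene blob 43 px [219.581 200.512] xy [ 632.236 -108.731] long ang 0.39 LW [30.916 15.014]
scene blob 46 px [328.717 347.913] xy [652.111 397.705] long ang 1.746 LW [42.185 16.371]
top blob 26 px [223.731 294.846] xy [ 440.511 -115.635] long ang 0.649 LW [28.583 17.825]
top blob 73 px [228.589 270.123] xy [427.493 -47.095] long ang 2.763 LW [41.937 24.517]
tcp [623.026 -66.273  99.975] tooly ang 0.4915232198629242 toolx [ 0.  0. -1.] q7 0.07435316258014092 w 68.47104415756908 t 23.95 F [-0.808  0.994  0.081]
travel now-axes [  69.896 -183.819  -47.663]
world ccw 0.008476780137075757 -> yaw(tool x down) -0.008476780137075757
```

View pics/s7.png

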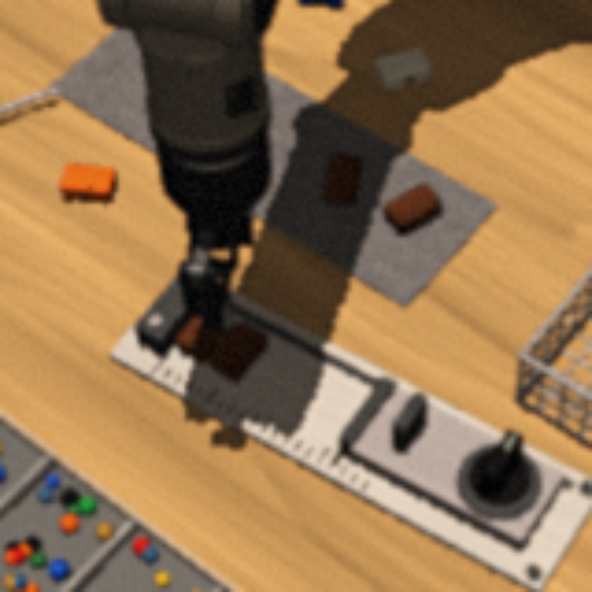

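View pics/t7.png

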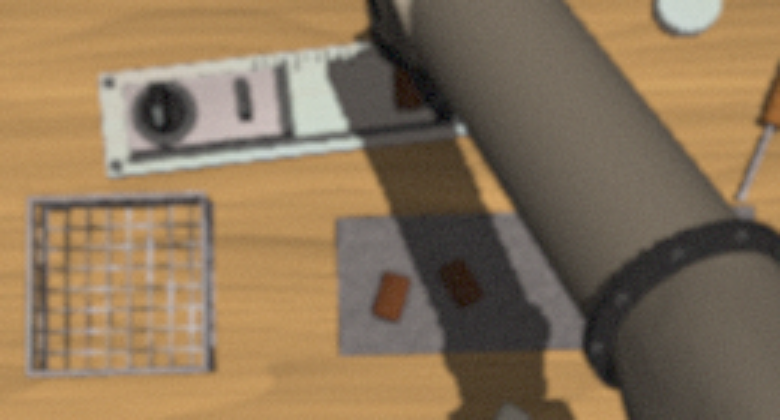

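Two beads lie in a row at the stop. The third bead, at about (283,461) of the top crop, lies at an angle near 0.49. I'll take that one now.

```bash
python3 -m pendant '{"grip":[80,80,80,80,80,80,80,80,80,80,80,80,80,80,80,80],"travel":[[0,-18.4,-4.7],[0,-18.4,-4.7],[0,-18.4,-4.7],[0,-18.4,-4.7],[0,-18.4,-4.7],[0,-18.4,-4.7],[0,-18.4,-4.7],[0,-18.4,-4.7],[0,-18.4,-4.7],[0,-18.4,-4.7],[30,0,0],[25,0,0],[15,0,0],[0,0,0],[0,0,0],[0,0,0]],"yaw":[0,0,0,0,0,0,0,0,0,0,0,0,0,0,0,0]}'
python3 - <<'E'
from h import *
goto([438.5,-112,6],0.49)
E
```

```text
clock: 25.55
eef_pos: [439.6, -112.3, 30.5]
orientation: [0.802, 1.569, -0.275]
ft_force: [0.5, -0.2, -0.7]
width: 68.1
tcp [ 439.578 -112.298   30.468] tooly ang 0.4941970547629819 toolx [ 0.002 -0.    -1.   ] q7 0.04702998145856147 w 68.10462545747355 t 25.55 F [ 0.508 -0.171 -0.736]
travel now-axes [24.466 -0.838 -0.803]
world ccw -0.004197054762981933 -> yaw(tool x down) 0.004197054762981933
```

```bash
python3 -m pendant '{"grip":[80,80,80,0,0,0,0,0,0,0],"travel":[[15,0,-0.5],[9,0,0],[0,0,0],[0,0,0],[0,0,0],[0,0,0],[0,0,0],[0,0,0],[0,0,0],[0,0,0]],"yaw":[0,0,0,0,0,0,0,0,0,0]}'
python3 -m pendant '{"grip":[0,0,0,0,0,0,0,0],"travel":[[-20,0,0],[-30,0,0],[-30,0,0],[-20,0,0],[0,0,0],[0,0,0],[0,0,0],[0,0,0]],"yaw":[0,0,0,0.13,0.13,0.128,0,0]}'
python3 - <<'E'
from h import *
goto([619.3,-34.5,20],0.1055)
E
```

```text
clock: 26.55
eef_pos: [438.8, -111.9, 6.2]
orientation: [0.5, 1.57, -0.576]
ft_force: [-2.0, 0.6, 6.3]
width: 43.7
clock: 27.35
eef_pos: [438.4, -111.8, 105.6]
orientation: [0.155, 1.57, -1.305]
ft_force: [-0.2, 0.6, -0.1]
width: 43.5
tcp [ 438.425 -111.827  105.629] tooly ang 0.11059608766584986 toolx [ 0. -0. -1.] q7 -0.1383870140728589 w 43.47122839909219 t 27.35 F [-0.17   0.557 -0.112]
travel now-axes [ 85.62  188.3   -56.921]
world ccw -0.005096087665849902 -> yaw(tool x down) 0.005096087665849902
```

```bash
python3 -m pendant '{"grip":[0,0,0,0,0,0,0,0,0,0,0,0,0,0],"travel":[[0,18.8,-5.7],[0,18.8,-5.7],[0,18.8,-5.7],[0,18.8,-5.7],[0,18.8,-5.7],[0,18.8,-5.7],[0,18.8,-5.7],[0,18.8,-5.7],[0,18.8,-5.7],[0,18.8,-5.7],[40,0,0],[20,0,0],[0,0,0],[0,0,0]],"yaw":[0.005,0,0,0,0,0,0,0,0,0,0,0,0,0]}'
python3 - <<'E'
from h import *
goto([619.3,-34.5,13],0.1055)
E
```

```text
clock: 28.75
eef_pos: [619.6, -35.7, 45.5]
orientation: [-2.369, 1.57, 2.447]
ft_force: [0.3, 0.4, -0.1]
width: 43.0
tcp [619.561 -35.731  45.526] tooly ang 0.10352756171482057 toolx [-0.001  0.001 -1.   ] q7 -0.36936462153480637 w 43.01796023822953 t 28.75 F [ 0.293  0.416 -0.074]
travel now-axes [32.527 -0.111 -1.23 ]
world ccw 0.0019724382851793454 -> yaw(tool x down) -0.0019724382851793454
```

```bash
python3 -m pendant '{"grip":[0,0,0,0,0,80,80,80,80,80,80,80,80,80,80],"travel":[[16,0,-1.2],[10,0,0],[5,0,0],[1,0,0],[0,0,0],[0,0,0],[0,0,0],[0,0,0],[-10,0,0],[-35,0,0],[-40,0,0],[0,0,0],[0,0,0],[0,0,0],[0,0,0]],"yaw":[0,0,0,0,0,0,0,0,0,0,0,0.138,0.138,0.138,0]}'
python3 - <<'E'
from h import *
a=imaging.grab_frame('scene');b=imaging.grab_frame('top')
beads("scene",a);beads("top",b)
goto([427.5,-48,30],-0.31)
cv2.imwrite('pics/s8.png',cv2.resize(a[130:290,150:310],None,fx=3.7,fy=3.7))
cv2.imwrite('pics/t8.png',cv2.resize(b[130:270,140:400],None,fx=3,fy=3))
E
```

```text
clock: 30.25
eef_pos: [619.8, -34.5, 99.6]
orientation: [1.49, 1.57, -0.394]
ft_force: [0.7, 1.3, 0.6]
width: 68.2
scene blob 33 px [184.818 264.636] xy [418.027 -41.035] long ang 0.297 LW [27.823 15.347]
scene blob 140 px [221.721 205.921] xy [628.154 -91.688] long ang 1.753 LW [52.049 34.339]
scene blob 40 px [328.425 347.625] xy [651.891 396.718] long ang 1.78 LW [44.779 19.088]
tcp [619.712 -34.566  99.108] tooly ang -0.3079706770459228 toolx [ 0.001 -0.    -1.   ] q7 -0.6862176330180231 w 68.53283340411888 t 30.35 F [1.002 0.629 0.237]
travel now-axes [  68.984 -179.146   71.061]
world ccw -0.002029322954077095 -> yaw(tool x down) 0.002029322954077095
```

View pics/s8.png

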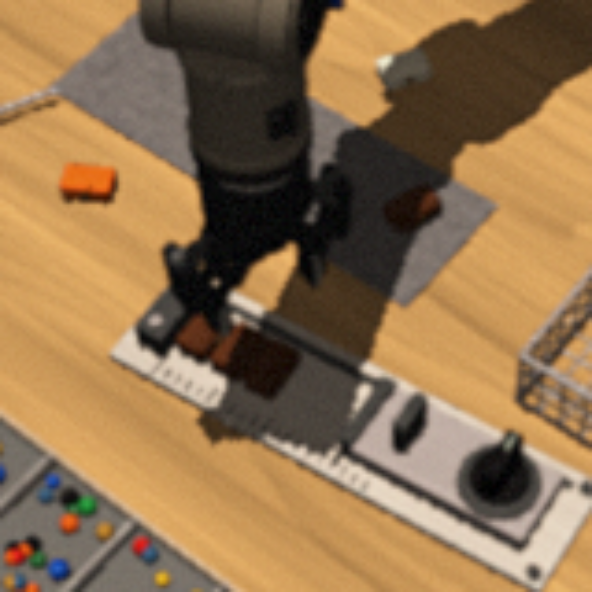

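View pics/t8.png

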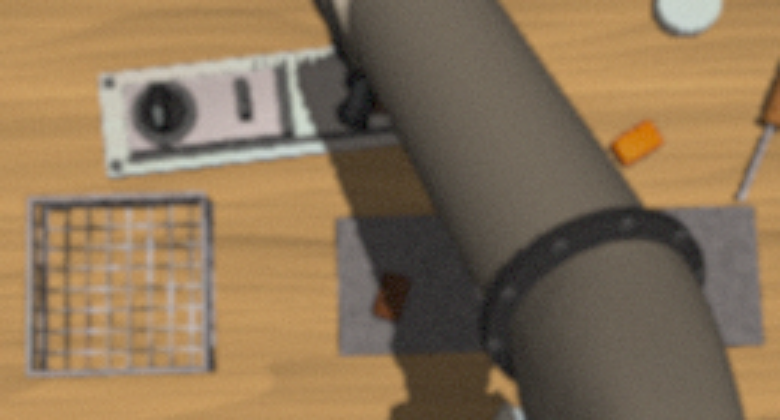

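Three beads now stand in the row. The last one, at (208,412) in the scene crop and (297,392) in the top crop, has not moved.

```bash
python3 -m pendant '{"grip":[80,80,80,80,80,80,80,80,80,80,80,80,80,80,80,80],"travel":[[0,-17.9,7.1],[0,-17.9,7.1],[0,-17.9,7.1],[0,-17.9,7.1],[0,-17.9,7.1],[0,-17.9,7.1],[0,-17.9,7.1],[0,-17.9,7.1],[0,-17.9,7.1],[0,-17.9,7.1],[30,0,0],[25,0,0],[15,0,0],[0,0,0],[0,0,0],[0,0,0]],"yaw":[0,0,0,0,0,0,0,0,0,0,0,0,0,0,0,0]}'
python3 - <<'E'
from h import *
goto([427.5,-48,6],-0.31)
E
```

```text
clock: 31.95
eef_pos: [428.2, -47.3, 29.4]
orientation: [1.825, 1.569, -0.057]
ft_force: [-0.3, 0.0, 0.9]
width: 68.3
tcp [428.187 -47.3    29.362] tooly ang -0.3110395417641456 toolx [ 0.002 -0.    -1.   ] q7 -0.8001775198415256 w 68.31615633501968 t 31.95 F [-0.309  0.02   0.87 ]
travel now-axes [23.361 -0.475  0.886]
world ccw 0.0010395417641455573 -> yaw(tool x down) -0.0010395417641455573
```

```bash
python3 -m pendant '{"grip":[80,80,80,0,0,0,0,0,0,0],"travel":[[15,0,0.5],[8,0,0],[0,0,0],[0,0,0],[0,0,0],[0,0,0],[0,0,0],[0,0,0],[0,0,0],[0,0,0]],"yaw":[0,0,0,0,0,0,0,0,0,0]}'
python3 -m pendant '{"grip":[0,0,0,0,0,0,0,0],"travel":[[-20,0,0],[-30,0,0],[-30,0,0],[-20,0,0],[0,0,0],[0,0,0],[0,0,0],[0,0,0]],"yaw":[0,0,0,-0.138,-0.138,-0.138,0,0]}'
python3 - <<'E'
from h import *
goto([615.9,-2.6,20],0.1055)
E
```

```text
clock: 32.95
eef_pos: [427.7, -47.8, 6.1]
orientation: [1.604, 1.57, -0.279]
ft_force: [-1.4, 0.4, 6.1]
width: 43.5
clock: 33.75
eef_pos: [427.1, -47.9, 105.5]
orientation: [-2.572, 1.571, 2.238]
ft_force: [0.1, -0.1, -0.8]
width: 42.9
tcp [427.098 -47.95  105.506] tooly ang 0.0980699834664489 toolx [-0.  0. -1.] q7 -0.2875738684648096 w 42.86496744984302 t 33.75 F [ 0.124 -0.103 -0.829]
travel now-axes [ 85.494 192.342 -26.636]
world ccw 0.00743001653355102 -> yaw(tool x down) -0.00743001653355102
```

```bash
python3 -m pendant '{"grip":[0,0,0,0,0,0,0,0,0,0,0,0,0,0],"travel":[[0,19.2,-2.7],[0,19.2,-2.7],[0,19.2,-2.7],[0,19.2,-2.7],[0,19.2,-2.7],[0,19.2,-2.7],[0,19.2,-2.7],[0,19.2,-2.7],[0,19.2,-2.7],[0,19.2,-2.7],[40,0,0],[20,0,0],[0,0,0],[0,0,0]],"yaw":[-0.005,0,0,0,0,0,0,0,0,0,0,0,0,0]}'
python3 - <<'E'
from h import *
goto([615.9,-2.6,13],0.1055)
E
```

```text
clock: 35.15
eef_pos: [615.2, -0.3, 45.5]
orientation: [-1.77, 1.57, 3.048]
ft_force: [-0.0, 0.1, -0.4]
width: 43.6
tcp [615.178  -0.266  45.549] tooly ang 0.10585261375779503 toolx [-0.001  0.    -1.   ] q7 -0.4303111887917213 w 43.64727102899828 t 35.15 F [-0.012  0.117 -0.39 ]
travel now-axes [32.548  0.494  2.402]
world ccw -0.00035261375779493953 -> yaw(tool x down) 0.00035261375779493953
```

```bash
python3 -m pendant '{"grip":[0,0,0,0,0,80,80,80,80,80,80,80,80],"travel":[[16,0.5,2.4],[10,0,0],[5,0,0],[1,0,0],[0,0,0],[0,0,0],[0,0,0],[0,0,0],[-10,0,0],[-35,0,0],[-40,0,0],[-30,0,0],[0,0,0]],"yaw":[0,0,0,0,0,0,0,0,0,0,0,0,0]}'
python3 -m pendant '{"grip":[0,0,0,0,0,0,0,0],"travel":[[0,0,-25],[0,0,-30],[0,0,-30],[0,0,-29],[0,0,0],[0,0,0],[0,0,0],[0,0,0]],"yaw":[0,0,0,0,0,0,0,0]}'
python3 - <<'E'
from h import *
a=imaging.grab_frame('scene');b=imaging.grab_frame('top')
goto([603,111,38],0.1055)
for n in ("scene","top"):
  for t,z in (("jaw_face",19),("jaw_fin",48),("clamp_grip",67)):
    print(n,t,[(round(d["confidence"],2),px2w(n,d["centre"],z)) for d in imaging.landmark_of(n,t)[:2]])
cv2.imwrite('pics/s9.png',cv2.resize(a[170:300,170:320],None,fx=5,fy=4.5))
cv2.imwrite('pics/t9.png',cv2.resize(b[130:270,140:400],None,fx=3,fy=3))
E
```

```text
clock: 36.45
eef_pos: [619.2, -2.1, 134.2]
orientation: [1.502, 1.562, 0.038]
ft_force: [1.1, -0.4, -0.3]
width: 68.6
clock: 37.25
eef_pos: [604.1, 108.7, 128.3]
orientation: [-0.414, 1.57, -1.88]
ft_force: [-0.1, -0.4, -0.1]
width: 0.1
tcp [604.081 109.131 128.394] tooly ang 0.10518140551120755 toolx [-0.    -0.001 -1.   ] q7 -0.5485973297289817 w 0.16081564363431244 t 37.35 F [-0.791 -0.106 -0.146]
travel now-axes [90.393 -0.867 -2.02 ]
world ccw 0.00031859448879245633 -> yaw(tool x down) -0.00031859448879245633
scene jaw_face [(0.57, array([614.075,  33.649,  19.   ]))]
scene jaw_fin [(0.57, array([602.701,  93.159,  48.   ]))]
scene clamp_grip [(0.61, array([594.663, 166.834,  67.   ])), (0.2, array([645.707, -38.886,  67.   ]))]
top jaw_face []
top jaw_fin []
top clamp_grip [(0.47, array([597.405, 170.583,  67.   ]))]
```

View pics/s9.png

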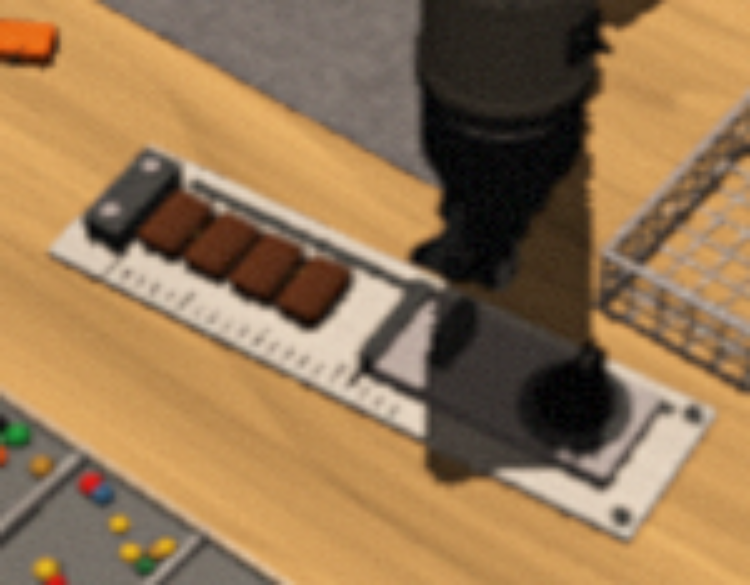

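View pics/t9.png

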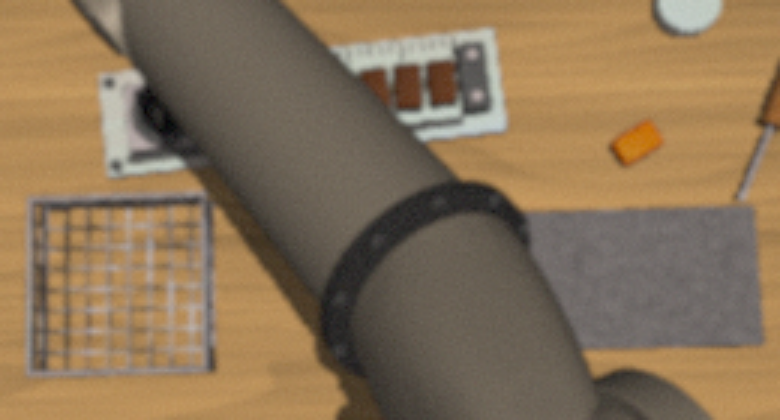

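All four beads lie flat in a tidy row from the stop outward, and the mat is empty. The fin is at (330,455) and the knob at (395,570) of the crop. I'll lower the closed fingers between fin and knob.

```bash
python3 -m pendant '{"grip":[0,0,0,0,0,0],"travel":[[25,-0.5,-3],[30,0,0],[20,0,0],[10,0,0],[0,0,0],[0,0,0]],"yaw":[0,0,0,0,0,0]}'
python3 - <<'E'
from h import *
goto([603,111,40],0.1055)
E
```

```text
clock: 38.25
eef_pos: [603.6, 113.8, 44.3]
orientation: [1.937, 1.57, 0.473]
ft_force: [-0.6, -0.0, 0.5]
width: -0.1
tcp [603.58  113.77   44.279] tooly ang 0.10710171886685878 toolx [ 0.001  0.    -1.   ] q7 -0.625325233361614 w -0.11751920092295794 t 38.25 F [-0.633 -0.034  0.46 ]
travel now-axes [ 4.277 -0.877  2.694]
world ccw -0.0016017188668588922 -> yaw(tool x down) 0.0016017188668588922
```

```bash
python3 -m pendant '{"grip":[0,0,0,0,0,0,0,0,0,0],"travel":[[3,0,5],[0,0,5],[0,0,5],[0,0,5],[0,0,5],[0,0,5],[0,0,5],[0,0,5],[0,0,0],[0,0,0]],"yaw":[0,0,0,0,0,0,0,0,0,0]}'
python3 - <<'E'
from h import *
goto([628,-117,40],0.1055)
E
```

```text
clock: 39.25
eef_pos: [606.7, 72.3, 40.0]
orientation: [-0.88, 1.569, -2.345]
ft_force: [-0.4, 0.8, -0.6]
width: 0.3
tcp [606.722  72.301  39.971] tooly ang 0.10606517989037749 toolx [-0.001 -0.002 -1.   ] q7 -0.5636497267916476 w 0.30429486422476004 t 39.25 F [-0.357  0.778 -0.584]
travel now-axes [  0.226   1.118 190.49 ]
world ccw -0.0005651798903774097 -> yaw(tool x down) 0.0005651798903774097
```

```bash
python3 -m pendant '{"grip":[0,0,0,0,0],"travel":[[0,0,4],[0,0,4],[0,0,4],[0,0,0],[0,0,0]],"yaw":[0,0,0,0,0]}'
python3 - <<'E'
from h import *
goto([628,-117,40],0.1055)
a=imaging.grab_frame('scene')
cv2.imwrite('pics/s10.png',cv2.resize(a[170:300,170:320],None,fx=5,fy=4.5))
E
```

```text
clock: 39.75
eef_pos: [608.8, 60.8, 40.5]
orientation: [0.022, 1.57, -1.443]
ft_force: [-0.4, -0.5, 0.7]
width: 0.1
tcp [608.766  60.78   40.485] tooly ang 0.10631407460839884 toolx [ 0.    -0.001 -1.   ] q7 -0.5438869643972739 w 0.056658935154883155 t 39.75 F [-0.43  -0.464  0.706]
travel now-axes [  0.658   0.261 178.816]
world ccw -0.0008140746083988848 -> yaw(tool x down) 0.0008140746083988848
```

View pics/s10.png

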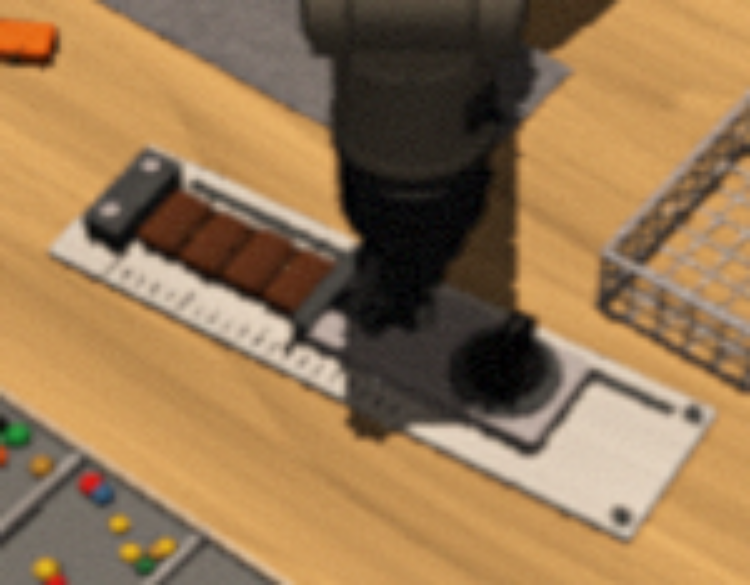

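The jaw has moved up to the row, and the beads are nearly closed up between the stop at (195,130) and the jaw at (290,320). I'll make small pushes and watch the force.

```bash
python3 -m pendant '{"grip":[0,0,0,0],"travel":[[0,0,2],[0,0,2],[0,0,1],[0,0,0]],"yaw":[0,0,0,0]}'
python3 -m pendant '{"grip":[0,0],"travel":[[0,0,1],[0,0,0]],"yaw":[0,0]}'
python3 -m pendant '{"grip":[0,0],"travel":[[0,0,1],[0,0,0]],"yaw":[0,0]}'
```

```text
clock: 40.2
eef_pos: [609.4, 56.9, 40.7]
orientation: [2.063, 1.57, 0.599]
ft_force: [0.8, 3.1, -0.2]
width: 0.0
clock: 40.4
eef_pos: [609.5, 56.5, 40.7]
orientation: [2.491, 1.569, 1.028]
ft_force: [0.7, 3.8, 0.1]
width: -0.1
clock: 40.6
eef_pos: [609.5, 56.5, 40.7]
orientation: [2.727, 1.568, 1.264]
ft_force: [0.6, 6.4, -1.9]
width: 0.0
```

```bash
python3 -m pendant '{"grip":[0,0,0],"travel":[[0,0,1],[0,0,1],[0,0,0]],"yaw":[0,0,0]}'
python3 - <<'E'
from h import *
goto([628,-117,40],0.1055)
E
```

```text
clock: 40.9
eef_pos: [609.5, 56.5, 40.8]
orientation: [2.849, 1.566, 1.388]
ft_force: [0.6, 10.2, -1.7]
width: 0.0
tcp [609.455  56.499  40.755] tooly ang 0.10958507360157661 toolx [ 0.001  0.005 -1.   ] q7 -0.5288508687243415 w 0.029613344111007505 t 40.9 F [ 0.624 10.157 -1.719]
travel now-axes [ -0.042  -0.543 174.488]
world ccw -0.0040850736015767275 -> yaw(tool x down) 0.0040850736015767275
```

The TCP stopped moving at y = 56.5 while the force rose to 10 N, so the row is pressed solid. I'll back off, rise and set up over the knob with the grip across the bar.

```bash
python3 -m pendant '{"grip":[0,0,0,0,0,0,0,60,60,60],"travel":[[0,0,-5],[0,0,-5],[0,0,0],[-20,0,0],[-40,0,0],[-40,0,0],[0,0,-16],[0,0,-16],[0,0,0],[0,0,0]],"yaw":[0,0,0,0,0,0,0,0,0,0]}'
python3 -m pendant '{"grip":[60,60,60,60,60,60,60,60,60,60,60,60,60],"travel":[[0,0,0],[0,0,0],[0,0,0],[0,0,0],[0,0,0],[0,0,0],[0,0,0],[0,0,0],[0,0,0],[0,0,0],[0,0,0],[0,0,0],[0,0,0]],"yaw":[-0.143,-0.143,-0.143,-0.143,-0.143,-0.143,-0.143,-0.143,-0.143,-0.143,-0.143,0,0]}'
python3 - <<'E'
from h import *
goto([603.8,112.5,50],1.676)
a=imaging.grab_frame('scene');b=imaging.grab_frame('top')
for n in ("scene","top"):
  for t,z in (("jaw_face",19),("jaw_fin",48),("clamp_grip",67)):
    print(n,t,[(round(d["confidence"],2),px2w(n,d["centre"],z)) for d in imaging.landmark_of(n,t)[:2]])
cv2.imwrite('pics/s11.png',cv2.resize(a[170:300,170:320],None,fx=5,fy=4.5))
cv2.imwrite('pics/t11.png',cv2.resize(b[130:270,140:400],None,fx=3,fy=3))
E
```

```text
clock: 41.9
eef_pos: [604.0, 94.5, 139.1]
orientation: [-1.331, 1.568, -2.794]
ft_force: [-0.3, -0.7, -0.0]
width: 43.3
clock: 43.2
eef_pos: [604.7, 93.7, 139.5]
orientation: [-3.107, 1.569, -3.003]
ft_force: [0.0, -0.9, 0.2]
width: 51.4
tcp [604.745  93.661 139.47 ] tooly ang 1.6755050533136318 toolx [-0.002 -0.    -1.   ] q7 0.8654005362494123 w 51.395467419294945 t 43.2 F [ 0.032 -0.855  0.223]
travel now-axes [89.467 18.839  1.178]
world ccw 0.0004949466863681806 -> yaw(tool x down) -0.0004949466863681806
scene jaw_face [(0.95, array([621.835,   7.489,  19.   ]))]
scene jaw_fin [(0.83, array([614.56 ,  42.285,  48.   ]))]
scene clamp_grip [(0.78, array([598.235, 123.412,  67.   ])), (0.56, array([620.543,  50.782,  67.   ]))]
top jaw_face []
top jaw_fin [(0.63, array([612.584,  37.815,  48.   ]))]
top clamp_grip [(0.54, array([610.012, 125.772,  67.   ]))]
```

View pics/s11.png

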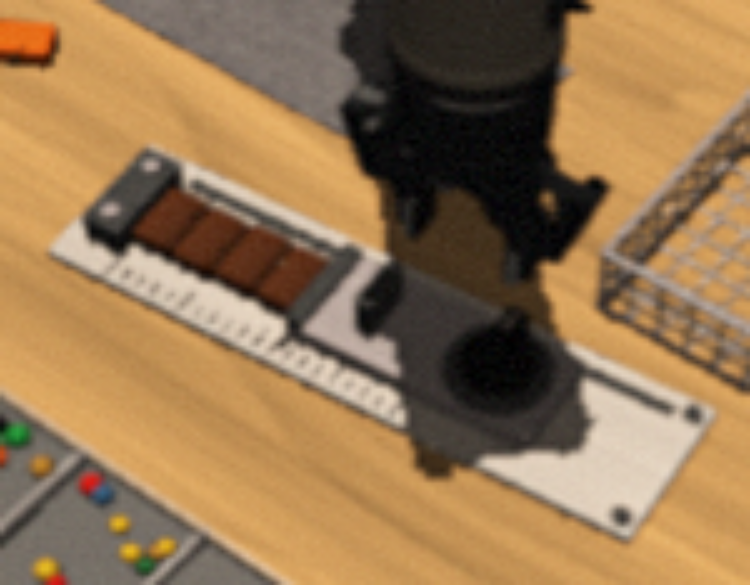

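View pics/t11.png

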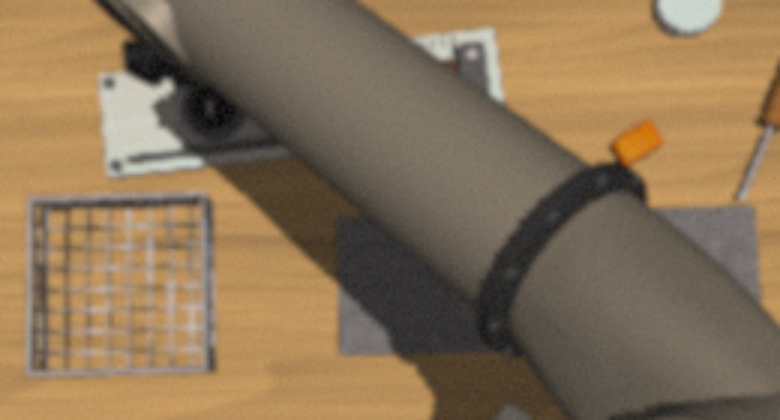

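The row is closed up, with the jaw face at (300,310) touching the fourth bead. I'll go down onto the knob, set slightly towards the stop.

```bash
python3 -m pendant '{"grip":[60,60,60,60,60,60,60,60],"travel":[[0,10,1],[0,9,0.2],[25,0,0],[30,0,0],[20,0,0],[10,0,0],[4,0,0],[0,0,0]],"yaw":[0,0,0,0,0,0,0,0]}'
python3 -m pendant '{"grip":[0,0,0,0,0,0,0],"travel":[[0,0,0],[0,0,0],[0,0,0],[0,0,0],[0,0,0],[0,0,0],[0,0,0]],"yaw":[0,0,0,0,0,0,0]}' 40
python3 - <<'E'
from h import *
goto([603.8,112.5,50],1.676);print(r.read_state()['moment'])
E
```

```text
clock: 44.4
eef_pos: [604.4, 113.9, 51.7]
orientation: [1.151, 1.57, 1.26]
ft_force: [0.2, 0.7, -0.1]
width: 51.4
clock: 45.1
eef_pos: [604.7, 115.2, 52.7]
orientation: [0.835, 1.568, 0.945]
ft_force: [-1.2, 4.9, 5.1]
width: 13.0
tcp [604.657 115.218  52.705] tooly ang 1.680741327970086 toolx [ 0.002  0.002 -1.   ] q7 0.761838236221076 w 13.044988080503705 t 45.1 F [-1.191  4.95   5.101]
travel now-axes [ 2.697 -2.613 -1.156]
world ccw -0.004741327970086084 -> yaw(tool x down) 0.004741327970086084
[ 0.855  0.229 -0.089]
```

```bash
python3 -m pendant '{"grip":[0,0],"travel":[[0,-2,0],[0,0,0]],"yaw":[0,0]}'
python3 -m pendant '{"grip":[0,0,0,0,0,0,0,0,0,0,0,0],"travel":[[0,0,0],[0,0,0],[0,0,0],[0,0,0],[0,0,0],[0,0,0],[0,0,0],[0,0,0],[0,0,0],[0,0,0],[0,0,0],[0,0,0]],"yaw":[0.12,0.12,0.12,0.12,0.12,0.12,0.12,0.12,0.12,0.12,0,0]}'
python3 - <<'E'
from h import *
goto([603.8,112.5,50],1.676);print(r.read_state()['moment'])
E
```

```text
clock: 45.3
eef_pos: [604.7, 115.1, 52.8]
orientation: [1.111, 1.565, 1.222]
ft_force: [-0.4, 8.8, 4.1]
width: 12.8
clock: 46.5
eef_pos: [604.0, 114.2, 52.7]
orientation: [2.448, 1.568, 1.359]
ft_force: [-3.6, 6.3, 7.1]
width: 13.0
tcp [604.046 114.161  52.724] tooly ang 0.48174963540075516 toolx [ 0.001  0.002 -1.   ] q7 -0.29017659491104697 w 12.992806563217977 t 46.5 F [-3.613  6.339  7.145]
travel now-axes [ 2.72  -0.992  1.363]
world ccw 1.1942503645992448 -> yaw(tool x down) -1.1942503645992448
[ 1.237  0.874 -0.043]
```

```bash
python3 -m pendant '{"grip":[0,0,0,0],"travel":[[0,0,0],[0,0,0],[0,0,0],[0,0,0]],"yaw":[0.09,0.08,0,0]}'
python3 - <<'E'
from h import *
goto([603.8,112.5,50],1.676);print(r.read_state()['moment'])
E
```

```text
clock: 46.9
eef_pos: [603.9, 114.1, 52.8]
orientation: [2.709, 1.568, 1.45]
ft_force: [-4.4, 6.3, 8.5]
width: 13.0
tcp [603.93  114.139  52.783] tooly ang 0.31182986278558233 toolx [ 0.     0.002 -1.   ] q7 -0.43673783955324097 w 12.976645485502548 t 46.9 F [-4.371  6.307  8.486]
travel now-axes [ 2.779 -0.629  1.526]
world ccw 1.3641701372144177 -> yaw(tool x down) -1.3641701372144177
[ 1.145  0.972 -0.037]
```

```bash
python3 -m pendant '{"grip":[60,60,60,60,60,60,60,60,60],"travel":[[0,0,0],[0,0,0],[0,0,0],[-20,0,0],[-35,0,0],[-35,0,0],[0,0,0],[0,0,0],[0,0,0]],"yaw":[0,0,0,0,0,0,0.103,0.103,0]}' 30
python3 - <<'E'
from h import *
goto([618.1,-17.6,50],0.1055)
a=imaging.grab_frame('scene');b=imaging.grab_frame('top')
for n in ("scene","top"):
  for t,z in (("jaw_face",19),("jaw_fin",48),("clamp_grip",67)):
    print(n,t,[(round(d["confidence"],2),px2w(n,d["centre"],z)) for d in imaging.landmark_of(n,t)[:2]])
c=cv2.resize(a[170:300,170:320],None,fx=5,fy=4.5)
for s in (0,28,56,84,112):
  g=np.array([-.1054,.9944]);gx=np.array([.9944,.1054]);p=np.array([628.4,-115])+s*g
  e=[w2px("scene",[*(p+t*22*gx),28]) for t in(-1,1)]
  q=[(int((k[1]-170)*5),int((k[0]-170)*4.5)) for k in e]; cv2.line(c,q[0],q[1],(0,255,255),1)
cv2.imwrite('pics/s12.png',c)
E
```

```text
clock: 47.8
eef_pos: [604.5, 110.7, 141.6]
orientation: [0.191, 1.57, -1.278]
ft_force: [-0.2, 0.1, -0.5]
width: 51.3
tcp [604.509 110.688 141.628] tooly ang 0.10233204773506377 toolx [ 0.    -0.001 -1.   ] q7 -0.5424281977535009 w 51.33295125400203 t 47.8 F [-0.206  0.11  -0.547]
travel now-axes [ 91.77    0.395 128.904]
world ccw 0.003167952264936158 -> yaw(tool x down) -0.003167952264936158
scene jaw_face [(0.91, array([612.613,  -7.336,  19.   ]))]
scene jaw_fin [(0.88, array([608.802,  48.077,  48.   ]))]
scene clamp_grip [(0.54, array([609.746, 119.567,  67.   ])), (0.24, array([651.533, -19.297,  67.   ]))]
top jaw_face []
top jaw_fin []
top clamp_grip []
```

View pics/s12.png

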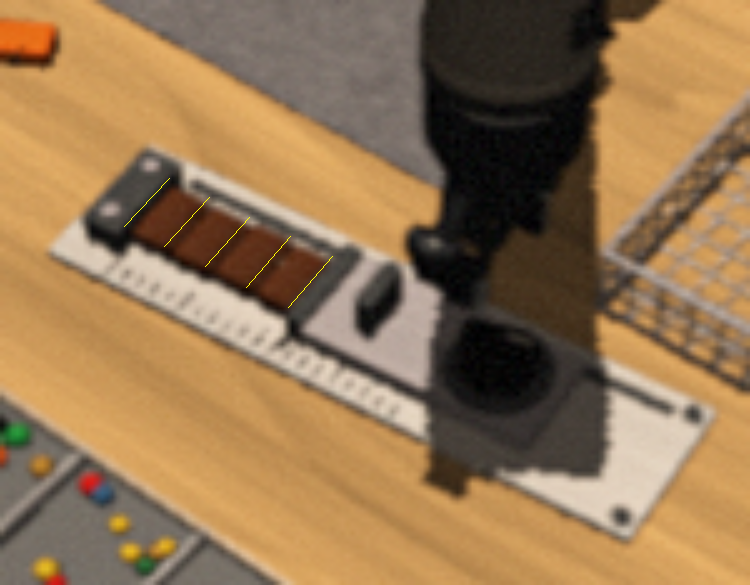

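The locked row lies end to end between the stop and the jaw; the projected 28 mm lines fall on the bead joints. The knob bar has turned. I'll take bead 3 (second from the jaw) first.

```bash
python3 -m pendant '{"grip":[80,80,80,80,80,80,80,80,80,80],"travel":[[0,0,30],[0,0,35],[0,0,35],[0,0,32],[0,0,25],[35,0,0],[35,0,0],[20,0,0],[0,0,0],[0,0,0]],"yaw":[-0.003,0,0,0,0,0,0,0,0,0]}'
python3 - <<'E'
from h import *
goto([621,-45.4,12.5],0.1055)
a=imaging.grab_frame('scene')
cv2.imwrite('pics/s13.png',cv2.resize(a[170:300,170:320],None,fx=5,fy=4.5))
E
```

```text
clock: 49.2
eef_pos: [621.3, -44.3, 51.9]
orientation: [3.007, 1.57, 1.544]
ft_force: [-0.0, 0.1, 0.3]
width: 68.5
tcp [621.333 -44.283  51.854] tooly ang 0.10744756409073014 toolx [ 0.  0. -1.] q7 -0.34573190954555894 w 68.4818833774208 t 49.2 F [-0.033  0.084  0.34 ]
travel now-axes [39.354 -0.453  1.092]
world ccw -0.0019475640907300473 -> yaw(tool x down) 0.0019475640907300473
```

View pics/s13.png

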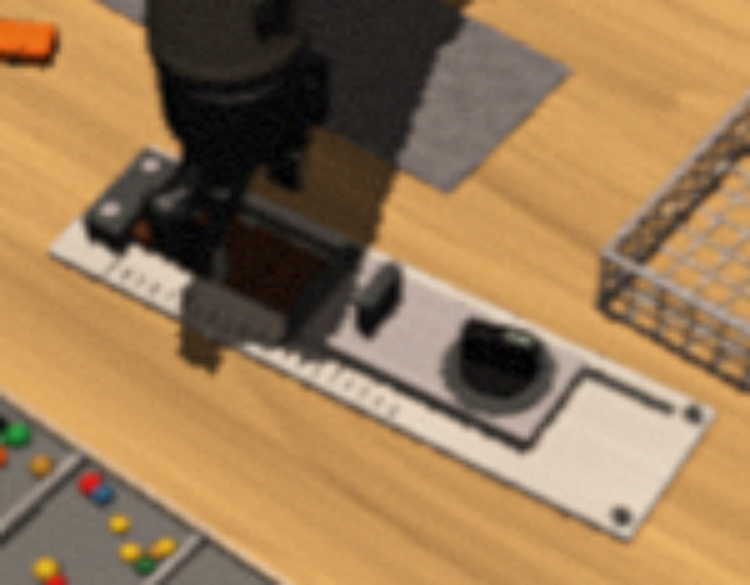

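The knob bar now lies along the row, so it is locked. I'll go down and grip bead 3.

```bash
python3 -m pendant '{"grip":[80,80,80,80,0,0,0,0,0,0],"travel":[[20,0,1],[14,0,0],[5,0,0],[0,0,0],[0,0,0],[0,0,0],[0,0,0],[0,0,0],[0,0,0],[0,0,0]],"yaw":[0,0,0,0,0,0,0,0,0,0]}' 40
python3 -m pendant '{"grip":[0,0,0,0,0,0,0,0],"travel":[[-4,0,0],[-6,0,0],[-12,0,0],[-20,0,0],[-35,0,0],[-30,0,0],[0,0,0],[0,0,0]],"yaw":[0,0,0,0,0,0,0,0]}'
python3 - <<'E'
from h import *
goto([440,205,50],0.1055)
a=imaging.grab_frame('scene')
cv2.imwrite('pics/s14.png',cv2.resize(a[170:300,170:320],None,fx=5,fy=4.5))
for n in ("scene",):
    print([(round(d["confidence"],2),px2w(n,d["centre"],0)) for d in imaging.landmark_of(n,"basket")[:2]])
E
```

```text
clock: 50.25
eef_pos: [620.9, -45.5, 13.5]
orientation: [-0.723, 1.57, -2.187]
ft_force: [-3.9, -0.4, 4.3]
width: 42.7
clock: 51.05
eef_pos: [622.1, -46.2, 121.3]
orientation: [1.063, 1.568, -0.402]
ft_force: [-0.9, -0.7, 0.2]
width: 42.9
tcp [622.082 -46.179 121.322] tooly ang 0.10648511608146462 toolx [ 0.003 -0.001 -1.   ] q7 -0.29077959916917934 w 42.86245859985591 t 51.05 F [-0.938 -0.656  0.184]
travel now-axes [  70.503 -154.546 -269.214]
world ccw -0.0009851160814646764 -> yaw(tool x down) 0.0009851160814646764
[(0.81, array([437.852, 203.27 ,   0.   ]))]
```

View pics/s14.png

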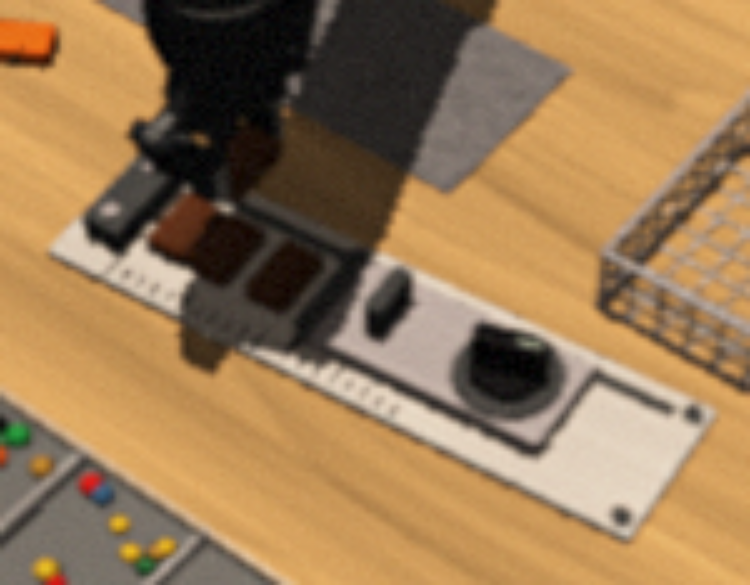

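```bash
python3 - <<'E'
from h import *
A=cv2.imread('pics/s13.png',0);B=cv2.imread('pics/s14.png',0)
for nm,(y0,y1,x0,x1) in dict(knob=(300,460,430,610),fin=(255,345,350,415),bedcorner=(380,540,600,740),basket=(200,330,590,740)).items():
    T=A[y0:y1,x0:x1]; R=cv2.matchTemplate(B[max(0,y0-40):y1+40,max(0,x0-40):x1+40],T,cv2.TM_CCOEFF_NORMED)
    _,v,_,l=cv2.minMaxLoc(R); print(nm,v,l[0]-min(40,x0),l[1]-40)
p=np.array([604.,114.2]);g=np.array([-.1054,.9944])
a=w2px("scene",[*p,60]);b=w2px("scene",[*(p+10*g),60]);print("px per 10mm zoomed",(b-a)[::-1]*[5,4.5])
f=imaging.grab_frame('scene')
cv2.imwrite('pics/s15.png',cv2.resize(f[195:270,185:300],None,fx=7,fy=7,interpolation=cv2.INTER_CUBIC))
E
```

```text
knob 0.9932496547698975 10 5
fin 0.9451472163200378 10 4
bedcorner 0.9986489415168762 0 0
basket 0.9982911944389343 0 0
px per 10mm zoomed [16.27   7.784]
```

View pics/s15.png

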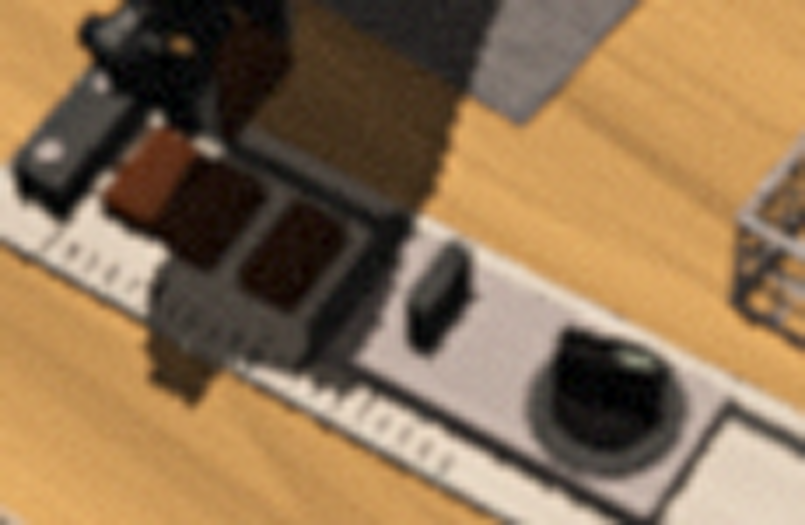

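Bead 3 is up. But template matching shows the carriage shifted about 6 mm to +y: on the straight lift the neighbours tilted and forced the locked jaw open. The reading is lost, so I'll measure again. I'll park this bead on the mat, free the knob, open the jaw a little, rebuild the row, press and lock. Next time I'll take the first bead out by sliding it sideways.

```bash
python3 -m pendant '{"grip":[0,0,0,0,0,0,0,0,0,0],"travel":[[0,-30,-0.9],[0,-30,-0.9],[0,-30,-0.9],[0,-30,-0.9],[0,-30,-0.9],[0,-32,-0.8],[40,0,0],[40,0,0],[20,0,0],[0,0,0]],"yaw":[0,0,0,0,0,0,0,0,0,0]}'
python3 - <<'E'
from h import *
goto([440,-60,8],0.1055)
E
```

```text
clock: 52.2
eef_pos: [437.0, -59.5, 16.9]
orientation: [-1.826, 1.564, 2.994]
ft_force: [-0.1, -0.3, 0.0]
width: 43.2
tcp [436.966 -59.505  16.877] tooly ang 0.10769852264790354 toolx [-0.006  0.001 -1.   ] q7 -0.4383591830764896 w 43.17337973393627 t 52.2 F [-0.05  -0.257  0.001]
travel now-axes [8.857 3.019 0.833]
world ccw -0.0021985226479035447 -> yaw(tool x down) 0.0021985226479035447
```

```bash
python3 -m pendant '{"grip":[0,0,0],"travel":[[0,0,0],[6,0,0],[0,0,0]],"yaw":[0,0,0]}'

```

```text
clock: 52.5
eef_pos: [440.2, -59.9, 13.9]
orientation: [1.226, 1.57, -0.238]
ft_force: [0.6, 0.6, -0.7]
width: 43.0
```

```bash
python3 -m pendant '{"grip":[0,0,0,70,70,70,70,70,70],"travel":[[4,0,0],[2,0,0],[0,0,0],[0,0,0],[0,0,0],[0,0,0],[-20,0,0],[-40,0,0],[-50,0,0]],"yaw":[0,0,0,0,0,0,0,0,0]}'
python3 - <<'E'
from h import *
a=imaging.grab_frame('scene');b=imaging.grab_frame('top')
beads("scene",a);beads("top",b)
cv2.imwrite('pics/s16.png',cv2.resize(a[150:300,170:320],None,fx=5,fy=4))
cv2.imwrite('pics/t16.png',cv2.resize(b[130:270,140:400],None,fx=3,fy=3))
goto([603.3,120.5,140],0.3)
E
```

```text
clock: 53.4
eef_pos: [438.1, -59.4, 117.5]
orientation: [-2.033, 1.566, 2.787]
ft_force: [1.2, -0.8, 0.9]
width: 59.7
scene blob 25 px [181.96 173.84] xy [ 579.878 -265.166] long ang 2.28 LW [48.513 13.05 ]
scene blob 233 px [222.425 210.532] xy [621.794 -79.764] long ang 1.592 LW [56.477 41.83 ]
scene blob 109 px [230.541 226.284] xy [615.018 -26.751] long ang 0.141 LW [41.871 24.784]
scene blob 42 px [328.667 347.   ] xy [653.377 395.8  ] long ang 1.65 LW [38.186 16.036]
top blob 125 px [158.176 278.848] xy [626.741 -73.894] long ang 1.578 LW [52.25  39.163]
top blob 55 px [160.855 260.582] xy [619.572 -22.106] long ang 0.029 LW [38.503 22.143]
tcp [443.39  -59.643 122.521] tooly ang 0.10674067378869011 toolx [ 0.009 -0.002 -1.   ] q7 -0.24223548631635164 w 59.613614908953735 t 53.5 F [ 0.281 -0.142  0.167]
travel now-axes [ -16.33   178.341 -162.038]
world ccw 0.1932593262113098 -> yaw(tool x down) -0.1932593262113098
```

View pics/s16.png

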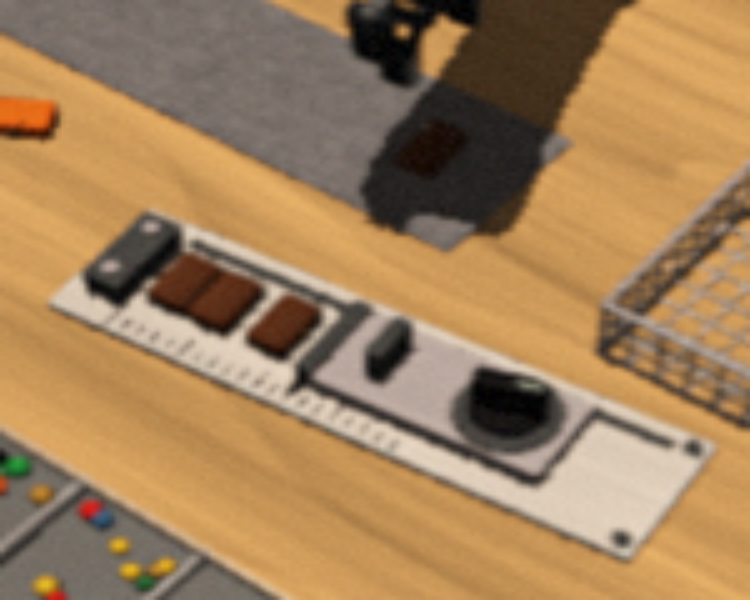

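View pics/t16.png

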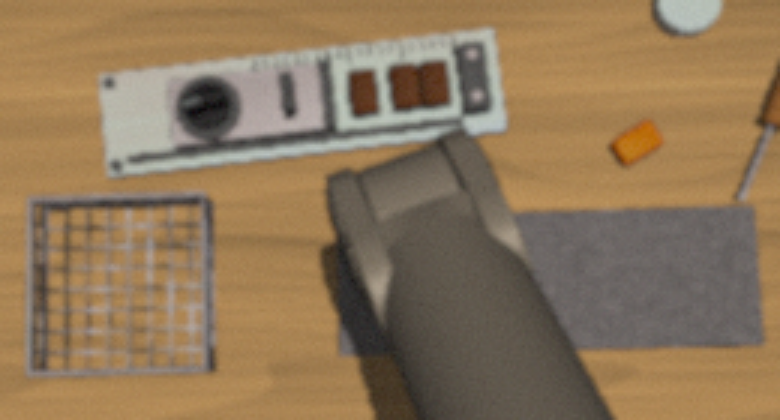

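The parked bead is at (148,430) of the scene crop. Beads 1 and 2 have slid off the stop and the jaw stands open by 6 mm, as expected. Now I'll free the knob again.

```bash
python3 -m pendant '{"grip":[60,60,60,60,60,60,60,60,60,60,60,60],"travel":[[0,22.3,-20.2],[0,22.3,-20.2],[0,22.3,-20.2],[0,22.3,-20.2],[0,22.3,-20.2],[0,22.3,-20.2],[0,22.3,-20.2],[0,22.3,-20.2],[0,0,0],[0,0,0],[0,0,0],[0,0,0]],"yaw":[0,0,0,0,0,0,0,0,-0.1,-0.1,0,0]}'
python3 - <<'E'
from h import *
goto([603.3,120.5,51],0.311)
E
```

```text
clock: 54.7
eef_pos: [599.5, 119.7, 117.0]
orientation: [-1.69, 1.57, -2.957]
ft_force: [0.3, -0.3, 0.5]
width: 51.1
tcp [599.451 119.685 116.978] tooly ang 0.30417402996870674 toolx [-0.001 -0.    -1.   ] q7 -0.41407130778316587 w 51.14596995958048 t 54.7 F [ 0.347 -0.3    0.474]
travel now-axes [65.974  3.973  0.382]
world ccw 0.006825970031293149 -> yaw(tool x down) -0.006825970031293149
```

```bash
python3 -m pendant '{"grip":[60,60,60,60,60,60,0,0,0,0,0,0,0],"travel":[[20,3.5,0.4],[25,0,0],[14,0,0],[6,0,0],[0,0,0],[0,0,0],[0,0,0],[0,0,0],[0,0,0],[0,0,0],[0,0,0],[0,0,0],[0,0,0]],"yaw":[-0.005,0,0,0,0,0,0,0,0,0,0,0,0]}' 40
python3 -m pendant '{"grip":[0,0,0,0,0,0,0,0,0,0,0,0,0,0],"travel":[[0,0,0],[0,0,0],[0,0,0],[0,0,0],[0,0,0],[0,0,0],[0,0,0],[0,0,0],[0,0,0],[0,0,0],[0,0,0],[0,0,0],[0,0,0],[0,0,0]],"yaw":[-0.12,-0.12,-0.12,-0.12,-0.12,-0.12,-0.12,-0.12,-0.12,-0.12,-0.12,-0.02,0,0]}'
python3 - <<'E'
from h import *
goto([603.3,120.5,51],1.676);print(r.read_state()['moment'])
E
```

```text
clock: 56.0
eef_pos: [603.3, 120.6, 53.4]
orientation: [0.568, 1.57, -0.691]
ft_force: [-2.5, -0.6, 6.1]
width: 12.9
clock: 57.4
eef_pos: [603.9, 121.4, 53.3]
orientation: [0.505, 1.569, 0.584]
ft_force: [0.2, 1.3, 5.1]
width: 12.9
tcp [603.9   121.43   53.291] tooly ang 1.6498231300706285 toolx [ 0.002  0.001 -1.   ] q7 0.7120686526681719 w 12.942920884288018 t 57.4 F [0.159 1.278 5.078]
travel now-axes [ 2.289 -0.882 -0.675]
world ccw 0.026176869929371405 -> yaw(tool x down) -0.026176869929371405
[ 0.46  -0.038  0.068]
```

The knob is free and still held, so I'll slide the carriage back 40 mm with it.

```bash
python3 -m pendant '{"grip":[0,0,0,0,0,0,0,0,0,0,0],"travel":[[0,4,0],[0,5,0],[0,5,0],[0,5,0],[0,5,0],[0,5,0],[0,5,0],[0,5,0],[0,3,0],[0,0,0],[0,0,0]],"yaw":[-0.02,0,0,0,0,0,0,0,0,0,0]}'
python3 -m pendant '{"grip":[60,60,60,60,80,80,80,80,80],"travel":[[0,0,0],[0,0,0],[0,0,0],[-20,0,0],[-35,0,0],[-25,0,0],[0,0,0],[0,0,0],[0,0,0]],"yaw":[0,0,0,0,0,0,0.143,0.143,0.143]}'
python3 -m pendant '{"grip":[80,80,80,80,80,80,80,80,80,80],"travel":[[0,0,0],[0,0,0],[0,0,0],[0,0,0],[0,0,0],[0,0,0],[0,0,0],[0,0,0],[0,0,0],[0,0,0]],"yaw":[0.143,0.143,0.143,0.143,0.143,0.143,0.143,0.143,0,0]}'
python3 - <<'E'
from h import *
goto([439,-60,30],0.1055)
a=imaging.grab_frame('scene')
beads("scene",a)
cv2.imwrite('pics/s17.png',cv2.resize(a[150:300,170:320],None,fx=5,fy=4))
E
```

```text
clock: 58.5
eef_pos: [599.5, 162.3, 53.3]
orientation: [-0.769, 1.569, -0.671]
ft_force: [-0.5, -0.6, 6.9]
width: 13.3
clock: 59.4
eef_pos: [599.3, 162.7, 134.3]
orientation: [0.751, 1.569, 0.418]
ft_force: [-0.3, 0.9, -0.3]
width: 68.3
clock: 60.4
eef_pos: [599.2, 162.9, 133.4]
orientation: [1.749, 1.57, 0.282]
ft_force: [-0.6, 0.1, -0.4]
width: 68.5
tcp [599.16  162.853 133.448] tooly ang 0.1030911269540591 toolx [ 0.001  0.    -1.   ] q7 -0.6453700142792728 w 68.50680266593633 t 60.4 F [-0.577  0.128 -0.445]
travel now-axes [ 103.251 -182.336  205.204]
world ccw 0.0024088730459408403 -> yaw(tool x down) -0.0024088730459408403
scene blob 97 px [185.959 255.99 ] xy [437.595 -58.908] long ang 0.189 LW [43.176 26.437]
scene blob 239 px [222.414 210.481] xy [621.854 -79.902] long ang 1.591 LW [56.062 42.933]
scene blob 113 px [230.602 226.354] xy [615.052 -26.469] long ang 0.173 LW [41.807 25.744]
scene blob 45 px [328.422 347.889] xy [651.487 397.24 ] long ang 1.691 LW [44.09 17.18]
```

View pics/s17.png

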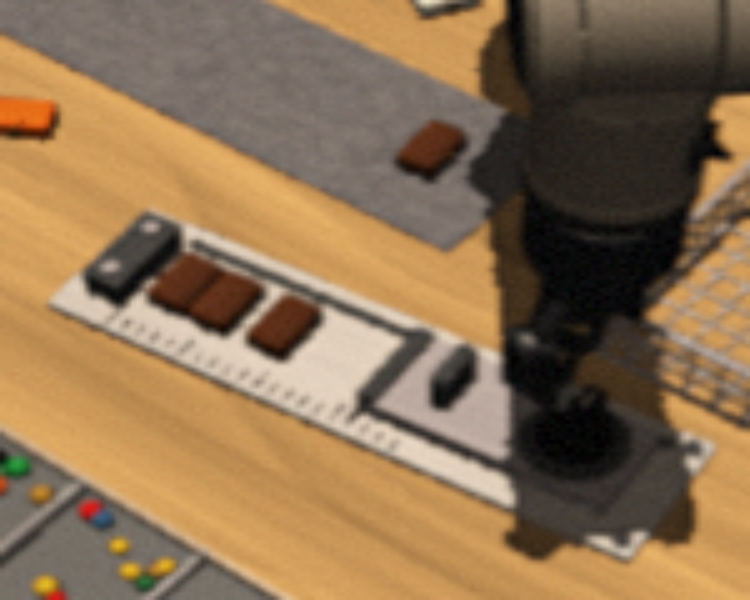

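The jaw is open again. The parked bead is at (148,430) of the crop and three beads lie on the bed. I'll fetch the parked bead.

```bash
python3 -m pendant '{"grip":[80,80,80,80,80,80,80,80,80,80,80,80,80,80,80],"travel":[[0,-20.3,22.8],[0,-20.3,22.8],[0,-20.3,22.8],[0,-20.3,22.8],[0,-20.3,22.8],[0,-20.3,22.8],[0,-20.3,22.8],[0,-20.3,22.8],[0,-20.3,22.8],[40,0,0],[40,0,0],[20,0,0],[0,0,0],[0,0,0],[0,0,0]],"yaw":[-0.002,0,0,0,0,0,0,0,0,0,0,0,0,0,0]}'
python3 - <<'E'
from h import *
goto([440,-60,6.5],0.1055)
E
```

```text
clock: 61.95
eef_pos: [439.1, -60.0, 33.8]
orientation: [1.394, 1.569, -0.075]
ft_force: [1.1, 0.3, 0.6]
width: 68.5
tcp [439.115 -59.96   33.763] tooly ang 0.10187888259711463 toolx [ 0.002 -0.    -1.   ] q7 -0.4230389407757801 w 68.54896777701956 t 61.95 F [1.074 0.299 0.616]
travel now-axes [27.265  0.814  0.119]
world ccw 0.0036211174028852877 -> yaw(tool x down) -0.0036211174028852877
```

```bash
python3 -m pendant '{"grip":[80,80,80,0,0,0,0,0,0,0,0,0,0,0],"travel":[[15,0.5,0],[12,0,0],[0,0,0],[0,0,0],[0,0,0],[0,0,0],[0,0,0],[0,0,0],[0,0,0],[-20,0,0],[-35,0,0],[-35,0,0],[-10,0,0],[0,0,0]],"yaw":[-0.003,0,0,0,0,0,0,0,0,0,0,0,0,0]}' 30
python3 -m pendant '{"grip":[0,0,0,0,0,0,0,0,0,0,0,0],"travel":[[0,22.8,-6.3],[0,22.8,-6.3],[0,22.8,-6.3],[0,22.8,-6.3],[0,22.8,-6.3],[0,22.8,-6.3],[0,22.8,-6.3],[0,22.8,-6.3],[40,0,0],[20,0,0],[0,0,0],[0,0,0]],"yaw":[0,0,0,0,0,0,0,0,0,0,0,0]}'
python3 - <<'E'
from h import *
goto([615.2,9.3,13],0.1055)
E
```

```text
clock: 63.35
eef_pos: [439.6, -60.5, 106.8]
orientation: [1.133, 1.567, -0.334]
ft_force: [0.4, 0.2, -0.8]
width: 43.0
clock: 64.55
eef_pos: [613.8, 9.2, 44.3]
orientation: [-1.658, 1.569, -3.125]
ft_force: [-0.6, 0.2, -0.1]
width: 43.1
tcp [613.824   9.192  44.348] tooly ang 0.10449468387517367 toolx [-0.002 -0.    -1.   ] q7 -0.46331123666097757 w 43.14180250129357 t 64.55 F [-0.634  0.238 -0.123]
travel now-axes [31.345  1.45   0.042]
world ccw 0.0010053161248262388 -> yaw(tool x down) -0.0010053161248262388
```

```bash
python3 -m pendant '{"grip":[0,0,0,0,0,80,80,80,80,80,80,80,80],"travel":[[16,1.2,0],[10,0,0],[4,0,0],[1,0,0],[0,0,0],[0,0,0],[0,0,0],[0,0,0],[-10,0,0],[-35,0,0],[-40,0,0],[-30,0,0],[0,0,0]],"yaw":[0,0,0,0,0,0,0,0,0,0,0,0,0]}'
python3 -m pendant '{"grip":[0,0,0,0,0,0,0],"travel":[[0,0,-25],[0,0,-28],[0,0,-28],[0,0,-22],[0,0,0],[0,0,0],[0,0,0]],"yaw":[0,0,0,0,0,0,0]}'
python3 - <<'E'
from h import *
goto([603.8,112.3,41],0.1055)
a=imaging.grab_frame('scene')
cv2.imwrite('pics/s18.png',cv2.resize(a[150:300,170:320],None,fx=5,fy=4))
E
```

```text
clock: 65.85
eef_pos: [618.9, 10.1, 135.2]
orientation: [1.529, 1.562, 0.062]
ft_force: [0.8, 0.3, 0.0]
width: 68.3
clock: 66.55
eef_pos: [605.3, 109.9, 129.2]
orientation: [-0.397, 1.57, -1.866]
ft_force: [0.5, -0.7, -0.1]
width: 0.3
tcp [605.29  109.893 129.232] tooly ang 0.10232184952414246 toolx [-0.    -0.001 -1.   ] q7 -0.5644175950218391 w 0.3190677488331366 t 66.55 F [ 0.457 -0.683 -0.11 ]
travel now-axes [88.23  -1.195 -2.644]
world ccw 0.0031781504758574552 -> yaw(tool x down) -0.0031781504758574552
```

View pics/s18.png

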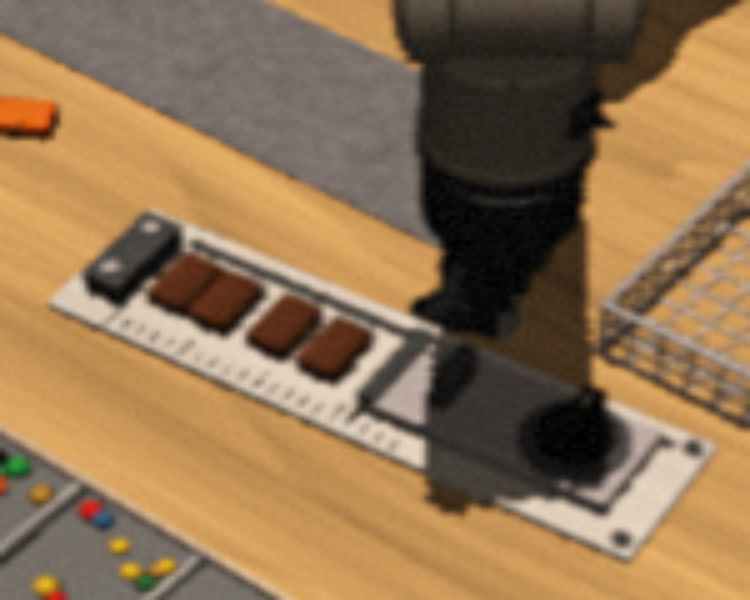

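All four beads are back in a row with gaps. I'll lower the fingers behind the fin and push again.

```bash
python3 -m pendant '{"grip":[0,0,0,0,0,0],"travel":[[25,-1,-2.5],[30,0,0],[23,0,0],[10,0,0],[0,0,0],[0,0,0]],"yaw":[-0.003,0,0,0,0,0]}'
python3 -m pendant '{"grip":[0,0,0,0,0,0,0,0,0,0,0,0],"travel":[[0,0,4],[0,0,5],[0,0,5],[0,0,5],[0,0,5],[0,0,5],[0,0,5],[0,0,5],[0,0,5],[0,0,4],[0,0,0],[0,0,0]],"yaw":[0,0,0,0,0,0,0,0,0,0,0,0]}'
```

```text
clock: 67.2
eef_pos: [604.6, 113.8, 42.3]
orientation: [1.764, 1.57, 0.3]
ft_force: [1.0, 0.6, 0.1]
width: 0.0
clock: 68.4
eef_pos: [608.2, 64.9, 40.9]
orientation: [-0.919, 1.568, -2.384]
ft_force: [0.1, -0.2, -0.4]
width: 0.1
```

```bash
python3 -m pendant '{"grip":[0,0,0,0,0,0],"travel":[[0,0,2],[0,0,2],[0,0,2],[0,0,1],[0,0,1],[0,0,0]],"yaw":[0,0,0,0,0,0]}'
python3 -m pendant '{"grip":[0,0],"travel":[[0,0,1],[0,0,0]],"yaw":[0,0]}'
```

```text
clock: 69.0
eef_pos: [609.6, 58.1, 41.4]
orientation: [-1.21, 1.57, -2.674]
ft_force: [-1.9, 1.3, -1.2]
width: -0.1
clock: 69.2
eef_pos: [609.9, 57.1, 41.5]
orientation: [-0.82, 1.571, -2.284]
ft_force: [-1.7, 3.5, -1.9]
width: -0.3
```

```bash
python3 -m pendant '{"grip":[0,0,0],"travel":[[0,0,1],[0,0,1],[0,0,0]],"yaw":[0,0,0]}'
python3 -m pendant '{"grip":[0,0,0],"travel":[[0,0,1],[0,0,0.5],[0,0,0]],"yaw":[0,0,0]}'
```

```text
clock: 69.5
eef_pos: [610.0, 56.6, 41.6]
orientation: [3.024, 1.569, 1.561]
ft_force: [-2.4, 4.3, -2.1]
width: -0.3
clock: 69.8
eef_pos: [610.0, 56.6, 41.6]
orientation: [3.003, 1.567, 1.541]
ft_force: [-2.2, 8.6, -2.5]
width: 0.1
```

```bash
python3 -m pendant '{"grip":[0,0,0],"travel":[[0,0,1],[0,0,0],[0,0,0]],"yaw":[0,0,0]}'
python3 -m pendant '{"grip":[0,0,0,0,0,0,0,60,60,60],"travel":[[0,0,-5],[0,0,-6],[0,0,0],[-20,0,0],[-40,0,0],[-40,0,0],[0,0,-20],[0,0,-31],[0,0,0],[0,0,0]],"yaw":[0,0,0,0,0,0,0,0,0,0]}'
python3 -m pendant '{"grip":[60,60,60,60,60,60,60,60,60,60,60,60,60],"travel":[[0,0,0],[0,0,0],[0,0,0],[0,0,0],[0,0,0],[0,0,0],[0,0,0],[0,0,0],[0,0,0],[0,0,0],[0,0,0],[0,0,0],[0,0,0]],"yaw":[-0.143,-0.143,-0.143,-0.143,-0.143,-0.143,-0.143,-0.143,-0.143,-0.143,-0.143,0,0]}'
python3 - <<'E'
from h import *
goto([604.2,113.3,50],1.676)
a=imaging.grab_frame('scene')
cv2.imwrite('pics/s19.png',cv2.resize(a[170:300,170:320],None,fx=5,fy=4.5))
E
```

```text
clock: 70.1
eef_pos: [610.0, 56.6, 41.6]
orientation: [2.981, 1.566, 1.52]
ft_force: [-2.1, 9.3, -3.8]
width: 0.2
clock: 71.1
eef_pos: [604.0, 114.6, 141.8]
orientation: [0.717, 1.57, -0.745]
ft_force: [0.5, 0.1, 0.9]
width: 42.8
clock: 72.4
eef_pos: [604.1, 113.1, 141.1]
orientation: [-2.343, 1.57, -2.24]
ft_force: [-0.8, 0.1, -0.2]
width: 51.1
tcp [604.091 113.095 141.09 ] tooly ang 1.6744585597181563 toolx [-0.    -0.001 -1.   ] q7 0.8218794274048292 w 51.12867268598474 t 72.4 F [-0.814  0.076 -0.247]
travel now-axes [91.089  0.239  0.175]
world ccw 0.0015414402818436646 -> yaw(tool x down) -0.0015414402818436646
```

View pics/s19.png

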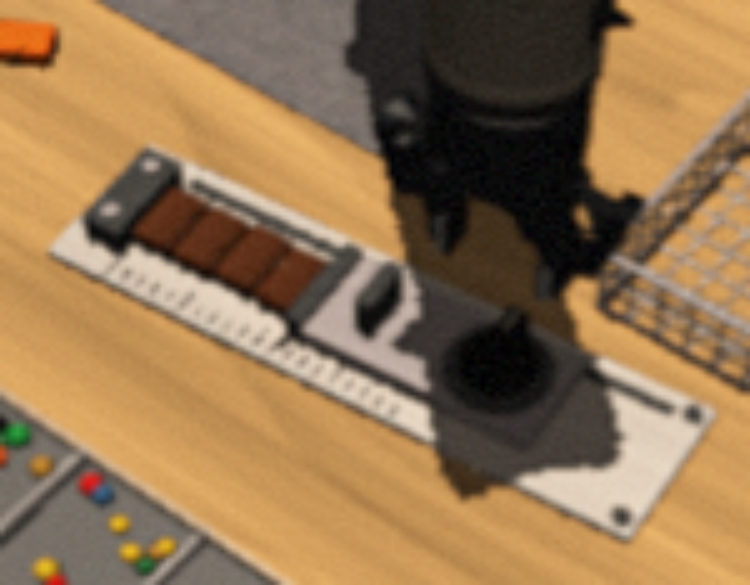

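The row is closed up again and tidy, with the jaw back in the same place as before. Now the lock.

```bash
python3 -m pendant '{"grip":[60,60,60,60,60,60,60],"travel":[[25,0,0],[30,0,0],[20,0,0],[10,0,0],[4,0,0],[0,0,0],[0,0,0]],"yaw":[0,0,0,0,0,0,0]}'
python3 -m pendant '{"grip":[0,0,0,0,0,0,0],"travel":[[0,0,0],[0,0,0],[0,0,0],[0,0,0],[0,0,0],[0,0,0],[0,0,0]],"yaw":[0,0,0,0,0,0,0]}' 40
python3 -m pendant '{"grip":[0,0],"travel":[[0,-1,0],[0,0,0]],"yaw":[0,0]}'
```

```text
clock: 73.15
eef_pos: [604.5, 114.9, 53.6]
orientation: [0.214, 1.569, 0.323]
ft_force: [0.2, -0.2, -0.3]
width: 51.4
clock: 73.85
eef_pos: [604.1, 115.4, 53.3]
orientation: [0.746, 1.569, 0.855]
ft_force: [-0.5, 2.3, 6.4]
width: 13.0
clock: 74.05
eef_pos: [604.1, 115.2, 53.3]
orientation: [1.053, 1.568, 1.164]
ft_force: [-1.8, 5.3, 4.2]
width: 13.0
```

```bash
python3 -m pendant '{"grip":[0,0],"travel":[[0,-1.2,0],[0,0,0]],"yaw":[0,0]}'
python3 -m pendant '{"grip":[0,0,0,0,0,0,0,0,0,0,0,0,0,0],"travel":[[0,0,0],[0,0,0],[0,0,0],[0,0,0],[0,0,0],[0,0,0],[0,0,0],[0,0,0],[0,0,0],[0,0,0],[0,0,0],[0,0,0],[0,0,0],[0,0,0]],"yaw":[0.12,0.12,0.12,0.12,0.12,0.12,0.12,0.12,0.12,0.12,0.1,0.07,0,0]}'
python3 - <<'E'
from h import *
goto([604.2,113.3,50],1.676)
E
```

```text
clock: 74.25
eef_pos: [604.1, 115.1, 53.3]
orientation: [1.195, 1.566, 1.306]
ft_force: [-1.1, 7.4, 3.9]
width: 13.2
clock: 75.65
eef_pos: [603.8, 114.7, 53.3]
orientation: [2.648, 1.568, 1.389]
ft_force: [-2.8, 6.1, 7.2]
width: 13.1
tcp [603.752 114.667  53.322] tooly ang 0.311716678546991 toolx [ 0.     0.002 -1.   ] q7 -0.45421397348772913 w 13.108189500218964 t 75.65 F [-2.764  6.054  7.228]
travel now-axes [3.319 0.003 1.446]
world ccw 1.364283321453009 -> yaw(tool x down) -1.364283321453009
```

Locked at about 1.36 rad. I'll release, rise, and take a reference picture to watch for any shift of the jaw.

```bash
python3 -m pendant '{"grip":[60,60,60,60,60,60,60,60,60],"travel":[[0,0,0],[0,0,0],[0,0,0],[-20,0,0],[-35,0,0],[-35,0,0],[0,0,0],[0,0,0],[0,0,0]],"yaw":[0,0,0,0,0,0,0.103,0.103,0]}' 25
python3 -m pendant '{"grip":[80,80,80,80,80,80,80,80,80,80],"travel":[[0,0,30],[0,0,35],[0,0,35],[0,0,32],[0,0,25],[35,0,0],[35,0,0],[20,0,0],[0,0,0],[0,0,0]],"yaw":[0,0,0,0,0,0,0,0,0,0]}'
python3 - <<'E'
from h import *
goto([621,-44,13],0.1065)
a=imaging.grab_frame('scene'); cv2.imwrite('pics/ref.png',a)
cv2.imwrite('pics/s20.png',cv2.resize(a[170:300,170:320],None,fx=5,fy=4.5))
E
```

```text
clock: 76.55
eef_pos: [604.2, 111.4, 142.6]
orientation: [0.193, 1.57, -1.275]
ft_force: [-0.1, -0.1, 0.5]
width: 51.3
clock: 77.55
eef_pos: [620.4, -43.8, 52.6]
orientation: [-2.062, 1.57, 2.755]
ft_force: [0.7, -0.3, 0.8]
width: 68.1
tcp [620.353 -43.827  52.551] tooly ang 0.10552863848375484 toolx [-0.001  0.    -1.   ] q7 -0.36557482646465 w 68.13857371503524 t 77.55 F [ 0.672 -0.285  0.832]
travel now-axes [39.55   0.648  0.252]
world ccw 0.0009713615162452172 -> yaw(tool x down) -0.0009713615162452172
```

View pics/s20.png

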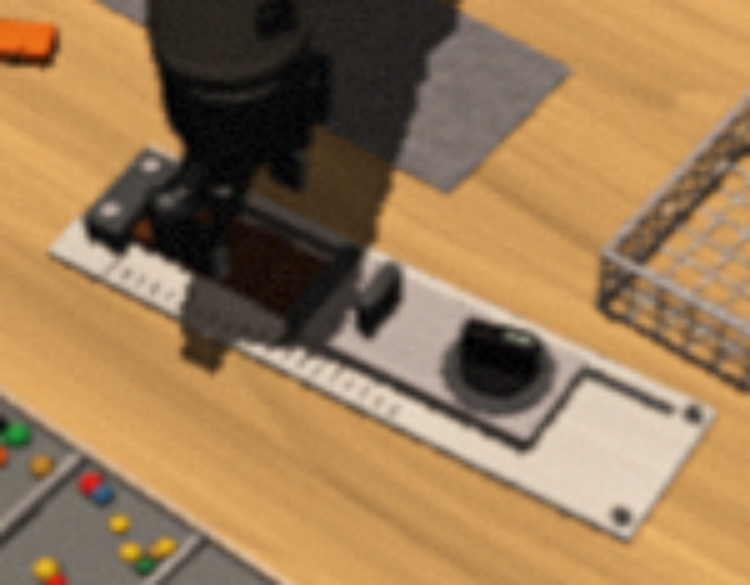

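The locked knob and carriage are at the same place as after the first lock: knob (365,498), fin (300,378). I'll go down and grip bead 3 gently, then check the jaw before sliding.

```bash
cat >> h.py <<'E'
def carriage(ref='pics/ref.png'):
    A=cv2.imread(ref); B=imaging.grab_frame('scene')
    z=lambda i:cv2.resize(cv2.cvtColor(i,cv2.COLOR_BGR2GRAY)[170:300,170:320],None,fx=5,fy=5,interpolation=cv2.INTER_CUBIC)
    a,b=z(A),z(B)
    for nm,(y0,y1,x0,x1) in dict(knob=(340,500,430,570),corner=(430,600,600,740)).items():
        R=cv2.matchTemplate(b[y0-40:y1+40,x0-40:min(x1+40,750)],a[y0:y1,x0:x1],cv2.TM_CCOEFF_NORMED)
        _,v,_,l=cv2.minMaxLoc(R); print(nm,round(v,3),"shift px/5",l[0]-40,l[1]-40,"(1.6 px per mm)")
    return B
E
python3 -m pendant '{"grip":[80,80,80,80,80,0,0,0,0,0,0],"travel":[[15,0.5,0],[14,0,0],[8,0,0],[2,0,0],[0,0,0],[0,0,0],[0,0,0],[0,0,0],[0,0,0],[0,0,0],[0,0,0]],"yaw":[-0.001,0,0,0,0,0,0,0,0,0,0]}' 25
python3 - <<'E'
from h import *
goto([621,-44,13],0.1065); carriage()
E
```

```text
clock: 78.7
eef_pos: [620.7, -43.8, 14.1]
orientation: [-0.591, 1.57, -2.057]
ft_force: [-2.2, -1.0, 5.6]
width: 43.4
tcp [620.706 -43.765  14.088] tooly ang 0.10496514325907207 toolx [-0. -0. -1.] q7 -0.3993244831316634 w 43.416782329853625 t 78.7 F [-2.162 -0.992  5.597]
travel now-axes [1.088 0.268 0.264]
world ccw 0.0015348567409279035 -> yaw(tool x down) -0.0015348567409279035
knob 0.999 shift px/5 0 0 (1.6 px per mm)
corner 0.998 shift px/5 0 0 (1.6 px per mm)
```

```bash
python3 -m pendant '{"grip":[0,0,0,0,0,0,0],"travel":[[0,1,0],[0,2,0],[0,3,0],[0,3,0],[0,3,0],[0,3,0],[0,0,0]],"yaw":[0,0,0,0,0,0,0]}'
python3 - <<'E'
from h import *
goto([621,-44,13],0.1065); carriage()
E
```

```text
clock: 79.45
eef_pos: [621.3, -43.7, 13.2]
orientation: [-1.406, 1.54, -2.872]
ft_force: [-44.6, -3.1, 45.8]
width: 43.4
tcp [621.279 -43.72   13.23 ] tooly ang 0.10471267139930852 toolx [-0.029 -0.008 -1.   ] q7 -0.3920587977864068 w 43.36995342314985 t 79.45 F [-44.635  -3.111  45.83 ]
travel now-axes [ 0.241 -0.3    0.248]
world ccw 0.001787328600691529 -> yaw(tool x down) -0.001787328600691529
knob 0.999 shift px/5 0 0 (1.6 px per mm)
corner 0.998 shift px/5 0 0 (1.6 px per mm)
```

The slide is blocked at 45 N, so I'll back off right away.

```bash
python3 -m pendant '{"grip":[0,0,0],"travel":[[0,-8,0],[0,-7,0],[0,0,0]],"yaw":[0,0,0]}'
python3 - <<'E'
from h import *
goto([621,-44,13],0.1065); a=carriage()
cv2.imwrite('pics/s21.png',cv2.resize(a[185:260,180:290],None,fx=7,fy=7,interpolation=cv2.INTER_CUBIC))
E
```

```text
clock: 79.8
eef_pos: [620.7, -43.8, 14.0]
orientation: [1.399, 1.57, -0.067]
ft_force: [-2.1, 1.4, 5.4]
width: 43.5
tcp [620.732 -43.799  13.998] tooly ang 0.1053390402499076 toolx [ 0.001 -0.    -1.   ] q7 -0.3992209872630228 w 43.503230580431065 t 79.8 F [-2.092  1.388  5.41 ]
travel now-axes [0.998 0.244 0.228]
world ccw 0.0011609597500923385 -> yaw(tool x down) -0.0011609597500923385
knob 0.999 shift px/5 0 0 (1.6 px per mm)
corner 0.998 shift px/5 0 0 (1.6 px per mm)
```

View pics/s21.png

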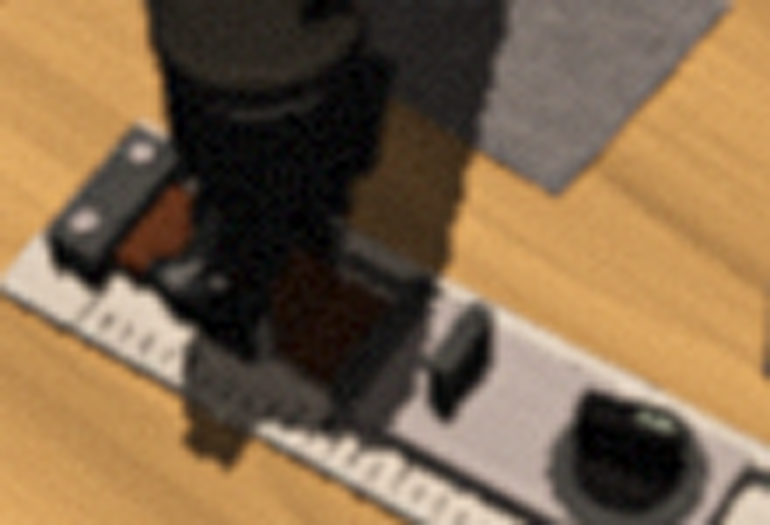

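```bash
python3 -m pendant '{"grip":[70,70,70,70,70,0,0,0,0,0,0],"travel":[[0,0,0],[0,0,0],[0,0,0],[-3,0,0],[0,0,0],[0,0,0],[0,0,0],[0,0,0],[0,0,0],[0,0,0],[0,0,0]],"yaw":[0,0,0,0,0,0,0,0,0,0,0]}' 25
python3 -m pendant '{"grip":[0,0],"travel":[[-1,0,0],[0,0,0]],"yaw":[0,0]}'
python3 -m pendant '{"grip":[0,0],"travel":[[-1,0,0],[0,0,0]],"yaw":[0,0]}'
```

```text
clock: 80.95
eef_pos: [621.0, -43.9, 16.7]
orientation: [0.99, 1.57, -0.476]
ft_force: [-1.0, -0.7, 3.6]
width: 43.3
clock: 81.15
eef_pos: [620.9, -43.8, 17.0]
orientation: [2.646, 1.57, 1.181]
ft_force: [2.1, -0.4, -3.9]
width: 43.4
clock: 81.35
eef_pos: [620.8, -43.7, 17.7]
orientation: [-3.13, 1.57, 1.687]
ft_force: [5.0, 1.4, -11.2]
width: 43.5
```

```bash
python3 -m pendant '{"grip":[0,0],"travel":[[1,0,0],[0,0,0]],"yaw":[0,0]}'
python3 -m pendant '{"grip":[0,0],"travel":[[0,1,0],[0,1,0]],"yaw":[0,0]}'
python3 -m pendant '{"grip":[0,0],"travel":[[0,1,0],[0,0,0]],"yaw":[0,0]}'
python3 -m pendant '{"grip":[0,0],"travel":[[0,1,0],[0,0,0]],"yaw":[0,0]}'
python3 - <<'E'
from h import *
goto([621,-44,13],0.1065); carriage()
E
```

```text
clock: 81.55
eef_pos: [620.4, -43.8, 17.6]
orientation: [-1.336, 1.57, -2.802]
ft_force: [0.8, -0.7, -0.8]
width: 43.1
clock: 81.75
eef_pos: [622.8, -43.6, 17.9]
orientation: [-0.535, 1.57, -2.001]
ft_force: [-0.2, 0.4, -0.3]
width: 43.2
clock: 81.95
eef_pos: [624.1, -43.5, 17.8]
orientation: [1.305, 1.57, -0.161]
ft_force: [-0.6, -0.1, -0.5]
width: 43.1
clock: 82.15
eef_pos: [625.0, -43.4, 17.6]
orientation: [1.698, 1.571, 0.232]
ft_force: [-0.4, 0.2, -0.3]
width: 43.1
tcp [624.956 -43.374  17.562] tooly ang 0.10497097392151745 toolx [ 0.  0. -1.] q7 -0.394084021642763 w 43.12637379044393 t 82.15 F [-0.443  0.215 -0.261]
travel now-axes [ 4.561 -4.     0.208]
world ccw 0.0015290260784825982 -> yaw(tool x down) -0.0015290260784825982
knob 0.997 shift px/5 0 0 (1.6 px per mm)
corner 0.998 shift px/5 0 0 (1.6 px per mm)
```

It now slides freely, and the jaw is unmoved. I'll carry on sliding it out.

```bash
python3 -m pendant '{"grip":[0,0,0,0,0,0,0,0,0,0],"travel":[[0,2,0],[0,2,0],[0,2,0],[0,2,0],[0,2,0],[0,2,0],[0,2,0],[0,2,0],[0,2,0],[0,0,0]],"yaw":[0,0,0,0,0,0,0,0,0,0]}'
python3 - <<'E'
from h import *
goto([621,-44,13],0.1065); a=carriage()
cv2.imwrite('pics/s22.png',cv2.resize(a[185:260,180:290],None,fx=7,fy=7,interpolation=cv2.INTER_CUBIC))
E
```

```text
clock: 83.2
eef_pos: [640.7, -41.5, 16.9]
orientation: [-1.544, 1.566, -3.009]
ft_force: [-5.6, 0.2, 1.5]
width: 43.4
tcp [640.669 -41.451  16.852] tooly ang 0.10518336546231372 toolx [-0.005 -0.001 -1.   ] q7 -0.3854982115266075 w 43.42753738618195 t 83.2 F [-5.609  0.222  1.471]
travel now-axes [  3.943 -19.81    0.469]
world ccw 0.0013166345376862676 -> yaw(tool x down) -0.0013166345376862676
knob 0.997 shift px/5 0 0 (1.6 px per mm)
corner 0.998 shift px/5 0 0 (1.6 px per mm)
```

View pics/s22.png

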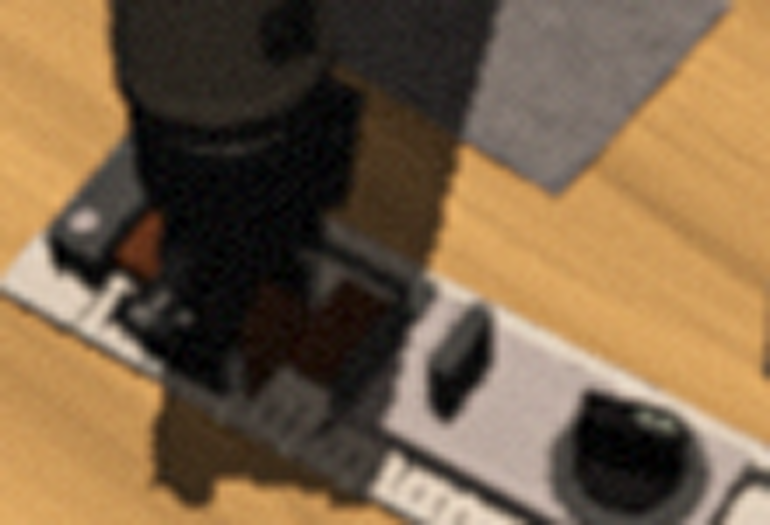

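Bead 3 has come out sideways about 20 mm. Bead 4 and the jaw stay put. I'll continue.

```bash
python3 -m pendant '{"grip":[0,0,0,0,0,0,0,0],"travel":[[-0.5,2,0],[0,2,0],[0,2,0],[0,2,0],[0,2,0],[0,2,0],[0,2,0],[0,0,0]],"yaw":[0,0,0,0,0,0,0,0]}'
python3 -m pendant '{"grip":[0,0,0,0,0,0,0,0],"travel":[[0,2,0],[0,2,0],[0,2,0],[0,2,0],[0,2,0],[0,2,0],[0,2,0],[0,0,0]],"yaw":[0,0,0,0,0,0,0,0]}'
python3 - <<'E'
from h import *
goto([621,-44,13],0.1065); a=carriage()
cv2.imwrite('pics/s23.png',cv2.resize(a[185:260,180:290],None,fx=7,fy=7,interpolation=cv2.INTER_CUBIC))
E
```

```text
clock: 84.05
eef_pos: [644.2, -40.5, 16.3]
orientation: [-1.483, 1.545, -2.948]
ft_force: [-34.2, -0.7, 25.6]
width: 43.2
clock: 84.85
eef_pos: [671.2, -34.3, 18.4]
orientation: [2.766, 1.566, 1.302]
ft_force: [-1.3, 7.7, -0.2]
width: 43.3
tcp [671.215 -34.348  18.374] tooly ang 0.10707924359106809 toolx [ 0.001  0.005 -1.   ] q7 -0.3712484041173713 w 43.29553868685699 t 84.85 F [-1.295  7.664 -0.219]
travel now-axes [  5.255 -50.969   4.256]
world ccw -0.0005792435910680904 -> yaw(tool x down) 0.0005792435910680904
knob 0.993 shift px/5 13 7 (1.6 px per mm)
corner 0.998 shift px/5 0 0 (1.6 px per mm)
```

View pics/s23.png

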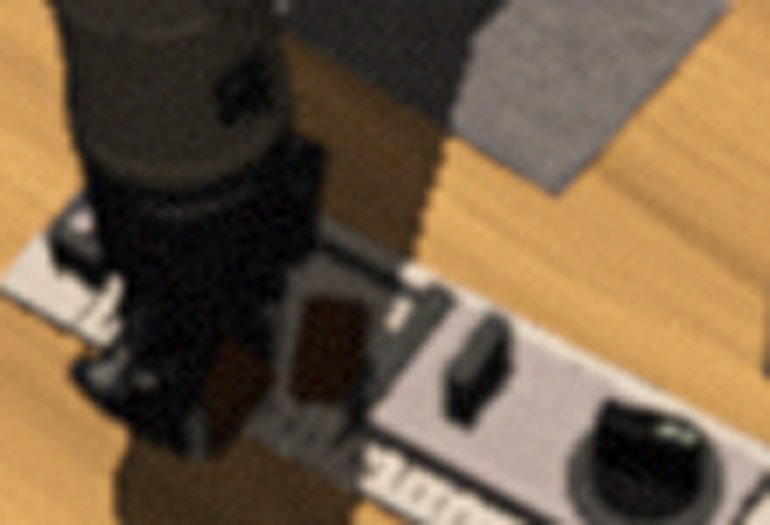

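The trailing finger jammed in the slot and the jaw has been knocked about 8 mm open, with bead 4 twisted. I should have stopped at the 34 N reading. I have time for a proper redo. The part that worked was easing the bead with a small lift and then a few mm of free slide, so next time I'll ease it that way and lift from there. First I'll lift this bead, park it and look.

```bash
python3 -m pendant '{"grip":[0,0,0,0,0,0],"travel":[[0,2,0],[-10,0,0],[-30,0,0],[-40,0,0],[-20,0,0],[0,0,0]],"yaw":[0,0,0,0,0,0]}'
python3 - <<'E'
from h import *
goto([440,-60,12],0.1055)
a=imaging.grab_frame('scene')
cv2.imwrite('pics/s24.png',cv2.resize(a[170:300,170:320],None,fx=5,fy=4.5))
E
```

```text
clock: 85.5
eef_pos: [675.4, -38.2, 122.1]
orientation: [1.44, 1.564, -0.026]
ft_force: [0.0, 1.1, -0.6]
width: 43.0
tcp [675.372 -38.186 122.073] tooly ang 0.10464002211882797 toolx [ 0.007 -0.    -1.   ] q7 -0.3052028364750326 w 43.01767910687571 t 85.5 F [ 0.044  1.057 -0.647]
travel now-axes [ 108.382 -237.142   -2.992]
world ccw 0.0008599778811719805 -> yaw(tool x down) -0.0008599778811719805
```

View pics/s24.png

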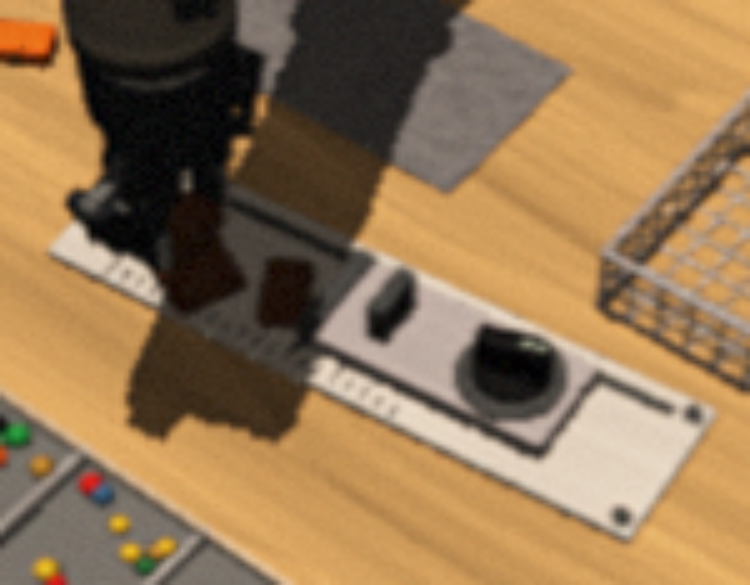

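```bash
python3 -m pendant '{"grip":[0,0,0,0,0,0,0,0,0,0,0,0,0],"travel":[[0,-34,-0.4],[0,-34,-0.4],[0,-34,-0.4],[0,-34,-0.4],[0,-34,-0.4],[0,-34,-0.4],[0,-33,-0.4],[40,0,0],[40,0,0],[15,0,0],[0,0,0],[0,0,0],[0,0,0]],"yaw":[0,0,0,0,0,0,0,0,0,0,0,0,0]}'
python3 - <<'E'
from h import *
goto([440,-60,12],0.1055)
E
```

```text
clock: 86.85
eef_pos: [437.2, -60.4, 23.7]
orientation: [1.464, 1.57, -0.001]
ft_force: [-0.4, 0.2, -0.3]
width: 43.1
tcp [437.221 -60.39   23.665] tooly ang 0.10502387993053076 toolx [ 0.001 -0.    -1.   ] q7 -0.4520011195835188 w 43.06376781986912 t 86.85 F [-0.399  0.211 -0.309]
travel now-axes [11.668  2.791 -0.098]
world ccw 0.00047612006946917695 -> yaw(tool x down) -0.00047612006946917695
```

```bash
python3 -m pendant '{"grip":[0,0,0,70,70,70,70,70,60],"travel":[[8,0,0],[4,0,0],[0,0,0],[0,0,0],[0,0,0],[0,0,0],[-20,0,0],[-40,0,0],[-45,0,0]],"yaw":[0,0,0,0,0,0,0,0,0]}'
python3 -m pendant '{"grip":[60,60,60,60,60,60,60,60,60,60,60,60],"travel":[[0,23,-20.6],[0,23,-20.6],[0,23,-20.6],[0,23,-20.6],[0,23,-20.6],[0,23,-20.6],[0,23,-20.6],[0,22,-20.6],[0,0,0],[0,0,0],[0,0,0],[0,0,0]],"yaw":[0,0,0,0,0,0,0,0,-0.1,-0.1,0,0]}'
python3 - <<'E'
from h import *
goto([603.3,123,53],0.311)
a=imaging.grab_frame('scene');beads("scene",a)
cv2.imwrite('pics/s25.png',cv2.resize(a[150:300,170:320],None,fx=5,fy=4))
E
```

```text
clock: 87.75
eef_pos: [435.4, -60.0, 116.4]
orientation: [-2.09, 1.567, 2.728]
ft_force: [1.0, -1.5, -0.5]
width: 51.5
clock: 88.95
eef_pos: [601.1, 122.4, 115.8]
orientation: [-1.821, 1.57, -3.09]
ft_force: [0.4, 0.6, -0.5]
width: 51.2
tcp [601.096 122.367 115.808] tooly ang 0.3021294976106597 toolx [-0. -0. -1.] q7 -0.4342315166981741 w 51.22525949593649 t 88.95 F [ 0.375  0.63  -0.525]
travel now-axes [62.807  2.32   0.059]
world ccw 0.008870502389340285 -> yaw(tool x down) -0.008870502389340285
scene blob 41 px [186.878 253.317] xy [445.365 -63.081] long ang 0.687 LW [35.162 19.126]
scene blob 224 px [227.83 207.54] xy [640.86  -74.339] long ang 1.127 LW [55.247 40.413]
scene blob 109 px [234.183 226.505] xy [623.907 -18.499] long ang 0.504 LW [42.716 23.671]
scene blob 42 px [329.048 348.524] xy [651.925 399.398] long ang 1.851 LW [43.185 17.801]
```

View pics/s25.png

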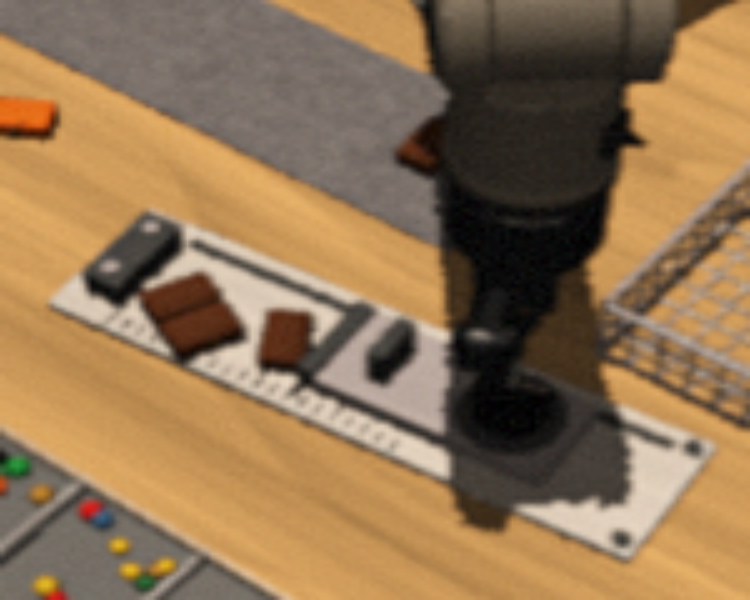

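Beads 1 and 2, at (295,180) and (330,205), are twisted together. Bead 4, at (340,285), is twisted the other way. I'll free the knob, open the jaw wide and re-lay all the beads.

```bash
python3 -m pendant '{"grip":[60,60,60,60,60,60,0,0,0,0,0,0,0],"travel":[[20,2,0],[25,0,0],[12,0,0],[6,0,0],[0,0,0],[0,0,0],[0,0,0],[0,0,0],[0,0,0],[0,0,0],[0,0,0],[0,0,0],[0,0,0]],"yaw":[-0.008,0,0,0,0,0,0,0,0,0,0,0,0]}' 40
python3 -m pendant '{"grip":[0,0,0,0,0,0,0,0,0,0,0,0,0],"travel":[[0,0,0],[0,0,0],[0,0,0],[0,0,0],[0,0,0],[0,0,0],[0,0,0],[0,0,0],[0,0,0],[0,0,0],[0,0,0],[0,0,0],[0,0,0]],"yaw":[-0.12,-0.12,-0.12,-0.12,-0.12,-0.12,-0.12,-0.12,-0.12,-0.12,-0.12,-0.03,0]}'
python3 - <<'E'
from h import *
goto([603.3,123,53],1.676)
E
```

```text
clock: 90.3
eef_pos: [603.0, 123.1, 53.9]
orientation: [-0.422, 1.57, -1.68]
ft_force: [-2.6, -0.4, 5.4]
width: 13.2
clock: 91.6
eef_pos: [603.0, 123.4, 53.8]
orientation: [2.117, 1.571, 2.209]
ft_force: [-3.0, -1.7, 5.5]
width: 12.7
tcp [603.041 123.415  53.786] tooly ang 1.6634423310203965 toolx [-0.  0. -1.] q7 0.7104384844488315 w 12.66829729521285 t 91.6 F [-3.009 -1.702  5.496]
travel now-axes [ 0.786 -0.437  0.22 ]
world ccw 0.01255766897960342 -> yaw(tool x down) -0.01255766897960342
```

```bash
python3 -m pendant '{"grip":[0,0,0,0,0,0,0,0,0,0,0,0],"travel":[[0,4,0],[0,5,0],[0,5,0],[0,5,0],[0,5,0],[0,5,0],[0,5,0],[0,5,0],[0,5,0],[0,5,0],[0,2,0],[0,0,0]],"yaw":[0,0,0,0,0,0,0,0,0,0,0,0]}'
python3 -m pendant '{"grip":[60,60,60,60,80,80,80,80,80,80,80,80,80,80,80],"travel":[[0,0,0],[0,0,0],[0,0,0],[-20,0,0],[-35,0,0],[-25,0,0],[0,0,0],[0,0,0],[0,0,0],[0,0,0],[0,0,0],[0,0,0],[0,0,0],[0,0,0],[0,0,0]],"yaw":[0,0,0,0,0,0,0.143,0.143,0.143,0.143,0.143,0.143,0.143,0.143,0]}'
python3 - <<'E'
from h import *
goto([621,-20,60],0.5)
a=imaging.grab_frame('scene');b=imaging.grab_frame('top')
beads("scene",a,zt=28);beads("top",b,zt=28)
cv2.imwrite('pics/s26.png',cv2.resize(a[185:260,180:290],None,fx=7,fy=7))
cv2.imwrite('pics/t26.png',cv2.resize(b[130:200,180:320],None,fx=5,fy=5))
E
```

```text
clock: 92.8
eef_pos: [597.6, 174.3, 53.8]
orientation: [-2.502, 1.569, -2.409]
ft_force: [-5.2, -1.5, 7.2]
width: 13.2
clock: 94.3
eef_pos: [598.8, 174.6, 134.7]
orientation: [1.241, 1.569, 0.189]
ft_force: [0.1, 0.0, -0.2]
width: 68.4
tcp [598.835 174.643 134.71 ] tooly ang 0.5182897599053862 toolx [ 0.002  0.    -1.   ] q7 -0.30997752080788904 w 68.39909982641508 t 94.3 F [ 0.127  0.027 -0.223]
travel now-axes [ 74.682 -77.303 180.015]
world ccw -0.01828975990538617 -> yaw(tool x down) 0.01828975990538617
scene blob 27 px [182.074 174.   ] xy [ 582.869 -260.511] long ang 2.256 LW [47.187 13.87 ]
scene blob 95 px [185.253 255.653] xy [439.827 -58.497] long ang 0.206 LW [42.798 26.591]
scene blob 225 px [227.813 207.556] xy [643.435 -71.396] long ang 1.105 LW [54.631 40.202]
scene blob 111 px [234.171 226.694] xy [626.288 -15.464] long ang 0.521 LW [42.222 23.934]
scene blob 43 px [329.047 348.279] xy [654.879 399.319] long ang 1.764 LW [40.79  15.507]
top blob 133 px [151.579 277.541] xy [644.435 -70.231] long ang 1.195 LW [49.666 39.406]
top blob 60 px [157.45 257.8 ] xy [628.113 -14.357] long ang 0.508 LW [37.621 20.922]
```

View pics/s26.png

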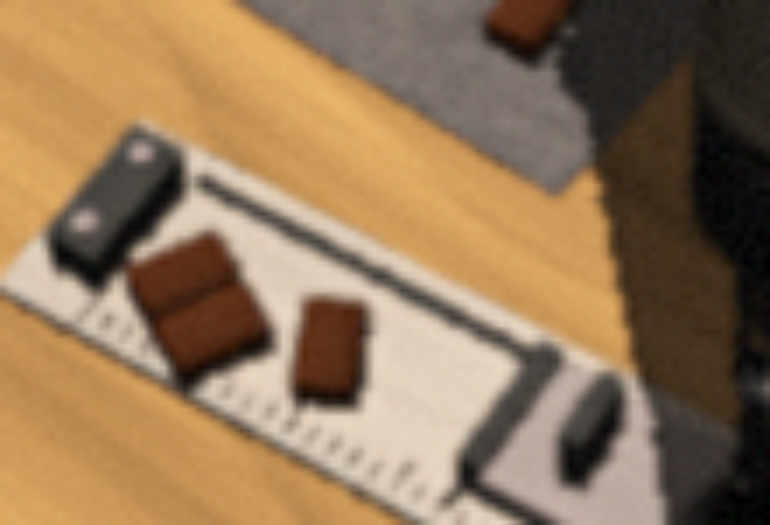

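View pics/t26.png

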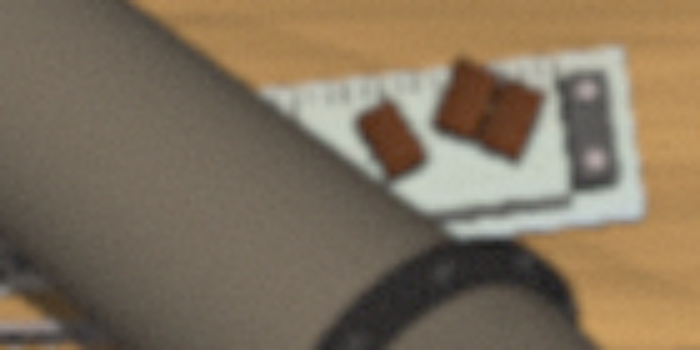

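Beads 1 and 2 lie side by side near (644,-71) at a long-axis angle of about -0.41. Bead 4 is at (627,-15) at 0.51. I'll start with bead 1.

```bash
python3 -m pendant '{"grip":[80,80,80,80,80,80,80,80,80,80,80,80,80,80,80,80,80,80],"travel":[[0,-11.7,30.5],[0,-11.7,30.5],[0,-11.7,30.5],[0,-11.7,30.5],[0,-11.7,30.5],[0,-11.7,30.5],[0,-11.7,30.5],[0,-11.7,30.5],[0,0,0],[0,0,0],[0,0,0],[0,0,0],[0,0,0],[0,0,0],[40,0,0],[30,0,0],[0,0,0],[0,0,0]],"yaw":[0,0,0,0,0,0,0,0,0.143,0.143,0.143,0.143,0.143,0.143,0.07,0,0,0]}'
python3 - <<'E'
from h import *
goto([638.3,-83.5,14],-0.41)
a=imaging.grab_frame('scene')
cv2.imwrite('pics/s27.png',cv2.resize(a[185:260,180:290],None,fx=7,fy=7))
E
```

```text
clock: 96.2
eef_pos: [638.4, -83.9, 63.4]
orientation: [-2.165, 1.57, 2.141]
ft_force: [-0.2, -0.3, 0.3]
width: 68.2
tcp [638.352 -83.92   63.396] tooly ang -0.40684838489838704 toolx [-0.001  0.001 -1.   ] q7 -0.7437940182559551 w 68.23192519362118 t 96.2 F [-0.171 -0.291  0.311]
travel now-axes [49.396 -0.173 -0.338]
world ccw -0.0031516151016128813 -> yaw(tool x down) 0.0031516151016128813
```

View pics/s27.png

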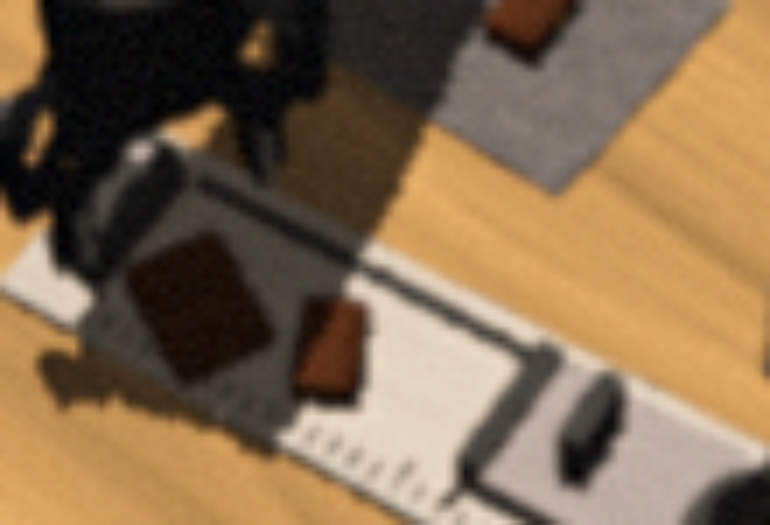

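```bash
python3 -m pendant '{"grip":[66,66,66,66,66,66,0,0,0,0,0,0,0],"travel":[[10,0,-0.3],[20,0,0],[12,0,0],[6,0,0],[1,0,0],[0,0,0],[0,0,0],[0,0,0],[0,0,0],[0,0,0],[0,0,0],[0,0,0],[0,0,0]],"yaw":[0.003,0,0,0,0,0,0,0,0,0,0,0,0]}' 30
python3 -m pendant '{"grip":[0,0,0,0,0,0,0,0],"travel":[[-15,0,0],[-30,0,0],[0,0,0],[0,0,0],[0,0,0],[0,0,0],[0,0,0],[0,0,0]],"yaw":[0,0,-0.13,-0.13,-0.13,-0.127,0,0]}'
python3 - <<'E'
from h import *
goto([626.6,-95.7,15.5],0.1065)
a=imaging.grab_frame('scene')
cv2.imwrite('pics/s28.png',cv2.resize(a[185:260,180:290],None,fx=7,fy=7))
E
```

```text
clock: 97.55
eef_pos: [639.2, -83.9, 14.9]
orientation: [1.889, 1.569, -0.094]
ft_force: [-0.2, 0.1, 5.9]
width: 43.1
clock: 98.35
eef_pos: [638.3, -84.2, 59.4]
orientation: [2.307, 1.571, 0.838]
ft_force: [0.5, -0.1, -0.4]
width: 43.3
tcp [638.339 -84.17   59.391] tooly ang 0.10138364049879983 toolx [ 0.  0. -1.] q7 -0.30932238766524917 w 43.34922229409781 t 98.35 F [ 0.537 -0.07  -0.443]
travel now-axes [ 43.889 -12.85   10.286]
world ccw 0.005116359501200263 -> yaw(tool x down) -0.005116359501200263
```

View pics/s28.png

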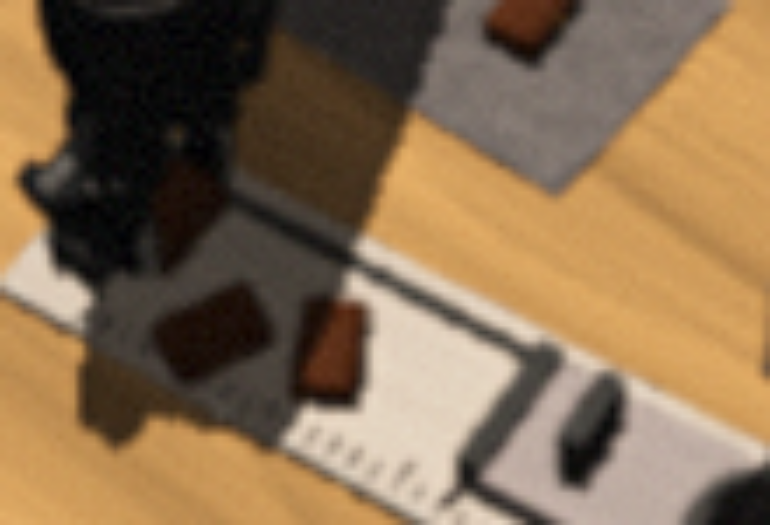

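```bash
python3 -m pendant '{"grip":[0,0,0,0,0,0,62,62,62,62,62],"travel":[[0,-13,10.3],[15,0,0],[18,0,0],[8,0,0],[2.5,0,0],[0,0,0],[0,0,0],[0,0,0],[0,0,0],[-25,0,0],[-25,0,0]],"yaw":[-0.005,0,0,0,0,0,0,0,0,0,0]}'
python3 - <<'E'
from h import *
s,e,R=tcp(); print(e,s['width'])
goto([649.7,-57.7,50],-0.41)
a=imaging.grab_frame('scene')
beads("scene",a,zt=28)
cv2.imwrite('pics/s29.png',cv2.resize(a[185:260,180:290],None,fx=7,fy=7))
E
```

```text
clock: 99.5
eef_pos: [625.9, -95.4, 65.2]
orientation: [-1.966, 1.569, 2.856]
ft_force: [0.3, -0.3, -0.0]
width: 53.1
[625.86  -95.413  65.195] 53.056727894975175
tcp [625.86  -95.413  65.195] tooly ang 0.11021577131062987 toolx [-0.002  0.001 -1.   ] q7 -0.28207027535405943 w 53.056727894975175 t 99.5 F [ 0.311 -0.284 -0.037]
travel now-axes [ 15.17   27.872 -34.851]
world ccw -0.5202157713106299 -> yaw(tool x down) 0.5202157713106299
scene blob 93 px [185.172 255.624] xy [439.636 -58.753] long ang 0.174 LW [43.659 25.819]
scene blob 116 px [234.276 226.474] xy [626.931 -15.725] long ang 0.538 LW [42.384 25.113]
scene blob 27 px [234.519 206.074] xy [662.769 -59.863] long ang 0.756 LW [26.827 15.101]
scene blob 49 px [328.898 348.224] xy [654.629 398.999] long ang 1.719 LW [43.039 17.889]
```

View pics/s29.png

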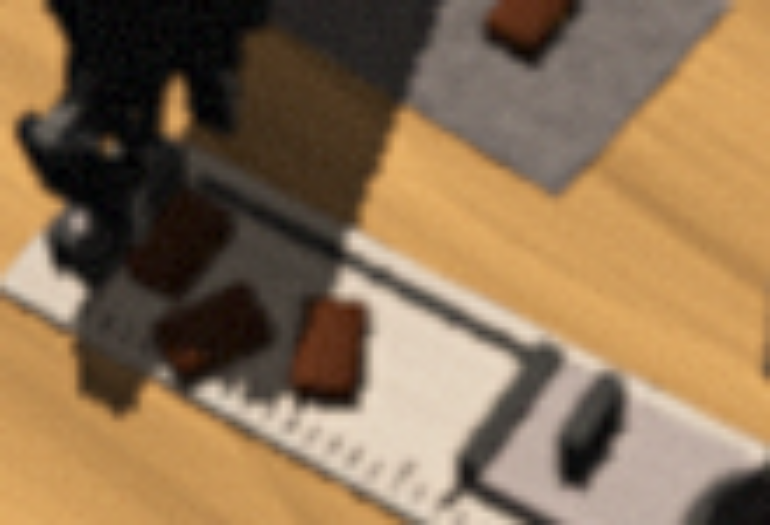

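Bead 1 is re-laid squarely by the stop. Bead 4 next, to give bead 2 room.

```bash
python3 -m pendant '{"grip":[80,80,80,80,80,80,80,80],"travel":[[0,3.3,-26.6],[0,3.3,-26.6],[0,3.3,-26.6],[0,0,0],[0,0,0],[0,0,0],[0,0,0],[0,0,0]],"yaw":[0,0,0,-0.14,-0.14,-0.13,0,0]}'
python3 - <<'E'
from h import *
goto([627.2,-15.2,14.5],0.52)
E
```

```text
clock: 100.35
eef_pos: [627.6, -15.2, 65.4]
orientation: [2.817, 1.57, 1.762]
ft_force: [0.9, -0.7, -0.4]
width: 68.4
tcp [627.608 -15.232  65.352] tooly ang 0.5162711499474248 toolx [-0.  0. -1.] q7 -0.06178509586767908 w 68.36430342929191 t 100.35 F [ 0.89  -0.678 -0.377]
travel now-axes [50.852 -0.345 -0.211]
world ccw 0.003728850052575172 -> yaw(tool x down) -0.003728850052575172
```

```bash
python3 -m pendant '{"grip":[66,66,66,66,66,66,0,0,0,0,0,0,0],"travel":[[10,0,0],[20,0,0],[13,0,0],[7,0,0],[1,0,0],[0,0,0],[0,0,0],[0,0,0],[0,0,0],[0,0,0],[0,0,0],[0,0,0],[0,0,0]],"yaw":[0,0,0,0,0,0,0,0,0,0,0,0,0]}'
python3 -m pendant '{"grip":[0,0,0,0,0,0,0],"travel":[[-15,0,0],[-30,0,0],[0,0,0],[0,0,0],[0,0,0],[0,0,0],[0,0,0]],"yaw":[0,0,0.14,0.14,0.13,0,0]}'
python3 - <<'E'
from h import *
goto([615.9,4.7,15.2],0.1065)
E
```

```text
clock: 101.65
eef_pos: [628.2, -15.1, 15.2]
orientation: [0.994, 1.57, -0.057]
ft_force: [-0.9, 0.8, 5.7]
width: 42.9
clock: 102.35
eef_pos: [627.6, -15.2, 60.0]
orientation: [0.32, 1.57, -1.137]
ft_force: [-0.8, 1.1, -0.2]
width: 43.3
tcp [627.574 -15.224  59.952] tooly ang 0.11359317255603331 toolx [ 0. -0. -1.] q7 -0.41717337498454937 w 43.283138477639554 t 102.35 F [-0.842  1.081 -0.236]
travel now-axes [ 44.743  -9.345 -21.135]
world ccw -0.007093172556033256 -> yaw(tool x down) 0.007093172556033256
```

```bash
python3 -m pendant '{"grip":[0,0,0,0,0,0,66,66,66,66,66],"travel":[[0,-9.3,-21.1],[15,0,0],[18,0,0],[8,0,0],[3.5,0,0],[0,0,0],[0,0,0],[0,0,0],[0,0,0],[-25,0,0],[-25,0,0]],"yaw":[0.007,0,0,0,0,0,0,0,0,0,0]}'
python3 -m pendant '{"grip":[66,66,66,66,66,66,66,66],"travel":[[0,13.5,33],[0,13.5,32.7],[0,0,0],[0,0,0],[0,0,0],[0,0,0],[0,0,0],[0,0,0]],"yaw":[0,0,0.13,0.13,0.13,0.127,0,0]}'
python3 - <<'E'
from h import *
goto([649.7,-58,14.5],-0.41)
a=imaging.grab_frame('scene')
beads("scene",a,zt=28)
cv2.imwrite('pics/s30.png',cv2.resize(a[185:260,180:290],None,fx=7,fy=7))
E
```

```text
clock: 103.45
eef_pos: [615.4, 4.6, 64.6]
orientation: [-1.803, 1.569, 3.012]
ft_force: [0.5, 0.1, 0.6]
width: 56.6
clock: 104.25
eef_pos: [649.7, -57.8, 64.9]
orientation: [0.037, 1.571, -1.944]
ft_force: [0.2, -0.8, 0.2]
width: 56.4
tcp [649.665 -57.829  64.871] tooly ang -0.4103977355557381 toolx [-0. -0. -1.] q7 -0.7869046018298929 w 56.444289986071 t 104.25 F [ 0.165 -0.819  0.168]
travel now-axes [50.371  0.1    0.128]
world ccw 0.00039773555573807684 -> yaw(tool x down) -0.00039773555573807684
scene blob 97 px [184.948 255.753] xy [438.723 -58.979] long ang 0.297 LW [43.071 26.537]
scene blob 54 px [217.63  202.648] xy [ 626.104 -105.295] long ang 0.28 LW [40.749 13.677]
scene blob 106 px [234.491 235.113] xy [612.599   3.647] long ang 0.289 LW [42.958 23.429]
scene blob 45 px [329.    348.067] xy [655.097 398.831] long ang 1.804 LW [41.805 14.554]
```

View pics/s30.png

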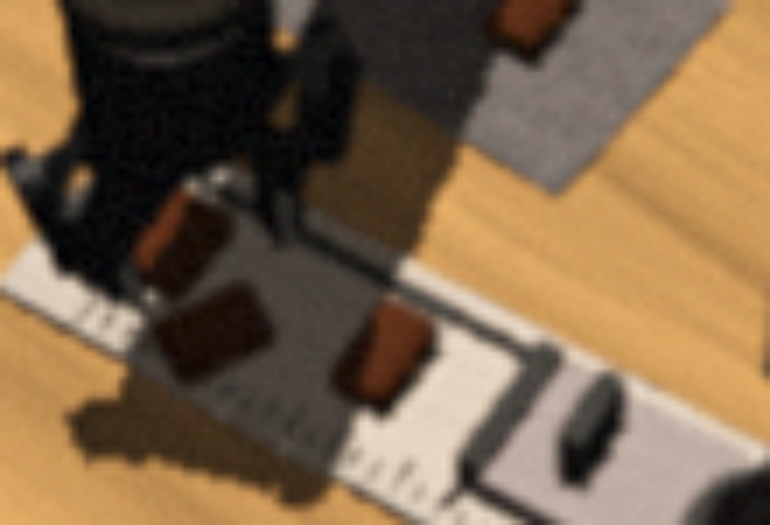

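Bead 4 is squared up at (350,385) and bead 2 is still at (330,213). I'll pick bead 2 and lay it next to bead 1.

```bash
python3 -m pendant '{"grip":[66,66,66,66,66,66,0,0,0,0,0,0,0],"travel":[[10,0,0],[20,0,0],[13,0,0],[6,0,0],[1,0,0],[0,0,0],[0,0,0],[0,0,0],[0,0,0],[0,0,0],[0,0,0],[0,0,0],[0,0,0]],"yaw":[0,0,0,0,0,0,0,0,0,0,0,0,0]}'
python3 -m pendant '{"grip":[0,0,0,0,0,0,0,0],"travel":[[-15,0,0],[-30,0,0],[0,0,0],[0,0,0],[0,0,0],[0,0,0],[0,0,0],[0,0,0]],"yaw":[0,0,-0.13,-0.13,-0.13,-0.127,0,0]}'
python3 - <<'E'
from h import *
goto([623.3,-64.4,15.2],0.1065)
E
```

```text
clock: 105.6
eef_pos: [650.4, -57.8, 15.9]
orientation: [1.916, 1.569, -0.068]
ft_force: [-0.3, -0.3, 6.6]
width: 43.1
clock: 106.4
eef_pos: [649.6, -58.0, 60.4]
orientation: [-2.991, 1.571, 1.821]
ft_force: [0.2, 0.8, 0.3]
width: 43.3
tcp [649.579 -57.988  60.356] tooly ang 0.09941522171657668 toolx [-0.  0. -1.] q7 -0.34948851115063106 w 43.33258083846349 t 106.4 F [0.152 0.842 0.258]
travel now-axes [ 45.156 -26.785   3.777]
world ccw 0.007084778283423354 -> yaw(tool x down) -0.007084778283423354
```

```bash
python3 -m pendant '{"grip":[0,0,0,0,0,0,80,80,80,80,80],"travel":[[0,-26.8,3.8],[15,0,0],[18,0,0],[8,0,0],[3.5,0,0],[0,0,0],[0,0,0],[0,0,0],[0,0,0],[-25,0,0],[-25,0,0]],"yaw":[-0.007,0,0,0,0,0,0,0,0,0,0]}'
python3 -m pendant '{"grip":[80,80,80,80,80,80,80,80,80],"travel":[[0,-30,-4],[0,-31,-4],[0,-31,-4],[0,-31,-4],[0,-31,-4],[0,-28,-4],[0,0,0],[0,0,0],[0,0,0]],"yaw":[0,0,0,0,0,0,0,0,0]}'
python3 - <<'E'
from h import *
goto([439,-59.7,6.5],0.12)
a=imaging.grab_frame('scene')
beads("scene",a,zt=22)
cv2.imwrite('pics/s31.png',cv2.resize(a[150:260,180:290],None,fx=6,fy=5))
E
```

```text
clock: 107.5
eef_pos: [622.8, -64.2, 65.1]
orientation: [-1.961, 1.569, 2.861]
ft_force: [1.1, -0.3, -0.3]
width: 68.2
clock: 108.4
eef_pos: [441.4, -60.4, 65.8]
orientation: [1.706, 1.569, 0.245]
ft_force: [-1.1, 1.1, -0.3]
width: 68.3
tcp [441.417 -60.399  65.803] tooly ang 0.10964843051822398 toolx [ 0.002  0.    -1.   ] q7 -0.38538546327421414 w 68.33705434804537 t 108.4 F [-1.065  1.136 -0.28 ]
travel now-axes [59.299 -2.43  -0.945]
world ccw 0.010351569481775957 -> yaw(tool x down) -0.010351569481775957
scene blob 26 px [182.    173.654] xy [ 580.342 -265.506] long ang 2.292 LW [48.09  12.979]
scene blob 244 px [221.316 209.098] xy [621.47  -85.504] long ang 1.645 LW [62.35  41.205]
scene blob 114 px [234.772 234.526] xy [611.521   0.408] long ang 0.159 LW [43.375 25.098]
scene blob 45 px [328.867 348.333] xy [651.807 398.757] long ang 1.734 LW [42.413 18.239]
```

View pics/s31.png

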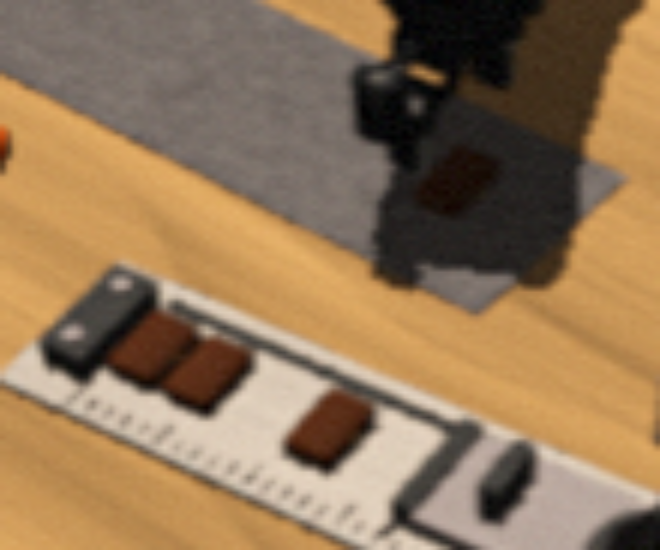

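Beads 1, 2 and 4 are square on the bed with a free slot between 2 and 4. I'll pick the mat bead for that slot.

```bash
python3 -m pendant '{"grip":[80,80,80,80,80,80,0,0,0,0,0,0,0,0,0,0],"travel":[[20,-1,0],[20,-1,0],[12,0,0],[6,0,0],[0,0,0],[0,0,0],[0,0,0],[0,0,0],[0,0,0],[0,0,0],[0,0,0],[0,0,0],[-20,0,0],[-30,0,0],[-10,0,0],[0,0,0]],"yaw":[0,0,0,0,0,0,0,0,0,0,0,0,0,0,0,0]}'
python3 - <<'E'
from h import *
goto([619.6,-30.1,60],0.1065)
E
```

```text
clock: 110.05
eef_pos: [439.1, -61.1, 68.8]
orientation: [1.185, 1.567, -0.276]
ft_force: [0.3, 0.3, -0.9]
width: 43.2
tcp [439.059 -61.113  68.823] tooly ang 0.10919082995740517 toolx [ 0.003 -0.001 -1.   ] q7 -0.38195245546339435 w 43.23384158971215 t 110.05 F [ 0.295  0.283 -0.886]
travel now-axes [  9.408 182.815 -11.166]
world ccw -0.0026908299574051053 -> yaw(tool x down) 0.0026908299574051053
```

```bash
python3 -m pendant '{"grip":[0,0,0,0,0,0,0,0,0,0],"travel":[[0,30,-1.9],[0,30.5,-1.9],[0,30.5,-1.9],[0,30.5,-1.9],[0,30.5,-1.9],[0,30.5,-1.9],[0,0,0],[20,0,0],[0,0,0],[0,0,0]],"yaw":[0,0,0,0,0,0,0,0,0,0]}'
python3 - <<'E'
from h import *
goto([619.6,-30.1,16],0.1065)
E
```

```text
clock: 111.05
eef_pos: [616.6, -29.6, 46.5]
orientation: [-1.527, 1.568, -2.987]
ft_force: [0.5, 0.6, 0.2]
width: 43.0
tcp [616.568 -29.597  46.462] tooly ang 0.11014371249098245 toolx [-0.003 -0.    -1.   ] q7 -0.4177143339274017 w 43.00200164783795 t 111.05 F [0.482 0.559 0.209]
travel now-axes [30.454  3.04   0.83 ]
world ccw -0.003643712490982498 -> yaw(tool x down) 0.003643712490982498
```

```bash
python3 -m pendant '{"grip":[0,0,0,0,0,80,80,80,80,80,80,80],"travel":[[14,2.5,0.5],[10,0,0],[5,0,0],[1.5,0,0],[0,0,0],[0,0,0],[0,0,0],[0,0,0],[-10,0,0],[-35,0,0],[-40,0,0],[-25,0,0]],"yaw":[0.003,0,0,0,0,0,0,0,0,0,0,0]}'
python3 -m pendant '{"grip":[0,0,0,0,0,0,0,0],"travel":[[0,0,-30],[0,0,-35],[0,0,-35],[0,0,-32],[0,0,-22],[0,0,0],[0,0,0],[0,0,0]],"yaw":[0,0,0,0,0,0,0,0]}'
python3 - <<'E'
from h import *
goto([603.2,123.2,42],0.1065)
a=imaging.grab_frame('scene')
cv2.imwrite('pics/s32.png',cv2.resize(a[170:300,170:320],None,fx=5,fy=4.5))
E
```

```text
clock: 112.25
eef_pos: [621.7, -29.0, 130.7]
orientation: [1.557, 1.567, 0.094]
ft_force: [-0.4, -0.9, 0.6]
width: 68.1
clock: 113.05
eef_pos: [604.5, 121.8, 127.1]
orientation: [0.012, 1.57, -1.454]
ft_force: [-0.1, -1.2, 0.0]
width: 0.3
tcp [604.487 121.783 127.115] tooly ang 0.10508351724670757 toolx [ 0.    -0.001 -1.   ] q7 -0.6078999074579755 w 0.25186719920130274 t 113.05 F [-0.059 -1.161  0.026]
travel now-axes [85.113 -1.133 -1.644]
world ccw 0.001416482753292314 -> yaw(tool x down) -0.001416482753292314
```

View pics/s32.png

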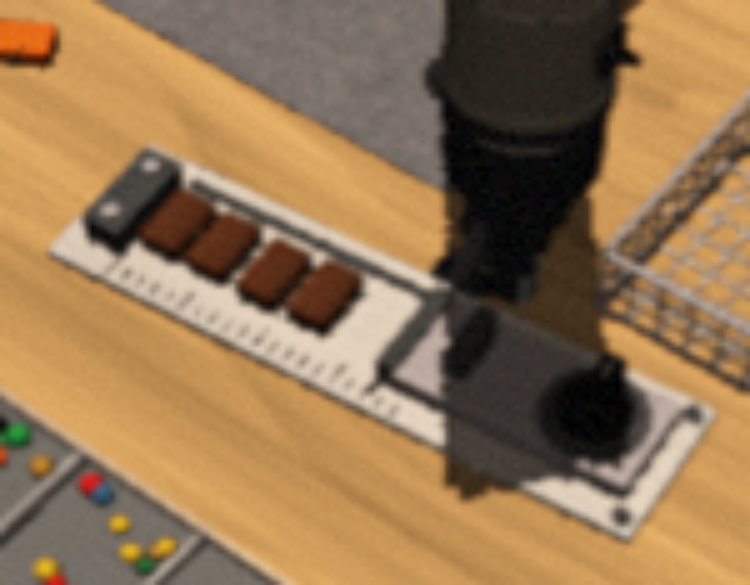

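All four beads are in a neat row again. I'll go down and push the fin, with the end expected at y of about 56.6.

```bash
python3 -m pendant '{"grip":[0,0,0,0,0,0],"travel":[[25,-1,-1.6],[30,0,0],[20,0,0],[10,0,0],[0,0,0],[0,0,0]],"yaw":[0,0,0,0,0,0]}'
python3 -m pendant '{"grip":[0,0,0,0,0,0,0,0,0,0,0,0,0,0],"travel":[[0,0,4],[0,0,5],[0,0,5],[0,0,5],[0,0,5],[0,0,5],[0,0,5],[0,0,5],[0,0,5],[0,0,5],[0,0,5],[0,0,5],[0,0,0],[0,0,0]],"yaw":[0,0,0,0,0,0,0,0,0,0,0,0,0,0]}'
```

```text
clock: 113.7
eef_pos: [603.6, 124.9, 42.8]
orientation: [1.796, 1.57, 0.331]
ft_force: [0.7, -0.3, 0.6]
width: -0.2
clock: 115.1
eef_pos: [608.4, 65.0, 41.4]
orientation: [-0.926, 1.568, -2.391]
ft_force: [-0.0, 0.3, -0.3]
width: -0.3
```

```bash
python3 -m pendant '{"grip":[0,0,0,0,0,0],"travel":[[0,0,2],[0,0,2],[0,0,2],[0,0,1],[0,0,0],[0,0,0]],"yaw":[0,0,0,0,0,0]}'
python3 -m pendant '{"grip":[0,0],"travel":[[0,0,1],[0,0,0]],"yaw":[0,0]}'
```

```text
clock: 115.7
eef_pos: [609.9, 59.3, 42.0]
orientation: [-0.956, 1.571, -2.42]
ft_force: [-2.0, 2.2, -1.0]
width: -0.1
clock: 115.9
eef_pos: [610.1, 58.5, 42.0]
orientation: [-2.327, 1.571, 2.493]
ft_force: [-2.3, 3.2, -0.8]
width: -0.0
```

```bash
python3 -m pendant '{"grip":[0,0,0],"travel":[[0,0,1],[0,0,1],[0,0,0]],"yaw":[0,0,0]}'
python3 -m pendant '{"grip":[0,0,0],"travel":[[0,0,1],[0,0,1],[0,0,0]],"yaw":[0,0,0]}'
```

```text
clock: 116.2
eef_pos: [610.3, 56.6, 42.0]
orientation: [2.975, 1.57, 1.512]
ft_force: [-2.9, 3.0, -0.8]
width: -0.1
clock: 116.5
eef_pos: [610.3, 56.6, 42.1]
orientation: [2.977, 1.568, 1.515]
ft_force: [-3.1, 7.3, -2.8]
width: 0.1
```

```bash
python3 -m pendant '{"grip":[0,0,0],"travel":[[0,0,1],[0,0,0.5],[0,0,0]],"yaw":[0,0,0]}'
python3 -m pendant '{"grip":[0,0,0,0,0,0,0,60,60,60],"travel":[[0,0,-5],[0,0,-6],[0,0,0],[-20,0,0],[-40,0,0],[-40,0,0],[0,0,-20],[0,0,-31],[0,0,0],[0,0,0]],"yaw":[0,0,0,0,0,0,0,0,0,0]}'
python3 -m pendant '{"grip":[60,60,60,60,60,60,60,60,60,60,60,60,60],"travel":[[0,0,0],[0,0,0],[0,0,0],[0,0,0],[0,0,0],[0,0,0],[0,0,0],[0,0,0],[0,0,0],[0,0,0],[0,0,0],[0,0,0],[0,0,0]],"yaw":[-0.143,-0.143,-0.143,-0.143,-0.143,-0.143,-0.143,-0.143,-0.143,-0.143,-0.143,0,0]}'
python3 - <<'E'
from h import *
goto([604.2,114.3,51],1.676)
a=imaging.grab_frame('scene')
cv2.imwrite('pics/s33.png',cv2.resize(a[170:300,170:320],None,fx=5,fy=4.5))
E
```

```text
clock: 116.8
eef_pos: [610.3, 56.6, 42.1]
orientation: [2.995, 1.566, 1.533]
ft_force: [-2.2, 9.6, -4.3]
width: -0.1
clock: 117.8
eef_pos: [604.3, 114.7, 142.3]
orientation: [0.656, 1.57, -0.807]
ft_force: [-0.9, -0.2, -0.6]
width: 43.5
clock: 119.1
eef_pos: [604.3, 113.3, 141.6]
orientation: [-2.38, 1.57, -2.276]
ft_force: [-0.2, 0.5, 0.5]
width: 50.9
tcp [604.332 113.269 141.578] tooly ang 1.674507750131152 toolx [-0.    -0.001 -1.   ] q7 0.7996983830381855 w 50.895920261867396 t 119.1 F [-0.201  0.455  0.53 ]
travel now-axes [90.578  1.084  0.022]
world ccw 0.0014922498688478836 -> yaw(tool x down) -0.0014922498688478836
```

View pics/s33.png

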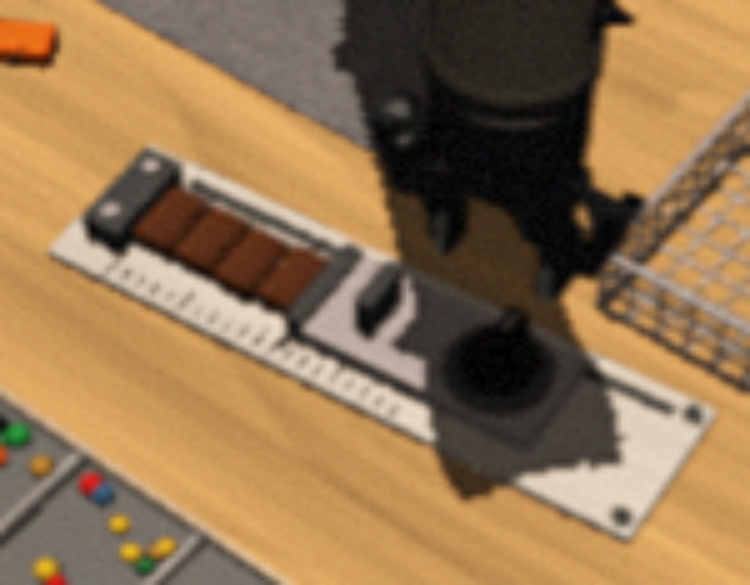

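The row is pressed end to end, with the same jaw position as both earlier readings. Now the lock.

```bash
python3 -m pendant '{"grip":[60,60,60,60,60,60,60],"travel":[[25,0,0],[30,0,0],[20,0,0],[10,0,0],[4,0,0],[0,0,0],[0,0,0]],"yaw":[0,0,0,0,0,0,0]}'
python3 -m pendant '{"grip":[0,0,0,0,0,0,0],"travel":[[0,0,0],[0,0,0],[0,0,0],[0,0,0],[0,0,0],[0,0,0],[0,0,0]],"yaw":[0,0,0,0,0,0,0]}' 40
python3 -m pendant '{"grip":[0,0],"travel":[[0,-1.2,0],[0,0,0]],"yaw":[0,0]}'
```

```text
clock: 119.85
eef_pos: [604.8, 115.0, 54.1]
orientation: [0.237, 1.569, 0.346]
ft_force: [-0.9, -0.3, -0.1]
width: 51.1
clock: 120.55
eef_pos: [604.4, 115.4, 53.7]
orientation: [0.724, 1.569, 0.834]
ft_force: [-1.3, 0.8, 5.2]
width: 13.2
clock: 120.75
eef_pos: [604.4, 115.2, 53.8]
orientation: [1.102, 1.568, 1.212]
ft_force: [-1.2, 4.8, 5.2]
width: 13.0
```

```bash
python3 -m pendant '{"grip":[0,0],"travel":[[0,-0.8,0],[0,0,0]],"yaw":[0,0]}'
python3 -m pendant '{"grip":[0,0,0,0,0,0,0,0,0,0,0,0,0,0],"travel":[[0,0,0],[0,0,0],[0,0,0],[0,0,0],[0,0,0],[0,0,0],[0,0,0],[0,0,0],[0,0,0],[0,0,0],[0,0,0],[0,0,0],[0,0,0],[0,0,0]],"yaw":[0.12,0.12,0.12,0.12,0.12,0.12,0.12,0.12,0.12,0.12,0.1,0.07,0,0]}'
python3 -m pendant '{"grip":[60,60,60,60,60,60,60,60,60],"travel":[[0,0,0],[0,0,0],[0,0,0],[-20,0,0],[-35,0,0],[-35,0,0],[0,0,0],[0,0,0],[0,0,0]],"yaw":[0,0,0,0,0,0,0.103,0.103,0]}' 25
python3 - <<'E'
from h import *
goto([621,-44,53],0.1065)
E
```

```text
clock: 120.95
eef_pos: [604.4, 115.1, 53.8]
orientation: [1.171, 1.567, 1.282]
ft_force: [-0.8, 6.2, 4.5]
width: 13.2
clock: 122.35
eef_pos: [603.8, 114.5, 53.8]
orientation: [2.824, 1.569, 1.564]
ft_force: [-3.3, 4.5, 8.0]
width: 12.8
clock: 123.25
eef_pos: [604.4, 111.9, 143.1]
orientation: [0.199, 1.57, -1.27]
ft_force: [0.3, -0.0, -0.3]
width: 51.4
tcp [604.39  111.866 143.108] tooly ang 0.10244078090386155 toolx [ 0.    -0.001 -1.   ] q7 -0.5859683700326513 w 51.35271874816825 t 123.25 F [ 0.27  -0.05  -0.274]
travel now-axes [ 90.279   0.564 156.649]
world ccw 0.004059219096138378 -> yaw(tool x down) -0.004059219096138378
```

```bash
python3 -m pendant '{"grip":[80,80,80,80,80,80,80,80,80,80,80],"travel":[[0,0,30],[0,0,35],[0,0,35],[0,0,32],[0,0,24.6],[35,0,0],[35,0,0],[20,0,0],[0,0.5,0],[0,0,0],[0,0,0]],"yaw":[-0.004,0,0,0,0,0,0,0,0,0,0]}'
python3 - <<'E'
from h import *
goto([621,-44,17],0.1065)
carriage(); a=imaging.grab_frame('scene'); cv2.imwrite('pics/ref3.png',a)
E
```

```text
clock: 124.35
eef_pos: [622.6, -42.8, 54.4]
orientation: [1.496, 1.569, 0.034]
ft_force: [-0.4, -0.8, -0.4]
width: 68.7
tcp [622.633 -42.826  54.414] tooly ang 0.10888382876428473 toolx [ 0.002  0.    -1.   ] q7 -0.3933317208732181 w 68.66213236357292 t 124.35 F [-0.356 -0.819 -0.413]
travel now-axes [37.41  -1.832  0.984]
world ccw -0.002383828764284779 -> yaw(tool x down) 0.002383828764284779
knob 0.999 shift px/5 0 0 (1.6 px per mm)
corner 0.998 shift px/5 0 0 (1.6 px per mm)
```

The carriage sits at exactly the same place as in the earlier reference picture (zero pixel shift). Now a gentle grip on bead 3.

```bash
python3 -m pendant '{"grip":[80,80,80,80,80,0,0,0,0,0,0],"travel":[[12,-1.2,1],[13,0,0],[9,0,0],[3,0,0],[0,0,0],[0,0,0],[0,0,0],[0,0,0],[0,0,0],[0,0,0],[0,0,0]],"yaw":[0.002,0,0,0,0,0,0,0,0,0,0]}' 25
python3 -m pendant '{"grip":[0,0],"travel":[[-1,0,0],[0,0,0]],"yaw":[0,0]}'
python3 -m pendant '{"grip":[0,0],"travel":[[-0.7,0,0],[0,0,0]],"yaw":[0,0]}'
python3 -m pendant '{"grip":[0,0],"travel":[[0.7,0,0],[0,0,0]],"yaw":[0,0]}'
python3 -c "
from h import *
goto([621,-44,17],0.1065); carriage()"
```

```text
clock: 125.55
eef_pos: [621.9, -43.8, 16.9]
orientation: [1.636, 1.568, 0.171]
ft_force: [5.3, 1.0, 3.9]
width: 43.5
clock: 125.75
eef_pos: [621.7, -43.8, 17.1]
orientation: [1.845, 1.568, 0.381]
ft_force: [6.6, 1.8, -2.2]
width: 43.4
clock: 125.95
eef_pos: [621.6, -43.8, 17.3]
orientation: [1.949, 1.568, 0.485]
ft_force: [9.5, 2.3, -7.1]
width: 42.6
clock: 126.15
eef_pos: [621.6, -43.8, 17.1]
orientation: [1.838, 1.568, 0.373]
ft_force: [7.3, 0.7, -2.2]
width: 43.6
tcp [621.63  -43.784  17.076] tooly ang 0.1062936037941222 toolx [ 0.002  0.001 -1.   ] q7 -0.42611566975011944 w 43.57120786103096 t 126.15 F [ 7.282  0.728 -2.214]
travel now-axes [ 0.074 -0.649  0.148]
world ccw 0.00020639620587781238 -> yaw(tool x down) -0.00020639620587781238
knob 0.999 shift px/5 0 0 (1.6 px per mm)
corner 0.998 shift px/5 0 0 (1.6 px per mm)
```

```bash
python3 -m pendant '{"grip":[0,0],"travel":[[0,-1.5,0],[0,0,0]],"yaw":[0,0]}'
python3 -m pendant '{"grip":[0,0],"travel":[[0,-1.5,0],[0,0,0]],"yaw":[0,0]}'
python3 -c "
from h import *
goto([621,-44,17],0.1065); carriage()"
```

```text
clock: 126.4
eef_pos: [621.5, -43.8, 17.3]
orientation: [1.784, 1.565, 0.319]
ft_force: [10.8, 1.5, -6.1]
width: 43.1
clock: 126.6
eef_pos: [621.3, -43.7, 17.5]
orientation: [1.766, 1.563, 0.302]
ft_force: [13.7, 2.8, -8.5]
width: 43.2
tcp [621.342 -43.707  17.493] tooly ang 0.1064340317764685 toolx [ 0.008  0.002 -1.   ] q7 -0.4275948534522878 w 43.2041683048116 t 126.6 F [13.736  2.771 -8.508]
travel now-axes [ 0.49  -0.375  0.256]
world ccw 6.596822353155396e-05 -> yaw(tool x down) -6.596822353155396e-05
knob 0.998 shift px/5 0 0 (1.6 px per mm)
corner 0.998 shift px/5 0 0 (1.6 px per mm)
```

```bash
python3 -m pendant '{"grip":[0,0],"travel":[[0.5,-1.2,0],[0,0,0]],"yaw":[0,0]}' 40
python3 -m pendant '{"grip":[0,0],"travel":[[0,-1.2,0],[0,0,0]],"yaw":[0,0]}'
python3 -c "
from h import *
goto([621,-44,17],0.1065); carriage()"
```

```text
clock: 126.85
eef_pos: [621.1, -43.7, 17.6]
orientation: [1.73, 1.561, 0.265]
ft_force: [15.4, 2.6, -5.5]
width: 43.0
clock: 127.05
eef_pos: [620.9, -43.6, 17.9]
orientation: [1.731, 1.559, 0.266]
ft_force: [18.0, 2.4, -7.2]
width: 43.0
tcp [620.872 -43.633  17.879] tooly ang 0.106494150366501 toolx [ 0.012  0.003 -1.   ] q7 -0.4291891972338848 w 43.045580374084494 t 127.05 F [17.987  2.422 -7.199]
travel now-axes [0.88  0.078 0.38 ]
world ccw 5.849633498922202e-06 -> yaw(tool x down) -5.849633498922202e-06
knob 0.997 shift px/5 0 0 (1.6 px per mm)
corner 0.998 shift px/5 0 0 (1.6 px per mm)
```

```bash
python3 -m pendant '{"grip":[0,0,0],"travel":[[0.5,-1.2,0],[0,-1.2,0],[0,0,0]],"yaw":[0,0,0]}'
python3 -m pendant '{"grip":[0,0,0],"travel":[[0.5,-1.2,0],[0,-1,0],[0,0,0]],"yaw":[0,0,0]}'
python3 -c "
from h import *
goto([621,-44,17],0.1065); carriage()"
```

```text
clock: 127.4
eef_pos: [619.6, -43.4, 18.1]
orientation: [1.731, 1.557, 0.267]
ft_force: [19.1, 3.1, -4.0]
width: 42.6
clock: 127.7
eef_pos: [618.7, -43.0, 18.3]
orientation: [1.741, 1.554, 0.277]
ft_force: [20.7, 4.4, -4.4]
width: 42.6
tcp [618.658 -43.048  18.25 ] tooly ang 0.10700578986263001 toolx [ 0.016  0.005 -1.   ] q7 -0.4323436119917886 w 42.574649739775744 t 127.7 F [20.658  4.379 -4.45 ]
travel now-axes [1.284 2.206 1.2  ]
world ccw -0.0005057898626299462 -> yaw(tool x down) 0.0005057898626299462
knob 0.995 shift px/5 2 1 (1.6 px per mm)
corner 0.998 shift px/5 0 0 (1.6 px per mm)
```

```bash
python3 -m pendant '{"grip":[0,0,0],"travel":[[0,4,0],[0,3,0],[0,0,0]],"yaw":[0,0,0]}'
python3 -c "
from h import *
goto([621,-44,17],0.1065); a=carriage()
cv2.imwrite('pics/s34.png',cv2.resize(a[185:260,180:290],None,fx=7,fy=7,interpolation=cv2.INTER_CUBIC))"
```

```text
clock: 128.05
eef_pos: [619.0, -43.1, 17.0]
orientation: [1.884, 1.568, 0.42]
ft_force: [3.1, 2.8, 9.7]
width: 42.5
tcp [618.978 -43.076  16.955] tooly ang 0.10684004281085092 toolx [ 0.003  0.001 -1.   ] q7 -0.42887371528496415 w 42.4979986355437 t 128.05 F [3.102 2.82  9.664]
travel now-axes [-0.041  1.913  1.135]
world ccw -0.0003400428108508713 -> yaw(tool x down) 0.0003400428108508713
knob 0.995 shift px/5 2 1 (1.6 px per mm)
corner 0.998 shift px/5 0 0 (1.6 px per mm)
```

View pics/s34.png

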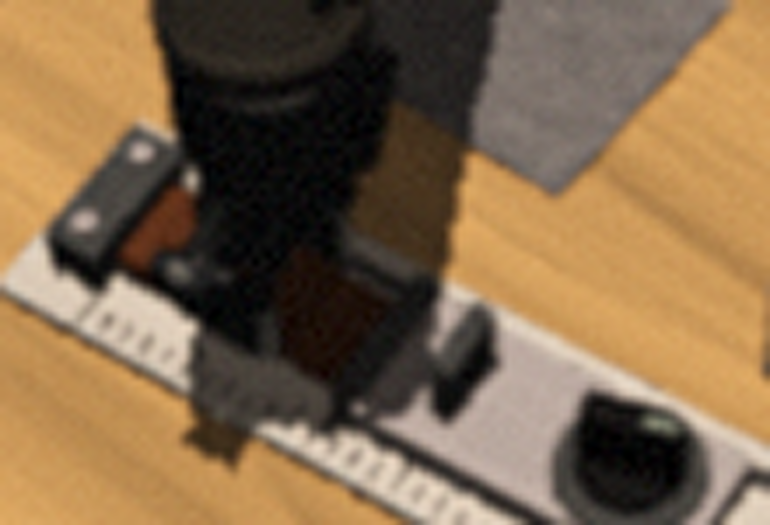

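```bash
cat >> h.py <<'E'
def sub(ref='pics/ref3.png',B=None):
    A=cv2.imread(ref); 
    if B is None: B=imaging.grab_frame('scene')
    g=lambda i:cv2.cvtColor(i,cv2.COLOR_BGR2GRAY).astype(np.float32)
    a,b=g(A),g(B)
    t=a[240:268,256:284]; M=np.float32([[1,0,0],[0,1,0]])
    try:
        _,M=cv2.findTransformECC(t,b[240:268,256:284],M,cv2.MOTION_TRANSLATION,(3,100,1e-5))
        d=M[:,2]; print("knob shift px",d,"mm",d@np.array([3.254,1.73])/ (3.254**2+1.73**2)*10)
    except Exception as e: print(e)
    return B
E
python3 -c "
from h import *
sub(); sub(B=cv2.imread('pics/ref.png'))"
```

```text
knob shift px [0.319 0.157] mm 0.9657150404007541
knob shift px [ 0.003 -0.006] mm -0.00022022680240317262
```

The jaw has crept 0.97 mm (sub-pixel measure), which should have relieved the squeeze. I'll test carefully whether the bead is free now, watching the jaw.

```bash
python3 -m pendant '{"grip":[0,0],"travel":[[-1.5,0.5,0],[0,0,0]],"yaw":[0,0]}'
python3 -m pendant '{"grip":[0,0],"travel":[[0,1,0],[0,0,0]],"yaw":[0,0]}'
python3 -m pendant '{"grip":[0,0],"travel":[[0,1,0],[0,0,0]],"yaw":[0,0]}'
python3 -c "
from h import *
sub()"
```

```text
clock: 128.35
eef_pos: [618.8, -43.1, 17.4]
orientation: [2.146, 1.568, 0.683]
ft_force: [5.6, 2.1, 1.8]
width: 42.6
clock: 128.55
eef_pos: [618.9, -43.2, 17.1]
orientation: [2.973, 1.57, 1.509]
ft_force: [3.2, 4.2, 2.4]
width: 42.7
clock: 128.75
eef_pos: [619.0, -43.2, 17.0]
orientation: [-2.044, 1.569, 2.775]
ft_force: [-0.5, 4.5, 5.0]
width: 42.6
knob shift px [0.343 0.176] mm 1.0470574048338155
```

The row is still squeezed by the lock's own grip. The fix is to reset the lock with the knob held. I'll free it, press the row through the knob, lock, then ease back with a pull below the 15 N hold so the squeeze drops without moving the jaw.

```bash
python3 -m pendant '{"grip":[75,75,75,75,75,75,60,60,60,60,60,60,60],"travel":[[0,0,0],[0,0,0],[-15,0,0],[-40,0,0],[-45,0,0],[0,0.4,-32],[0,0.4,-35],[0,0.4,-35],[0,0.4,-33],[0,0.4,-24.5],[0,0,0],[0,0,0],[0,0,0]],"yaw":[0,0,0,0,0,0,0,0,0,0,-0.103,-0.103,0]}'
python3 - <<'E'
from h import *
goto([603.6,115.6,53],0.312)
a=imaging.grab_frame('scene')
cv2.imwrite('pics/s35.png',cv2.resize(a[170:300,170:320],None,fx=5,fy=4.5))
E
```

```text
clock: 130.1
eef_pos: [604.9, 114.2, 117.6]
orientation: [-0.838, 1.57, -2.096]
ft_force: [0.5, 0.2, -0.2]
width: 51.2
tcp [604.93  114.166 117.555] tooly ang 0.31262569143195057 toolx [-0.    -0.001 -1.   ] q7 -0.42577263703384954 w 51.20559495306248 t 130.1 F [ 0.51   0.193 -0.229]
travel now-axes [64.555 -0.794 -1.801]
world ccw -0.0006256914319506812 -> yaw(tool x down) 0.0006256914319506812
```

View pics/s35.png

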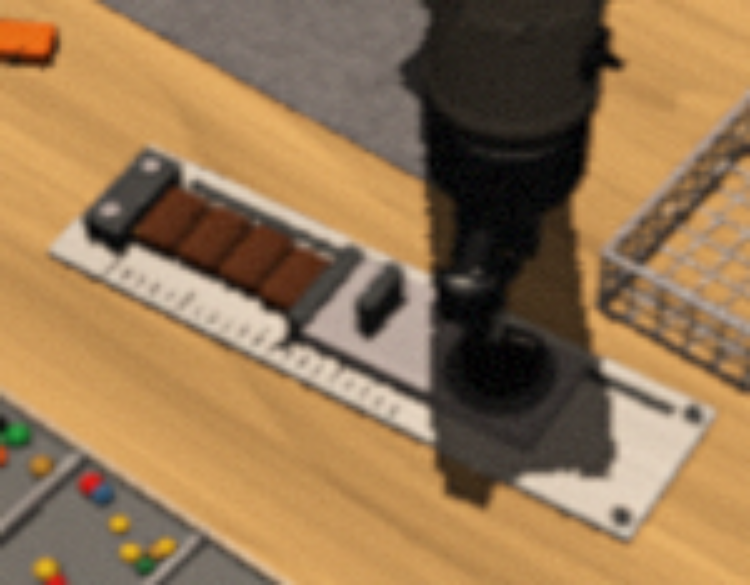

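The row is still neat and flat. I'll grip the knob and free it.

```bash
python3 -m pendant '{"grip":[60,60,60,60,60,0,0,0,0,0,0],"travel":[[20,-0.6,-1.6],[25,0,0],[14,0,0],[6,0,0],[0,0,0],[0,0,0],[0,0,0],[0,0,0],[0,0,0],[0,0,0],[0,0,0]],"yaw":[0,0,0,0,0,0,0,0,0,0,0]}' 40
python3 -m pendant '{"grip":[0,0,0,0,0,0,0,0,0,0,0,0,0],"travel":[[0,0,0],[0,0,0],[0,0,0],[0,0,0],[0,0,0],[0,0,0],[0,0,0],[0,0,0],[0,0,0],[0,0,0],[0,0,0],[0,0,0],[0,0,0]],"yaw":[-0.12,-0.12,-0.12,-0.12,-0.12,-0.12,-0.12,-0.12,-0.12,-0.12,-0.12,-0.03,0]}'
python3 -m pendant '{"grip":[0,0],"travel":[[0,-2,0],[0,0,0]],"yaw":[0,0]}'
```

```text
clock: 131.25
eef_pos: [603.8, 115.9, 53.1]
orientation: [-0.31, 1.57, -1.569]
ft_force: [-3.7, -0.5, 7.0]
width: 12.9
clock: 132.55
eef_pos: [604.1, 116.5, 53.1]
orientation: [0.894, 1.57, 0.986]
ft_force: [-2.0, 0.0, 4.8]
width: 13.1
clock: 132.75
eef_pos: [604.2, 115.7, 53.1]
orientation: [1.132, 1.568, 1.224]
ft_force: [-3.7, 3.2, 5.5]
width: 13.1
```

```bash
python3 -m pendant '{"grip":[0,0,0],"travel":[[0,-1,0],[0,-1,0],[0,0,0]],"yaw":[0,0,0]}'
python3 -m pendant '{"grip":[0,0,0],"travel":[[0,-1,0],[0,-0.7,0],[0,0,0]],"yaw":[0,0,0]}'
```

```text
clock: 133.05
eef_pos: [604.2, 115.5, 53.1]
orientation: [1.27, 1.565, 1.363]
ft_force: [-2.8, 7.5, 3.2]
width: 13.1
clock: 133.35
eef_pos: [604.1, 115.4, 53.1]
orientation: [1.316, 1.563, 1.41]
ft_force: [-1.7, 10.7, 1.2]
width: 13.3
```

```bash
python3 -m pendant '{"grip":[0,0,0,0,0,0,0,0,0,0,0,0,0],"travel":[[0,0,0],[0,0,0],[0,0,0],[0,0,0],[0,0,0],[0,0,0],[0,0,0],[0,0,0],[0,0,0],[0,0,0],[0,0,0],[0,0,0],[0,0,0]],"yaw":[0.12,0.12,0.12,0.12,0.12,0.12,0.12,0.12,0.12,0.12,0.1,0.07,0]}'
python3 - <<'E'
from h import *
s,e,R=tcp(); g=np.array([-.106,.9944,0]); print(e,s['ft_force'],"travel per mm of +gauge y",R.T@g, np.arctan2(R[1,1],R[0,1]))
sub()
E
```

```text
clock: 134.65
eef_pos: [603.9, 114.9, 53.2]
orientation: [2.69, 1.566, 1.412]
ft_force: [-4.4, 8.9, 3.6]
width: 13.2
[603.873 114.865  53.164] [-4.351  8.901  3.603] travel per mm of +gauge y [ 0.005  0.186 -0.983] 0.2931798941009582
knob shift px [ 0.676 -0.24 ] mm 1.3138307590189535
```

```bash
python3 -m pendant '{"grip":[0,0,0],"travel":[[0,0.4,-2],[0,0.4,-2],[0,0,0]],"yaw":[0,0,0]}'
python3 -m pendant '{"grip":[0,0,0],"travel":[[0,0.3,-1.5],[0,0.2,-1],[0,0,0]],"yaw":[0,0,0]}'
```

```text
clock: 135.0
eef_pos: [603.9, 115.1, 53.1]
orientation: [0.205, 1.57, -1.073]
ft_force: [-4.0, 0.9, 8.8]
width: 13.3
clock: 135.3
eef_pos: [603.9, 115.2, 53.1]
orientation: [-0.311, 1.567, -1.591]
ft_force: [-4.7, -4.1, 11.6]
width: 13.2
```

```bash
python3 -m pendant '{"grip":[0,0,0],"travel":[[0,0.3,-1.5],[0,0.2,-1],[0,0,0]],"yaw":[0,0,0]}'
python3 -m pendant '{"grip":[0,0,0],"travel":[[0,0.2,-1],[0,0,0],[0,0,0]],"yaw":[0,0,0]}'
```

```text
clock: 135.6
eef_pos: [603.9, 115.3, 53.0]
orientation: [-0.358, 1.564, -1.639]
ft_force: [-5.4, -8.7, 14.8]
width: 13.1
clock: 135.9
eef_pos: [603.9, 115.4, 53.0]
orientation: [-0.354, 1.563, -1.636]
ft_force: [-5.2, -10.6, 14.6]
width: 13.2
```

```bash
python3 -m pendant '{"grip":[0,0,0,0],"travel":[[0,0.1,-0.6],[0,0,0],[0,-0.6,3],[0,-0.2,1]],"yaw":[0,0,0,0]}'
python3 -m pendant '{"grip":[60,60,60,60,60,60,60,60,60],"travel":[[0,0,0],[0,0,0],[0,0,0],[-20,0,0],[-35,0,0],[-35,0,0],[0,0,0],[0,0,0],[0,0,0]],"yaw":[0,0,0,0,0,0,0.093,0.093,0]}' 25
python3 - <<'E'
from h import *
goto([619,-43.5,53],0.1065)
E
```

```text
clock: 136.3
eef_pos: [603.9, 115.2, 53.1]
orientation: [-0.298, 1.568, -1.578]
ft_force: [-4.7, -2.3, 10.9]
width: 13.2
clock: 137.2
eef_pos: [604.0, 116.9, 142.2]
orientation: [0.78, 1.57, -0.685]
ft_force: [-0.4, -0.6, 0.1]
width: 51.1
tcp [603.996 116.914 142.242] tooly ang 0.10523794464336073 toolx [ 0.001 -0.    -1.   ] q7 -0.5946561974916218 w 51.12174779422637 t 137.2 F [-0.436 -0.577  0.102]
travel now-axes [ 89.329  -1.977 161.054]
world ccw 0.0012620553566393689 -> yaw(tool x down) -0.0012620553566393689
```

```bash
python3 -m pendant '{"grip":[80,80,80,80,80,80,80,80,80,80],"travel":[[0,-0.4,31],[0,-0.4,36],[0,-0.4,36],[0,-0.4,33],[0,-0.4,25],[35,0,0],[35,0,0],[15,0,0],[0,0,0],[0,0,0]],"yaw":[0,0,0,0,0,0,0,0,0,0]}'
python3 - <<'E'
from h import *
goto([619.3,-44,17],0.1065)
sub(); a=imaging.grab_frame('scene'); cv2.imwrite('pics/ref4.png',a)
E
```

```text
clock: 138.2
eef_pos: [619.6, -42.6, 57.8]
orientation: [2.0, 1.57, 0.537]
ft_force: [-0.1, 0.6, 0.6]
width: 68.5
tcp [619.579 -42.649  57.809] tooly ang 0.10754448804870688 toolx [ 0.001  0.    -1.   ] q7 -0.39507787911943393 w 68.46233200484228 t 138.2 F [-0.09   0.554  0.614]
travel now-axes [40.808 -0.459  1.33 ]
world ccw -0.0010444880487068264 -> yaw(tool x down) 0.0010444880487068264
knob shift px [0.088 0.065] mm 0.2930697643113842
```

The jaw reads within 0.3 mm of the earlier fully pressed position, and the squeeze is eased. I'll grip bead 3 again and test.

```bash
python3 -m pendant '{"grip":[80,80,80,80,80,0,0,0,0,0,0],"travel":[[12,-0.3,1.2],[13,0,0],[12,0,0],[3.5,0,0],[0,0,0],[0,0,0],[0,0,0],[0,0,0],[0,0,0],[0,0,0],[0,0,0]],"yaw":[0,0,0,0,0,0,0,0,0,0,0]}' 25
python3 -m pendant '{"grip":[0,0],"travel":[[-0.6,1,0],[0,0,0]],"yaw":[0,0]}'
python3 -m pendant '{"grip":[0,0],"travel":[[0,1,0],[0,0,0]],"yaw":[0,0]}'
python3 -m pendant '{"grip":[0,0],"travel":[[0,1,0],[0,0,0]],"yaw":[0,0]}'
python3 -c "
from h import *
sub()"
```

```text
clock: 139.4
eef_pos: [619.4, -44.4, 17.1]
orientation: [1.575, 1.569, 0.11]
ft_force: [1.1, 0.2, 3.3]
width: 43.5
clock: 139.6
eef_pos: [619.5, -44.4, 17.1]
orientation: [-1.537, 1.57, -3.002]
ft_force: [-0.6, 0.7, 3.3]
width: 43.0
clock: 139.8
eef_pos: [619.5, -44.4, 17.1]
orientation: [-1.421, 1.568, -2.886]
ft_force: [-4.0, 0.4, 6.3]
width: 43.2
clock: 140.0
eef_pos: [619.5, -44.4, 17.1]
orientation: [-1.395, 1.566, -2.86]
ft_force: [-7.5, 0.6, 9.5]
width: 43.0
knob shift px [0.064 0.075] mm 0.24958110744223194
```

```bash
python3 -m pendant '{"grip":[0,0],"travel":[[-1.8,0.5,0],[0,0,0]],"yaw":[0,0]}'
python3 -m pendant '{"grip":[0,0],"travel":[[-0.6,0.7,0],[0,0,0]],"yaw":[0,0]}'
python3 -c "
from h import *
sub()"
```

```text
clock: 140.25
eef_pos: [620.1, -44.3, 17.7]
orientation: [-1.647, 1.567, -3.112]
ft_force: [-4.6, 1.3, -1.5]
width: 43.3
clock: 140.45
eef_pos: [620.2, -44.3, 17.9]
orientation: [-1.618, 1.565, -3.083]
ft_force: [-6.1, 1.4, -4.9]
width: 43.4
knob shift px [0.071 0.084] mm 0.27692678146506616
```

```bash
python3 -m pendant '{"grip":[0,0],"travel":[[-0.8,1,0],[0,0,0]],"yaw":[0,0]}'
python3 -m pendant '{"grip":[0,0],"travel":[[-0.8,0.5,0],[0,0,0]],"yaw":[0,0]}'
python3 -c "
from h import *
sub()"
```

```text
clock: 140.7
eef_pos: [620.2, -44.2, 18.1]
orientation: [-1.624, 1.563, -3.09]
ft_force: [-7.4, 1.5, -5.9]
width: 42.9
clock: 140.9
eef_pos: [620.3, -44.2, 18.6]
orientation: [-1.636, 1.562, -3.101]
ft_force: [-8.0, 1.3, -6.3]
width: 43.1
knob shift px [0.085 0.063] mm 0.2842102137545856
```

```bash
python3 -m pendant '{"grip":[0,0,0],"travel":[[-0.8,0,0],[-0.8,0,0],[0,0,0]],"yaw":[0,0,0]}'
python3 -c "
from h import *
a=sub()
cv2.imwrite('pics/s36.png',cv2.resize(a[185:260,180:290],None,fx=7,fy=7,interpolation=cv2.INTER_CUBIC))"
```

```text
clock: 141.25
eef_pos: [620.2, -44.0, 19.6]
orientation: [-1.702, 1.562, 3.116]
ft_force: [-7.0, 1.3, -11.6]
width: 42.9
knob shift px [0.283 0.119] mm 0.8298146934428594
```

View pics/s36.png

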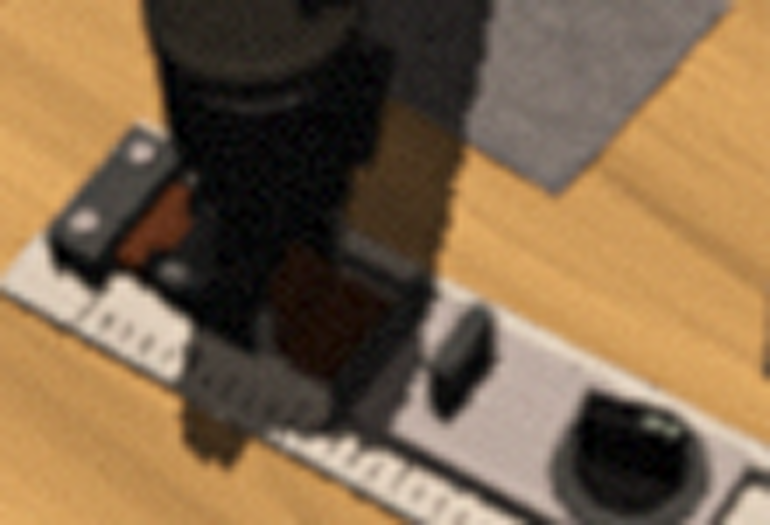

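The jaw moved about 0.5 mm with the tilt, so I'll stop and let the bead back down. The row should now have slack, as it did the second time, and then I'll test the slide.

```bash
python3 -m pendant '{"grip":[0,0],"travel":[[2.2,-2,0],[0,0,0]],"yaw":[0,0]}'
python3 -m pendant '{"grip":[0,0],"travel":[[0.8,-1,0],[0,0,0]],"yaw":[0,0]}'
python3 -m pendant '{"grip":[0,0],"travel":[[0,1,0],[0,0,0]],"yaw":[0,0]}'
python3 -c "
from h import *
sub()"
```

```text
clock: 141.5
eef_pos: [620.5, -43.9, 19.2]
orientation: [-1.772, 1.567, 3.046]
ft_force: [-5.3, 1.2, -5.2]
width: 43.1
clock: 141.7
eef_pos: [620.5, -43.9, 19.2]
orientation: [-1.885, 1.569, 2.934]
ft_force: [-5.3, 2.8, -4.7]
width: 43.2
clock: 141.9
eef_pos: [620.7, -43.8, 19.0]
orientation: [-1.695, 1.567, 3.124]
ft_force: [-7.4, 2.7, -3.3]
width: 43.0
knob shift px [0.225 0.107] mm 0.6747574862646157
```

```bash
python3 -m pendant '{"grip":[0,0],"travel":[[1.5,-1,0],[0,0,0]],"yaw":[0,0]}'
python3 -m pendant '{"grip":[0,0],"travel":[[1,0,0],[0,0,0]],"yaw":[0,0]}'
python3 -c "
from h import *
sub()"
```

```text
clock: 142.15
eef_pos: [620.8, -43.8, 18.1]
orientation: [-1.985, 1.57, 2.834]
ft_force: [-4.6, 2.3, -2.2]
width: 43.0
clock: 142.35
eef_pos: [622.5, -43.8, 17.9]
orientation: [1.683, 1.568, 0.219]
ft_force: [-1.6, 1.8, -0.7]
width: 43.3
knob shift px [0.218 0.094] mm 0.64246628850565
```

```bash
python3 -m pendant '{"grip":[0,0,0],"travel":[[0,1.5,0],[0,1.5,0],[0,0,0]],"yaw":[0,0,0]}'
python3 -m pendant '{"grip":[0,0,0],"travel":[[-1,1,0],[0,-2,0],[0,0,0]],"yaw":[0,0,0]}'
python3 -c "
from h import *
sub()"
```

```text
clock: 142.7
eef_pos: [625.2, -43.5, 17.6]
orientation: [1.92, 1.569, 0.456]
ft_force: [-1.9, 2.8, 1.3]
width: 43.1
clock: 143.0
eef_pos: [624.2, -43.9, 18.5]
orientation: [1.738, 1.569, 0.273]
ft_force: [-0.4, 3.6, -0.8]
width: 43.3
knob shift px [0.248 0.113] mm 0.7379038483970622
```

It slides freely and the jaw holds at 0.7 mm. I'll centre the side force and lift with small sideways strokes.

```bash
python3 -m pendant '{"grip":[0,0,0,0,0,0],"travel":[[0,0,-1.2],[-0.7,2,0],[-0.7,-2,0],[-0.7,2,0],[-0.7,-2,0],[0,0,0]],"yaw":[0,0,0,0,0,0]}'
python3 -c "
from h import *
sub()"
```

```text
clock: 143.65
eef_pos: [623.4, -43.5, 21.2]
orientation: [0.312, 1.57, -1.153]
ft_force: [-0.2, -0.3, 0.3]
width: 43.3
knob shift px [0.24  0.083] mm 0.6820152387622616
```

Zero force and the jaw is still. I'll carry on lifting.

```bash
python3 -m pendant '{"grip":[0,0,0,0,0,0],"travel":[[-1,2,0],[-1,-2,0],[-1,2,0],[-1,-2,0],[-1,2,0],[0,0,0]],"yaw":[0,0,0,0,0,0]}'
python3 -c "
from h import *
sub()"
```

```text
clock: 144.3
eef_pos: [624.9, -43.3, 25.9]
orientation: [-0.948, 1.569, -2.413]
ft_force: [-0.7, -3.0, -1.4]
width: 43.4
knob shift px [0.235 0.11 ] mm 0.7026961911665379
```

```bash
python3 -m pendant '{"grip":[0,0,0,0,0,0],"travel":[[-1,-2,0.5],[-1,2,0],[-1,-2,0],[-1,2,0],[-1.5,-2,0],[0,0,0]],"yaw":[0,0,0,0,0,0]}'
python3 -c "
from h import *
sub()"
```

```text
clock: 144.95
eef_pos: [624.3, -43.8, 32.1]
orientation: [1.35, 1.569, -0.115]
ft_force: [2.8, -3.8, -1.5]
width: 42.9
knob shift px [0.248 0.105] mm 0.7269120326615314
```

```bash
python3 -m pendant '{"grip":[0,0,0,0,0,0,0,0,0],"travel":[[-1.5,1,0.7],[-2,-1,0],[-3,0,0],[-5,0,0],[-15,0,0],[-30,0,0],[-35,0,0],[0,0,0],[0,0,0]],"yaw":[0,0,0,0,0,0,0,0,0]}'
python3 - <<'E'
from h import *
goto([440,205,120],0.1065)
a=sub(); b=imaging.grab_frame('top')
print([(round(d["confidence"],2),px2w("scene",d["centre"],0)) for d in imaging.landmark_of("scene","basket")[:1]],[(round(d["confidence"],2),px2w("top",d["centre"],0)) for d in imaging.landmark_of("top","basket")[:1]])
cv2.imwrite('pics/s37.png',cv2.resize(a[170:300,170:380],None,fx=3.7,fy=4))
E
```

```text
clock: 145.9
eef_pos: [623.6, -43.1, 124.6]
orientation: [1.656, 1.569, 0.192]
ft_force: [-1.5, -0.2, -1.4]
width: 43.3
tcp [623.645 -43.116 124.567] tooly ang 0.10694476722425413 toolx [ 0.002  0.    -1.   ] q7 -0.3383016769312429 w 43.309766338370935 t 145.9 F [-1.493 -0.228 -1.429]
travel now-axes [   4.326 -156.12  -266.301]
world ccw -0.00044476722425423887 -> yaw(tool x down) 0.00044476722425423887
knob shift px [0.234 0.1  ] mm 0.6894918770941981
[(0.8, array([430.214, 197.676,   0.   ]))] [(0.75, array([440.867, 194.505,   0.   ]))]
```

View pics/s37.png

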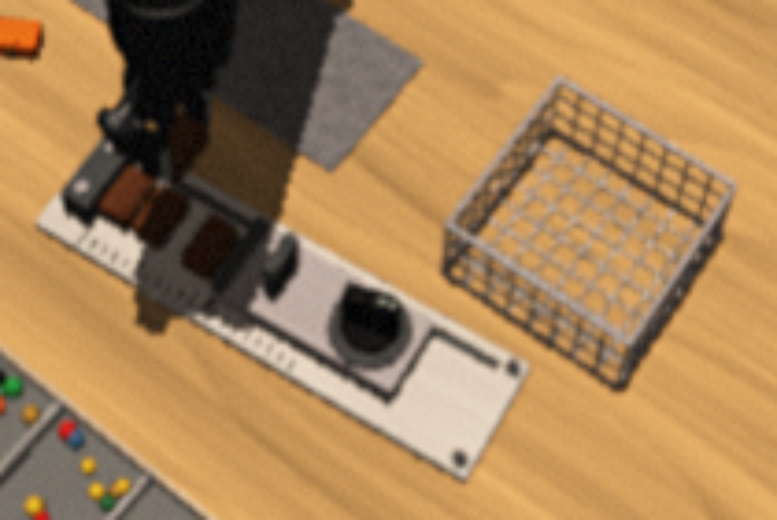

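Bead 3 is out and held, with the jaw shifted only about 0.7 mm. Beads 1, 2 and 4 lie flat with a gap, and the basket is in place. I'll take it to the basket.

```bash
python3 -m pendant '{"grip":[0,0,0,0,0,0,0,0,0,0,0],"travel":[[0,-19,-37],[0,-19,-37],[0,-19,-37],[0,-19,-37],[0,-19,-37],[0,-19,-37],[0,-19,-37],[0,-19,-37],[35,0,0],[30,0,0],[0,0,0]],"yaw":[0,0,0,0,0,0,0,0,0,0,0]}'
python3 - <<'E'
from h import *
goto([440,235,35],0.1065)
a=imaging.grab_frame('scene')
cv2.imwrite('pics/s38.png',cv2.resize(a[150:300,260:400],None,fx=4,fy=4))
E
```

```text
clock: 147.2
eef_pos: [437.9, 232.6, 54.5]
orientation: [-1.201, 1.563, -2.665]
ft_force: [-0.3, -0.3, -0.4]
width: 43.3
tcp [437.924 232.613  54.53 ] tooly ang 0.10734607530547174 toolx [-0.007 -0.004 -1.   ] q7 -1.036520296679217 w 43.252063259382155 t 147.2 F [-0.299 -0.277 -0.392]
travel now-axes [19.506  2.463 -2.206]
world ccw -0.0008460753054717607 -> yaw(tool x down) 0.0008460753054717607
```

View pics/s38.png

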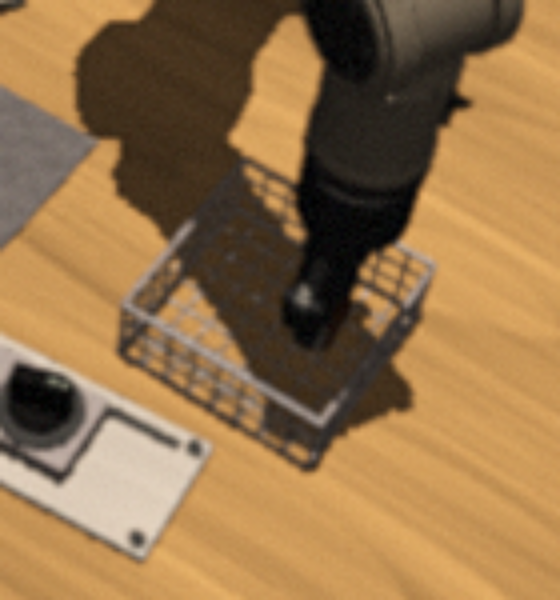

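```bash
python3 -m pendant '{"grip":[0,0,75,75,75,75,75,75,75],"travel":[[18,0,0],[8,0,0],[0,0,0],[0,0,0],[0,0,0],[-20,0,0],[-40,0,0],[-40,0,0],[0,0,0]],"yaw":[0,0,0,0,0,0,0,0,0]}'
python3 - <<'E'
from h import *
a=imaging.grab_frame('scene');b=imaging.grab_frame('top')
sub(B=a)
beads("scene",a,zt=28);beads("top",b,zt=28)
goto([618,-17,120],0.1065)
cv2.imwrite('pics/s39.png',cv2.resize(a[170:300,170:380],None,fx=3.7,fy=4))
cv2.imwrite('pics/t39.png',cv2.resize(b[130:270,140:400],None,fx=3,fy=3))
E
```

```text
clock: 148.15
eef_pos: [443.6, 236.6, 137.3]
orientation: [1.922, 1.562, 0.457]
ft_force: [0.5, 0.3, 0.4]
width: 64.0
knob shift px [0.238 0.102] mm 0.7000929356001996
scene blob 29 px [182.034 173.517] xy [ 583.666 -261.775] long ang 2.275 LW [46.081 13.072]
scene blob 245 px [220.437 207.759] xy [624.316 -87.478] long ang 1.661 LW [60.959 41.904]
scene blob 110 px [230.891 226.136] xy [618.95 -23.64] long ang 0.171 LW [40.947 25.254]
scene blob 38 px [329.842 349.474] xy [654.851 402.822] long ang 2.067 LW [37.267 12.842]
top blob 61 px [157.557 288.016] xy [626.822 -99.484] long ang 0.098 LW [40.312 23.586]
top blob 71 px [159.    277.113] xy [623.025 -68.763] long ang 0.088 LW [39.297 22.4  ]
top blob 62 px [160.194 260.5  ] xy [620.115 -21.925] long ang 0.056 LW [38.059 20.967]
tcp [441.718 234.236 133.273] tooly ang 0.10538507899792088 toolx [ 0.003  0.    -1.   ] q7 -0.9244488309439842 w 63.73454006512187 t 148.25 F [ 0.916 -0.388 -0.298]
travel now-axes [ 13.652 148.839 268.388]
world ccw 0.0011149210020791056 -> yaw(tool x down) -0.0011149210020791056
```

View pics/s39.png

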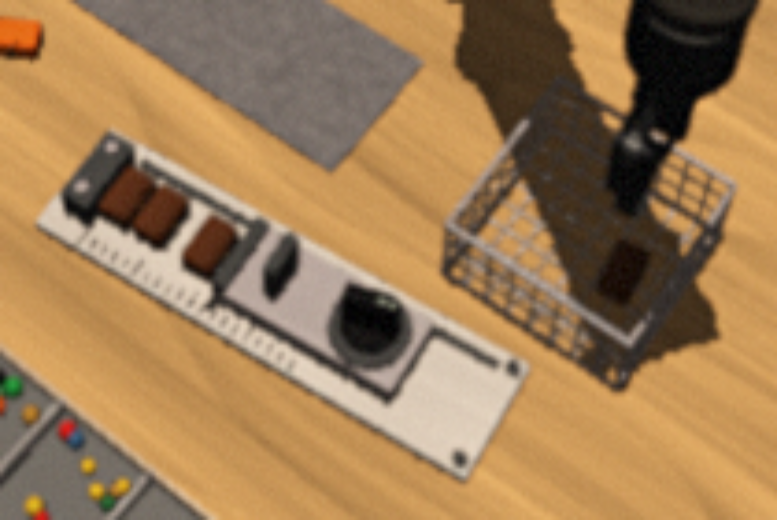

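View pics/t39.png

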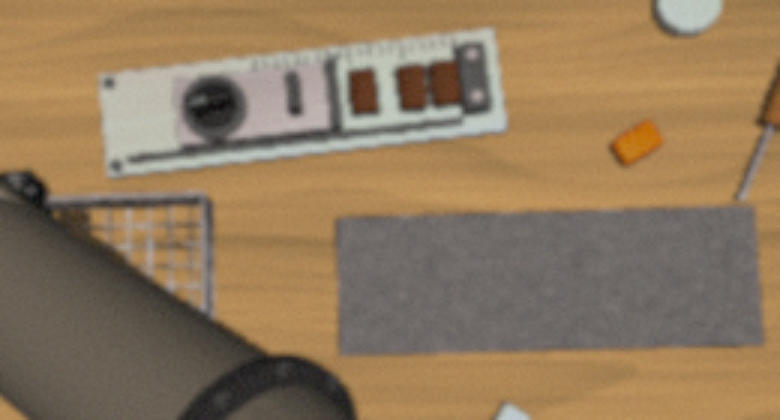

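Bead 3 is in the basket and beads 1, 2 and 4 lie loose with gaps. I'll fetch bead 4 next.

```bash
python3 -m pendant '{"grip":[75,75,75,75,75,75,75,75,75,75,75,75],"travel":[[0,18.7,34.2],[0,18.7,34.2],[0,18.7,34.2],[0,18.7,34.2],[0,18.7,34.2],[0,18.7,34.2],[0,18.7,34.2],[0,18.7,34.2],[35,0,0],[35,0,0],[0,0,0],[0,0,0]],"yaw":[0,0,0,0,0,0,0,0,0,0,0,0]}'
python3 - <<'E'
from h import *
goto([619.5,-21.5,16],0.1065)
E
```

```text
clock: 149.45
eef_pos: [617.7, -21.6, 61.3]
orientation: [-1.823, 1.568, 2.996]
ft_force: [0.7, -0.0, 0.4]
width: 64.1
tcp [617.737 -21.57   61.29 ] tooly ang 0.10695671811448443 toolx [-0.003  0.    -1.   ] q7 -0.4282205256510688 w 64.06551314475557 t 149.45 F [ 0.733 -0.039  0.444]
travel now-axes [45.286  1.877  0.148]
world ccw -0.0004567181144843335 -> yaw(tool x down) 0.0004567181144843335
```

```bash
python3 -m pendant '{"grip":[75,75,75,75,75,0,0,0,0,0,0],"travel":[[15,1.8,0],[17,0,0],[10,0,0],[3,0,0],[0,0,0],[0,0,0],[0,0,0],[0,0,0],[0,0,0],[0,0,0],[0,0,0]],"yaw":[0,0,0,0,0,0,0,0,0,0,0]}' 30
python3 -m pendant '{"grip":[0,0,0,0,0,0],"travel":[[-3,0,0],[-5,0,0],[-10,0,0],[-35,0,0],[-45,0,0],[-10,0,0]],"yaw":[0,0,0,0,0,0]}'
python3 - <<'E'
from h import *
a=sub()
goto([440,195,120],0.1065)
cv2.imwrite('pics/s40.png',cv2.resize(a[170:300,170:380],None,fx=3.7,fy=4))
E
```

```text
clock: 150.55
eef_pos: [621.1, -21.8, 17.8]
orientation: [1.44, 1.569, -0.025]
ft_force: [-0.1, -0.1, 6.2]
width: 43.1
clock: 151.15
eef_pos: [623.3, -20.8, 130.6]
orientation: [1.531, 1.563, 0.066]
ft_force: [0.8, 0.8, 0.7]
width: 43.2
knob shift px [0.222 0.11 ] mm 0.6720991304791718
tcp [623.104 -21.207 130.194] tooly ang 0.10599006381597396 toolx [ 0.007  0.    -1.   ] q7 -0.37448977408690903 w 43.2950814679583 t 151.2 F [0.173 0.576 1.097]
travel now-axes [   8.847 -159.274 -234.372]
world ccw 0.0005099361840259498 -> yaw(tool x down) -0.0005099361840259498
```

View pics/s40.png

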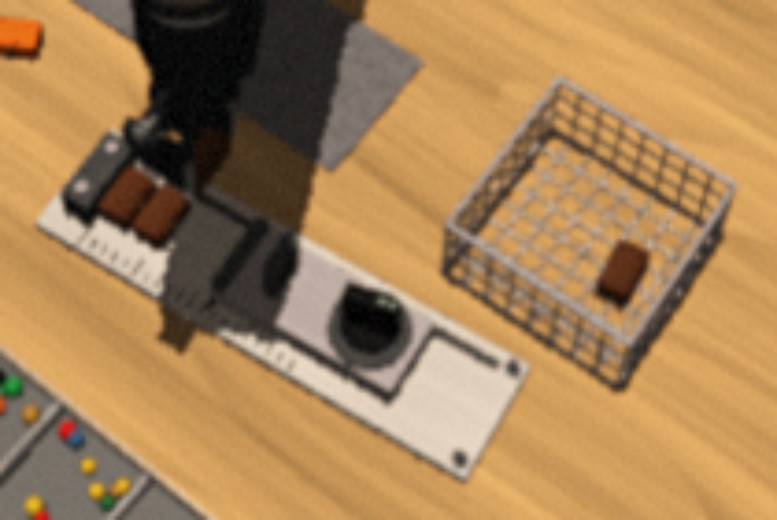

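```bash
python3 -m pendant '{"grip":[0,0,0,0,0,0,0,0,0,0,0,0],"travel":[[0,-22.7,-33.4],[0,-22.7,-33.4],[0,-22.7,-33.4],[0,-22.7,-33.4],[0,-22.7,-33.4],[0,-22.7,-33.4],[0,-22.7,-33.4],[30,0,0],[30,0,0],[15,0,0],[10,0,0],[0,0,0]],"yaw":[0,0,0,0,0,0,0,0,0,0,0,0]}'
python3 -m pendant '{"grip":[75,75,75,75,75,75,75],"travel":[[0,0,0],[0,0,0],[0,0,0],[-20,0,0],[-40,0,0],[-35,0,0],[0,0,0]],"yaw":[0,0,0,0,0,0,0]}'
python3 - <<'E'
from h import *
a=imaging.grab_frame('scene');b=imaging.grab_frame('top')
sub(B=a)
beads("scene",a,zt=28);beads("top",b,zt=28)
goto([623.5,-67.3,120],0.1065)
cv2.imwrite('pics/s41.png',cv2.resize(a[170:300,170:380],None,fx=3.7,fy=4))
E
```

```text
clock: 152.4
eef_pos: [436.6, 193.2, 38.7]
orientation: [-1.307, 1.568, -2.772]
ft_force: [0.4, -0.1, -0.1]
width: 43.0
clock: 153.1
eef_pos: [440.4, 195.6, 139.6]
orientation: [1.811, 1.562, 0.346]
ft_force: [0.6, 0.9, -0.4]
width: 63.9
knob shift px [0.228 0.076] mm 0.6433640095247107
scene blob 247 px [220.555 207.854] xy [624.45  -87.005] long ang 1.624 LW [62.545 42.147]
scene blob 43 px [329.558 348.628] xy [655.492 400.727] long ang 1.795 LW [38.305 15.207]
top blob 75 px [157.147 287.947] xy [628.006 -99.307] long ang 0.086 LW [38.998 25.326]
top blob 67 px [158.866 276.836] xy [623.421 -67.989] long ang 0.061 LW [38.952 21.85 ]
tcp [438.457 193.68  136.042] tooly ang 0.10522997844332753 toolx [ 0.003  0.    -1.   ] q7 -0.8444464070862053 w 63.98909950151769 t 153.2 F [-0.249 -0.473 -0.341]
travel now-axes [ 16.514 156.563 278.97 ]
world ccw 0.0012700215566725515 -> yaw(tool x down) -0.0012700215566725515
```

View pics/s41.png

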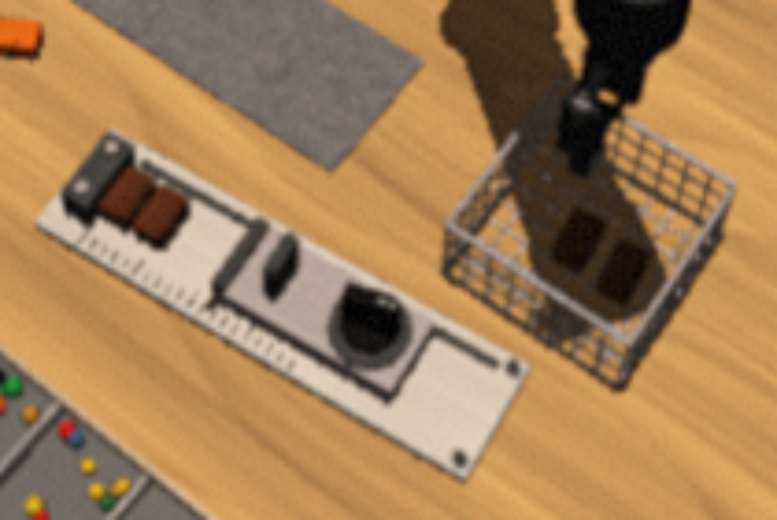

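Two beads are in the basket and the jaw is unchanged. Bead 2 next.

```bash
python3 -m pendant '{"grip":[75,75,75,75,75,75,75,75,75,75,75,75],"travel":[[0,19.6,34.9],[0,19.6,34.9],[0,19.6,34.9],[0,19.6,34.9],[0,19.6,34.9],[0,19.6,34.9],[0,19.6,34.9],[0,19.6,34.9],[35,0,0],[35,0,0],[0,0,0],[0,0,0]],"yaw":[0,0,0,0,0,0,0,0,0,0,0,0]}'
python3 - <<'E'
from h import *
goto([623.5,-67,17],0.1065)
E
```

```text
clock: 154.4
eef_pos: [622.3, -66.7, 64.3]
orientation: [-1.859, 1.568, 2.96]
ft_force: [0.6, -1.2, 0.2]
width: 64.2
tcp [622.262 -66.746  64.254] tooly ang 0.10687841693770618 toolx [-0.003  0.    -1.   ] q7 -0.34810841800748876 w 64.15066672258386 t 154.4 F [ 0.582 -1.18   0.22 ]
travel now-axes [47.25   1.323  0.421]
world ccw -0.0003784169377061275 -> yaw(tool x down) 0.0003784169377061275
```

```bash
python3 -m pendant '{"grip":[75,75,75,75,75,0,0,0,0,0,0],"travel":[[15,1,0],[18,0,0],[11,0,0],[3,0,0],[0,0,0],[0,0,0],[0,0,0],[0,0,0],[0,0,0],[0,0,0],[0,0,0]],"yaw":[0,0,0,0,0,0,0,0,0,0,0]}' 30
python3 -m pendant '{"grip":[0,0,0,0,0,0],"travel":[[-3,0,0],[-5,0,0],[-10,0,0],[-35,0,0],[-45,0,0],[-10,0,0]],"yaw":[0,0,0,0,0,0]}'
python3 - <<'E'
from h import *
a=sub()
goto([442,160,120],0.1065)
cv2.imwrite('pics/s42.png',cv2.resize(a[170:300,170:380],None,fx=3.7,fy=4))
E
```

```text
clock: 155.5
eef_pos: [624.8, -67.0, 18.8]
orientation: [1.431, 1.569, -0.034]
ft_force: [0.7, -0.8, 5.7]
width: 42.8
clock: 156.1
eef_pos: [627.1, -66.4, 131.7]
orientation: [1.459, 1.563, -0.005]
ft_force: [0.8, 0.7, -0.4]
width: 43.2
knob shift px [0.247 0.106] mm 0.726755726002028
tcp [626.859 -66.628 131.243] tooly ang 0.106045148026909 toolx [ 0.007 -0.    -1.   ] q7 -0.29812969642652304 w 42.9987273378439 t 156.15 F [-0.033 -0.66   1.649]
travel now-axes [   9.769 -159.911 -244.934]
world ccw 0.0004548519730909195 -> yaw(tool x down) -0.0004548519730909195
```

View pics/s42.png

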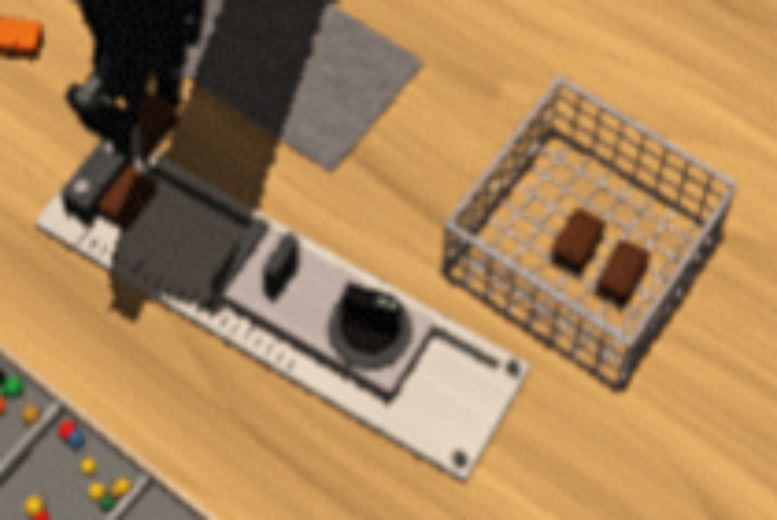

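Bead 2 is held. To the basket.

```bash
python3 -m pendant '{"grip":[0,0,0,0,0,0,0,0,0,0,0,0],"travel":[[0,-22.6,-35],[0,-22.6,-35],[0,-22.6,-35],[0,-22.6,-35],[0,-22.6,-35],[0,-22.6,-35],[0,-22.6,-35],[30,0,0],[30,0,0],[15,0,0],[10,0,0],[0,0,0]],"yaw":[0,0,0,0,0,0,0,0,0,0,0,0]}'
python3 -m pendant '{"grip":[75,75,75,75,75,75,75],"travel":[[0,0,0],[0,0,0],[0,0,0],[-20,0,0],[-40,0,0],[-35,0,0],[0,0,0]],"yaw":[0,0,0,0,0,0,0]}'
python3 - <<'E'
from h import *
a=imaging.grab_frame('scene');b=imaging.grab_frame('top')
sub(B=a)
beads("scene",a,zt=28);beads("top",b,zt=28)
goto([627.5,-98,120],0.1065)
cv2.imwrite('pics/s43.png',cv2.resize(a[170:300,170:380],None,fx=3.7,fy=4))
E
```

```text
clock: 157.35
eef_pos: [439.8, 159.3, 39.7]
orientation: [-1.397, 1.568, -2.862]
ft_force: [-0.1, -0.8, 0.2]
width: 42.9
clock: 158.05
eef_pos: [443.7, 161.3, 140.5]
orientation: [1.726, 1.563, 0.261]
ft_force: [0.4, 0.4, 0.4]
width: 64.0
knob shift px [0.247 0.096] mm 0.7146467941603573
scene blob 27 px [181.963 173.667] xy [ 583.185 -261.611] long ang 2.265 LW [47.438 13.099]
scene blob 126 px [218.127 203.333] xy [ 626.17  -102.617] long ang 0.177 LW [43.515 28.387]
scene blob 73 px [238.781 337.849] xy [447.873 237.56 ] long ang 2.995 LW [44.982 21.286]
scene blob 45 px [328.622 348.133] xy [654.154 398.434] long ang 1.735 LW [44.166 16.983]
top blob 72 px [157.5   288.528] xy [ 626.968 -100.924] long ang 0.056 LW [37.959 23.971]
tcp [441.651 159.588 137.011] tooly ang 0.10521868690298272 toolx [ 0.003 -0.    -1.   ] q7 -0.7700755419768267 w 64.55702351544139 t 158.15 F [-0.203 -0.285 -0.531]
travel now-axes [ 17.535 157.723 275.675]
world ccw 0.0012813130970172892 -> yaw(tool x down) -0.0012813130970172892
```

View pics/s43.png

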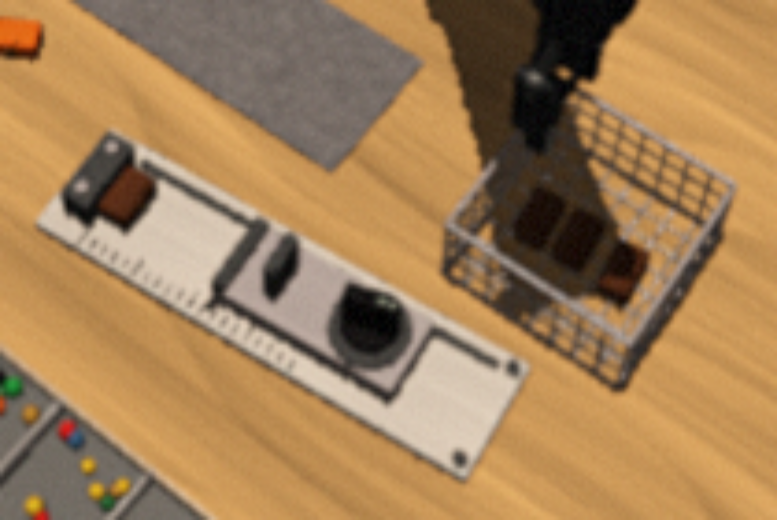

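Three beads are in the basket. The last one is by the stop; I'll grip it slightly off-centre, away from the stop.

```bash
python3 -m pendant '{"grip":[75,75,75,75,75,75,75,75,75,75,75,75],"travel":[[0,19.6,34.2],[0,19.6,34.2],[0,19.6,34.2],[0,19.6,34.2],[0,19.6,34.2],[0,19.6,34.2],[0,19.6,34.2],[0,19.6,34.2],[35,0,0],[35,0,0],[0,0,0],[0,0,0]],"yaw":[0,0,0,0,0,0,0,0,0,0,0,0]}'
python3 - <<'E'
from h import *
goto([627,-95.3,18],0.1065)
E
```

```text
clock: 159.35
eef_pos: [624.9, -95.2, 65.2]
orientation: [-1.92, 1.568, 2.899]
ft_force: [0.2, -0.5, 0.6]
width: 64.2
tcp [624.935 -95.197  65.218] tooly ang 0.10680432039633977 toolx [-0.003  0.001 -1.   ] q7 -0.29928827170719036 w 64.21794433912746 t 159.35 F [ 0.209 -0.467  0.646]
travel now-axes [47.212  2.16   0.366]
world ccw -0.0003043203963397634 -> yaw(tool x down) 0.0003043203963397634
```

```bash
python3 -m pendant '{"grip":[75,75,75,75,75,0,0,0,0,0,0],"travel":[[15,1.5,0],[18,0,0],[11,0,0],[3,0,0],[0,0,0],[0,0,0],[0,0,0],[0,0,0],[0,0,0],[0,0,0],[0,0,0]],"yaw":[0,0,0,0,0,0,0,0,0,0,0]}' 35
python3 -m pendant '{"grip":[0,0,0,0,0,0],"travel":[[-3,0,0],[-5,0,0],[-10,0,0],[-35,0,0],[-45,0,0],[-10,0,0]],"yaw":[0,0,0,0,0,0]}'
python3 - <<'E'
from h import *
a=sub()
goto([442,222,120],0.1065)
cv2.imwrite('pics/s44.png',cv2.resize(a[170:300,170:380],None,fx=3.7,fy=4))
E
```

```text
clock: 160.45
eef_pos: [628.0, -95.4, 19.9]
orientation: [1.4, 1.569, -0.064]
ft_force: [-0.8, 0.7, 5.1]
width: 43.2
clock: 161.05
eef_pos: [630.2, -95.1, 132.8]
orientation: [1.399, 1.563, -0.066]
ft_force: [0.1, 0.3, 0.7]
width: 42.9
knob shift px [0.24  0.102] mm 0.70579250843147
tcp [630.005 -95.324 132.295] tooly ang 0.10579278928497717 toolx [ 0.007 -0.001 -1.   ] q7 -0.2508930452600481 w 42.74239977543847 t 161.1 F [ 1.122 -0.756  1.036]
travel now-axes [  10.622 -153.53  -335.42 ]
world ccw 0.0007072107150227769 -> yaw(tool x down) -0.0007072107150227769
```

View pics/s44.png

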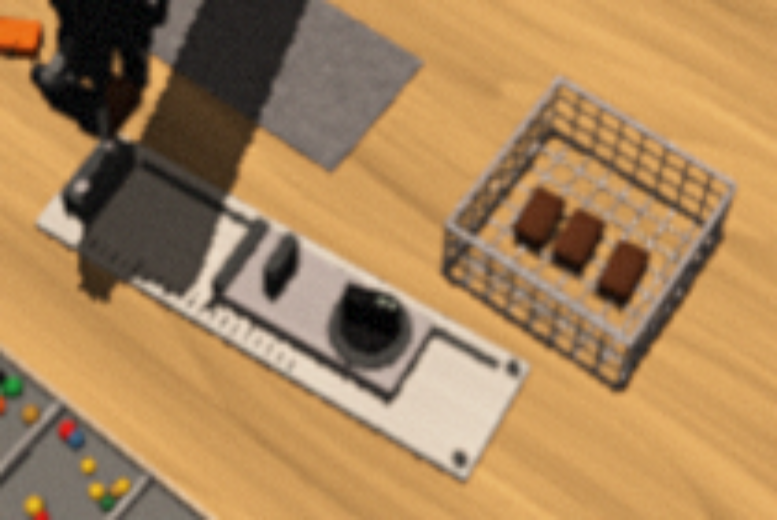

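Bead 1 is held and the bed is empty. The free floor is on the robot side of the basket, so I'll move there and turn the grip 90° to fit.

```bash
python3 -m pendant '{"grip":[0,0,0,0,0,0,0,0,0,0,0],"travel":[[0,-21.9,-35.7],[0,-21.9,-35.7],[0,-21.9,-35.7],[0,-21.9,-35.7],[0,-21.9,-35.7],[0,-21.9,-35.7],[0,-21.9,-35.7],[0,-21.9,-35.7],[0,-21.9,-35.7],[0,0,0],[0,0,0]],"yaw":[0,0,0,0,0,0,0,0,0,0,0]}'
python3 -m pendant '{"grip":[0,0,0,0,0,0,0,0,0,0,0,0,0],"travel":[[0,0,0],[0,0,0],[0,0,0],[0,0,0],[0,0,0],[0,0,0],[0,0,0],[0,0,0],[0,0,0],[0,0,0],[0,0,0],[0,0,0],[0,0,0]],"yaw":[-0.143,-0.143,-0.143,-0.143,-0.143,-0.143,-0.143,-0.143,-0.143,-0.143,-0.143,0,0]}'
python3 - <<'E'
from h import *
a=sub(); b=imaging.grab_frame('top')
goto([398,203,45],1.6)
cv2.imwrite('pics/s45.png',cv2.resize(a[150:300,260:400],None,fx=4,fy=4))
E
```

```text
clock: 162.2
eef_pos: [396.5, 203.2, 126.6]
orientation: [-0.725, 1.57, -2.187]
ft_force: [0.3, -0.4, -0.3]
width: 42.8
clock: 163.5
eef_pos: [397.7, 202.0, 126.5]
orientation: [-3.076, 1.57, -2.974]
ft_force: [0.7, -0.6, -0.4]
width: 42.9
knob shift px [0.245 0.113] mm 0.7320307770851276
tcp [397.574 202.45  126.784] tooly ang 1.6751107239501852 toolx [-0. -0. -1.] q7 0.41980722692490163 w 42.741789312489836 t 163.6 F [-1.198 -0.165 -0.656]
travel now-axes [81.784  0.536  0.503]
world ccw -0.07511072395018514 -> yaw(tool x down) 0.07511072395018514
```

View pics/s45.png

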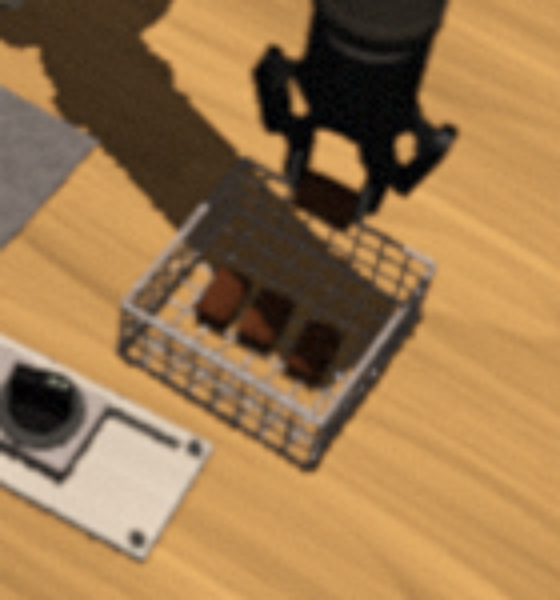

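The held bead is over the free strip. I'll lower and release.

```bash
python3 -m pendant '{"grip":[0,0,0,0,0],"travel":[[30,0,0],[30,0,0],[15,0,0],[8,0,0],[0,0,0]],"yaw":[0,0,0,0,0]}'
python3 -m pendant '{"grip":[70,70,70,70,70,70,70,70],"travel":[[0,0,0],[0,0,0],[0,0,0],[-20,0,0],[-40,0,0],[-45,0,0],[-30,0,0],[0,0,0]],"yaw":[0,0,0,0,0,0,0,0]}'
python3 - <<'E'
from h import *
a=imaging.grab_frame('scene'); b=imaging.grab_frame('top')
sub(B=a)
goto([398,203,45],1.6)
cv2.imwrite('pics/s46.png',a); cv2.imwrite('pics/t46.png',b)
E
```

```text
clock: 164.1
eef_pos: [397.0, 202.9, 43.5]
orientation: [-2.612, 1.57, -2.504]
ft_force: [0.3, -0.4, -0.0]
width: 42.9
clock: 164.9
eef_pos: [399.3, 204.8, 182.9]
orientation: [0.229, 1.564, 0.336]
ft_force: [0.4, -0.1, -0.1]
width: 59.8
knob shift px [0.248 0.099] mm 0.7208168655056637
tcp [397.76  202.752 179.451] tooly ang 1.678021523527249 toolx [ 0.002 -0.001 -1.   ] q7 0.5250610608817291 w 60.16230136561585 t 165.0 F [0.051 0.052 0.181]
travel now-axes [134.451   0.325   0.01 ]
world ccw -0.078021523527249 -> yaw(tool x down) 0.078021523527249
```

View pics/s46.png

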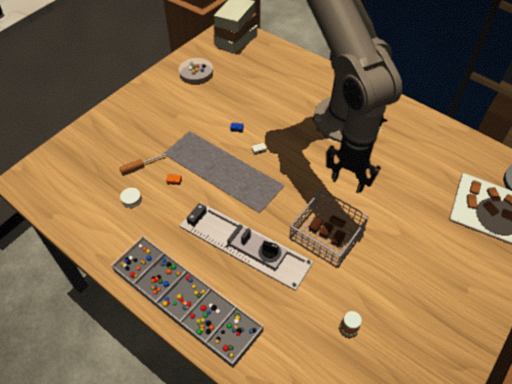

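View pics/t46.png

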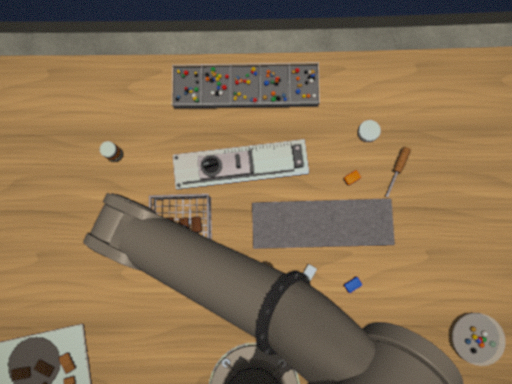

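```bash
python3 -m pendant '{"grip":[70,70,70,70],"travel":[[-30,0,0],[0,0,0],[0,0,0],[0,0,0]],"yaw":[0,0,0,0]}'
python3 - <<'E'
from h import *
a=imaging.grab_frame('scene'); sub(B=a)
cv2.imwrite('pics/s47.png',cv2.resize(a[185:275,220:375],None,fx=5,fy=5,interpolation=cv2.INTER_CUBIC))
E
```

```text
clock: 165.4
eef_pos: [396.7, 202.4, 207.8]
orientation: [-2.727, 1.569, -2.618]
ft_force: [0.4, -0.0, -0.2]
width: 60.0
knob shift px [0.222 0.095] mm 0.6538055974647704
```

View pics/s47.png

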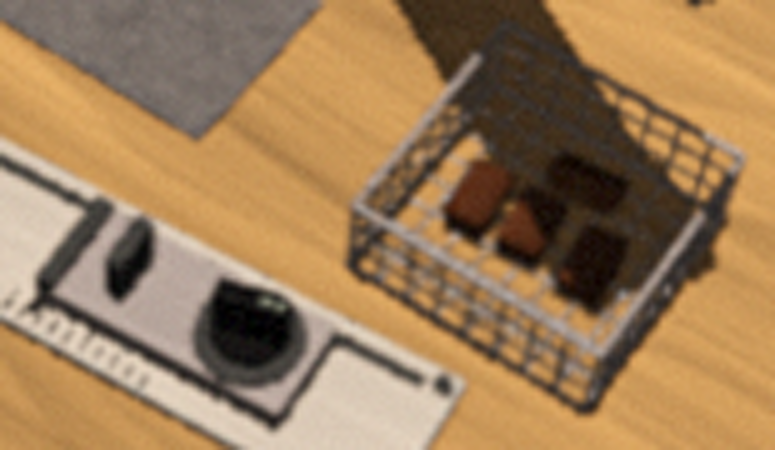

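All four beads are flat in the upright basket: (195,475), (225,530), (265,595) and (183,590) of the crop. The knob is in the locked position and the jaw is unchanged. I'm handing in.

```bash
python3 -c "
from cell import r
print(r.close_job())"
```

```text
the job is handed in; nothing more can be done
None
```

I handed the job in at 165 s. The row of four beads was pressed and locked, and all four beads are now in the basket. The jaw stands about 0.7 mm wider than the pressed reading.

**What I did:** I freed the knob and laid the beads in one row with the bores along the gauge. The final press through the knob reached about 10.7 N, and I locked it at about 1.36 rad.

**What went wrong on the way:** The measurement had to be redone three times, because taking out the first bead kept forcing the locked jaw open.
- **First try:** a straight lift tilted the neighbouring beads and opened the jaw by about 6 mm.
- **Second try:** a sideways slide jammed a finger. I did not stop in time, and the jaw opened by about 8 mm. An earlier blocked slide in the same try had reached about 45 N sideways and 46 N vertical at the wrist, and I backed off.
- **Third try:** the jaw crept about 1 mm while I was working the bead loose, so I reset the lock.
- **Fourth try:** I eased the squeeze with a pull of about 11 N, below the 15 N hold, and freed the first bead with small movements. The other three lifted out freely.

**Last checks:**
- **Beads and basket:** the pictures show all four beads flat in the upright basket, and the mat and bed empty.
- **Bystanders and knob:** the spool, glue jar, awl and look-alikes are where they were, and the knob bar is in the locked position.
- **Jaw reading:** the camera puts the jaw at about 0.65–0.7 mm wider than the earlier fully pressed reference, nominally 112 mm. About 0.3 mm of that was already there after the last lock; the rest came from removing the first bead. It did not move while I took out the other three.

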